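# Load the parts cleaner with salvaged heat sinks and spacers

### The job

Get the salvaged parts ready for cleaning: lift the machine's cover fully open onto its stop, put every heat sink into the wide bay of the tank, pour the brass spacers out of the cup so that all of them are in the narrow bay, and stand the empty cup upright in the middle of its cork pad. When everything is in, lower the cover gently until it is fully shut, then press the start button all the way down. Move the cover gently onto its stop at both ends without slamming it, and leave the jar, the tape and the screwdriver alone.

Things in the scene. Friction and masses are not known exactly. Their poses are not given: they have to be found in the camera images.
- cleaner: parts-cleaning machine, fixed to the table, stainless steel. Origin on the table under the tank; x points to the hinge side (away from the robot), y left, z up. Housing: x -95 to 110, y -115 to 115, 100 mm high, with an open-topped tank of two bays (wide_bay, narrow_bay). A grey control strip to its right (y -175 to -115, 100 mm high) carries the start button
- wide_bay (a point): centre of the floor of the wide left bay, which takes the heat sinks: inside 155 mm in x by 125 mm in y, floor 40 mm above the table, 60 mm deep below the rim. Axes as the machine
- narrow_bay (a point): centre of the floor of the narrow right bay, which takes the spacers: inside 155 mm in x by 85 mm in y, floor 40 mm above the table, 60 mm deep below the rim. A divider 4 mm thick, whose top is 10 mm below the rim, parts it from the wide bay. Axes as the machine
- cover (a joint): the hinged steel cover (196 x 228 mm, 8 mm thick, 350 g) over the tank. 0 = shut, flat on the rim; grows as it is lifted; 1.75 rad = fully open, leaning back on its stop. The hinge is stiff: the cover stays at any angle where it is left and takes about 1 to 5 N at the bar to move. Starts shut or up to 0.25 rad ajar
- cover_hinge (a point): point on the hinge axis, at the middle of its length, 106 mm above the table, at the machine's x = +105 mm. The axis is parallel to the machine's y. Axes as the machine
- cover_bar (a point): middle of the cover's handle: a black round bar, 10 mm diameter, 120 mm long, parallel to the hinge axis, 238 mm from it, in the plane of the cover, 38 mm beyond its free edge, carried by an arm at each end. Shut: 106 mm above the table, on the robot's side; fully open: 340 mm above it. The point turns with the cover
- start (a joint): travel of the white round start button (28 mm diameter) on the control strip: 0 = out, 6 mm = fully pressed; springs back; about 5 N to press fully
- start_top (a point): centre of the button's top face; it is pressed straight down
- pad: round cork pad, 90 mm diameter, 3 mm thick, fixed to the table, where the cup stands. Origin: centre of its underside
- cup: grey plastic round tapered cup, 62 mm high, outside diameter 48 mm at the foot and 66 mm at the rim, wall 3 mm, floor 4 mm, 60 g, no handle; holds the spacers at the start. Origin: centre of its underside, z up to the mouth
- jar: closed glass jar, 68 mm diameter, 100 mm high; a bystander. Origin: centre of its underside
- tape: roll of black tape lying flat, 84 mm diameter, 18 mm high; a bystander. Origin: centre of its underside
- driver: screwdriver lying on the table; a bystander. Origin: under its middle
- sink1: bare aluminium heat sink, a finned block 30 x 30 mm and 26 mm high, 50 g, all four alike; 2 to 4 of them are present (None if absent). Starts on the table left of the machine, fins up, at any yaw; can be gripped across either pair of sides. Origin: centre of its underside, z up through the fins, x along the fins
- sink2: bare aluminium heat sink, a finned block 30 x 30 mm and 26 mm high, 50 g, all four alike; 2 to 4 of them are present (None if absent). Starts on the table left of the machine, fins up, at any yaw; can be gripped across either pair of sides. Origin: centre of its underside, z up through the fins, x along the fins
- sink3: bare aluminium heat sink, a finned block 30 x 30 mm and 26 mm high, 50 g, all four alike; 2 to 4 of them are present (None if absent). Starts on the table left of the machine, fins up, at any yaw; can be gripped across either pair of sides. Origin: centre of its underside, z up through the fins, x along the fins
- sink4: bare aluminium heat sink, a finned block 30 x 30 mm and 26 mm high, 50 g, all four alike; 2 to 4 of them are present (None if absent). Starts on the table left of the machine, fins up, at any yaw; can be gripped across either pair of sides. Origin: centre of its underside, z up through the fins, x along the fins
- spacer1: brass hexagonal spacer, 12 mm across flats and 14 mm long, 12 g, all alike; 4 to 6 of them are present (None if absent). Starts in the cup. Origin: centre of its lower end face, z along its length
- spacer2: brass hexagonal spacer, 12 mm across flats and 14 mm long, 12 g, all alike; 4 to 6 of them are present (None if absent). Starts in the cup. Origin: centre of its lower end face, z along its length
- spacer3: brass hexagonal spacer, 12 mm across flats and 14 mm long, 12 g, all alike; 4 to 6 of them are present (None if absent). Starts in the cup. Origin: centre of its lower end face, z along its length
- spacer4: brass hexagonal spacer, 12 mm across flats and 14 mm long, 12 g, all alike; 4 to 6 of them are present (None if absent). Starts in the cup. Origin: centre of its lower end face, z along its length
- spacer5: brass hexagonal spacer, 12 mm across flats and 14 mm long, 12 g, all alike; 4 to 6 of them are present (None if absent). Starts in the cup. Origin: centre of its lower end face, z along its length
- spacer6: brass hexagonal spacer, 12 mm across flats and 14 mm long, 12 g, all alike; 4 to 6 of them are present (None if absent). Starts in the cup. Origin: centre of its lower end face, z along its length

How it is judged:
On the way, in this order (a step that is already met when the one before it is completed fails the run):
1. the cover is lifted fully open onto its stop (value of joint cover above 1.65 rad), for 0.2 s.
2. with the cover open, all the heat sinks are in the wide bay and all the spacers in the narrow bay (value of joint cover above 1.3 rad and x of sink1 in the frame of wide_bay between -0.08 and 0.08 m and y of sink1 in the frame of wide_bay between -0.0645 and 0.0645 m and z of sink1 in the frame of wide_bay between -0.008 and 0.05 m and x of sink2 in the frame of wide_bay between -0.08 and 0.08 m and y of sink2 in the frame of wide_bay between -0.0645 and 0.0645 m and z of sink2 in the frame of wide_bay between -0.008 and 0.05 m and x of sink3 in the frame of wide_bay between -0.08 and 0.08 m and y of sink3 in the frame of wide_bay between -0.0645 and 0.0645 m and z of sink3 in the frame of wide_bay between -0.008 and 0.05 m and x of sink4 in the frame of wide_bay between -0.08 and 0.08 m and y of sink4 in the frame of wide_bay between -0.0645 and 0.0645 m and z of sink4 in the frame of wide_bay between -0.008 and 0.05 m and x of spacer1 in the frame of narrow_bay between -0.08 and 0.08 m and y of spacer1 in the frame of narrow_bay between -0.0445 and 0.0445 m and z of spacer1 in the frame of narrow_bay between -0.008 and 0.05 m and x of spacer2 in the frame of narrow_bay between -0.08 and 0.08 m and y of spacer2 in the frame of narrow_bay between -0.0445 and 0.0445 m and z of spacer2 in the frame of narrow_bay between -0.008 and 0.05 m and x of spacer3 in the frame of narrow_bay between -0.08 and 0.08 m and y of spacer3 in the frame of narrow_bay between -0.0445 and 0.0445 m and z of spacer3 in the frame of narrow_bay between -0.008 and 0.05 m and x of spacer4 in the frame of narrow_bay between -0.08 and 0.08 m and y of spacer4 in the frame of narrow_bay between -0.0445 and 0.0445 m and z of spacer4 in the frame of narrow_bay between -0.008 and 0.05 m and x of spacer5 in the frame of narrow_bay between -0.08 and 0.08 m and y of spacer5 in the frame of narrow_bay between -0.0445 and 0.0445 m and z of spacer5 in the frame of narrow_bay between -0.008 and 0.05 m and x of spacer6 in the frame of narrow_bay between -0.08 and 0.08 m and y of spacer6 in the frame of narrow_bay between -0.0445 and 0.0445 m and z of spacer6 in the frame of narrow_bay between -0.008 and 0.05 m), for 0.2 s.
3. the cover is lowered fully shut (value of joint cover below 0.03 rad), for 0.2 s.
4. the start button is pressed down with the cover shut (value of joint cover below 0.03 rad and value of joint start above 0.0045 m), for 0.05 s.
At the end, for the whole second after the job is handed in: the cover is shut (below 0.03 rad), the button is out again, every heat sink present lies in the wide bay and every spacer present in the narrow bay (below the rim), the cup stands upright and still within 25 mm of the middle of its cork pad (value of joint cover below 0.03 rad and value of joint start below 0.002 m and x of sink1 in the frame of wide_bay between -0.08 and 0.08 m and y of sink1 in the frame of wide_bay between -0.0645 and 0.0645 m and z of sink1 in the frame of wide_bay between -0.008 and 0.05 m and x of sink2 in the frame of wide_bay between -0.08 and 0.08 m and y of sink2 in the frame of wide_bay between -0.0645 and 0.0645 m and z of sink2 in the frame of wide_bay between -0.008 and 0.05 m and x of sink3 in the frame of wide_bay between -0.08 and 0.08 m and y of sink3 in the frame of wide_bay between -0.0645 and 0.0645 m and z of sink3 in the frame of wide_bay between -0.008 and 0.05 m and x of sink4 in the frame of wide_bay between -0.08 and 0.08 m and y of sink4 in the frame of wide_bay between -0.0645 and 0.0645 m and z of sink4 in the frame of wide_bay between -0.008 and 0.05 m and x of spacer1 in the frame of narrow_bay between -0.08 and 0.08 m and y of spacer1 in the frame of narrow_bay between -0.0445 and 0.0445 m and z of spacer1 in the frame of narrow_bay between -0.008 and 0.05 m and x of spacer2 in the frame of narrow_bay between -0.08 and 0.08 m and y of spacer2 in the frame of narrow_bay between -0.0445 and 0.0445 m and z of spacer2 in the frame of narrow_bay between -0.008 and 0.05 m and x of spacer3 in the frame of narrow_bay between -0.08 and 0.08 m and y of spacer3 in the frame of narrow_bay between -0.0445 and 0.0445 m and z of spacer3 in the frame of narrow_bay between -0.008 and 0.05 m and x of spacer4 in the frame of narrow_bay between -0.08 and 0.08 m and y of spacer4 in the frame of narrow_bay between -0.0445 and 0.0445 m and z of spacer4 in the frame of narrow_bay between -0.008 and 0.05 m and x of spacer5 in the frame of narrow_bay between -0.08 and 0.08 m and y of spacer5 in the frame of narrow_bay between -0.0445 and 0.0445 m and z of spacer5 in the frame of narrow_bay between -0.008 and 0.05 m and x of spacer6 in the frame of narrow_bay between -0.08 and 0.08 m and y of spacer6 in the frame of narrow_bay between -0.0445 and 0.0445 m and z of spacer6 in the frame of narrow_bay between -0.008 and 0.05 m and horizontal distance between cup and pad below 0.025 m and angle between cup's own z axis and vertical below 0.12 rad and height (world z) of cup below 0.01 m and linear speed of cup below 0.02 m/s); the robot touches nothing.
It fails at once if the cover slams shut (over 1.0 rad/s in the last 0.1 rad) (value of joint cover below 0.1 rad and velocity of joint cover below -1 rad/s).
It fails at once if the cover slams open (over 1.0 rad/s in the last 0.1 rad) (value of joint cover above 1.65 rad and velocity of joint cover above 1 rad/s).
It fails at once if a bystander (jar, tape, screwdriver) is moved by more than 30 mm (distance of any of jar, tape, driver from where it was at the start of the episode above 0.03 m).
Of sink1, sink2, sink3, sink4 only 2 to 4 are there at a start; the rules pass over those that are not, and their reading is None.
Of spacer4, spacer5, spacer6 only 1 to 3 are there at a start; the rules pass over those that are not, and their reading is None.
At some moment in a run one of sink1, sink2, sink3, sink4 may be knocked a few centimetres aside while the robot is not near it.
Once in a run the grip may slacken for a moment while it holds something.
It also fails if it takes over 210 s, if anything falls off the work surface, if the arm or the gripper's body presses on something with over 40 N, if the wrist force passes 120 N, or if a joint passes its speed limit or range.

### The arm

A 6-joint arm with a two-finger parallel gripper is mounted at the origin on the work surface. World frame = base frame: x ahead of the robot, y to its left, z up, the work surface at z = 0. Lengths are in m, angles in rad, forces in N, time in s.
With the tool pointing down it reaches from about 0.3 to 0.95 m from the base axis. Payload 3.1 kg.
Tool frame: the origin (TCP) lies at the very end of the fingers, on their centre line; the grasp point (between the pads) lies 19 mm behind it; y points along the fingers, z is the direction in which the jaws open and shut, and the axes are right-handed (so a half turn about y gives the same grasp; the last joint's range is limited). The gripper opens to 85 mm and grips with 20 to 120 N. Pads are 22 mm wide; open, the fingers measure 114 mm over their backs; the gripper's body (76 mm by 85 mm) begins 54 mm behind the grasp point. The pads swing forward as they close: fully open they stand 13 mm farther back than shut.
Start: joints at [-1.218, 0.308, 1.634, -0, 1.2, -0.07], TCP at [0.256, -0.57, 0.231] pointing down, gripper open.
Joint ranges: [-3.06, 3.06], [-0.79, 1.96], [0.05, 2.63], [-1.19, 4.34], [0.05, 2.64], [-2.94, 2.94]. Speed limits (rad/s): [2.79, 2.79, 3.14, 3.14, 3.14, 3.14].

### API

Orientations are given as a unit quaternion [x, y, z, w].
In Python, from bench import env gives the robot as it stands. The module is installed in compiled form; this text tells all that it offers.
- The arm moves only by the shell command python3 -m inch 'ROWS' [FORCE]. ROWS is JSON, a list that holds one entry, the list of rows, each a list of 7 numbers: the shift along the tool's x, y, z in units of 25 mm (1.0 is 25 mm), then the turn, a rotation vector about the tool's x, y, z in units of 8 degrees (1.0 is 8 degrees), then the opening, from 0 (shut) to 1 (fully open). A call has exactly 10 rows; each row is the pose to reach, as a shift and turn from the pose commanded when the call began, along the tool's axes at that moment; what a row does not reach only later rows make up. A row lasts 1/10 s, in which the tool goes at most 50 mm and 8.59 degrees, less where a joint would pass 70% of its speed; a pose out of reach is approached as far as the arm can. A call with a gripper value outside its range is refused whole. The fingers move at their own pace and stop on an object; FORCE is the grip in N (left out, the last holds). Time passes only in rows, so rows that repeat a pose let the fingers close, or fill a call up. It gives the time, the measured TCP pose, the force and the opening at its end, in the units of the state.
- env.sense(): the state, without advancing time (a new reading comes with each control period).
- env.snapshot(name): name is "scene" or "top"; returns a dict with "image" (480x640x3 uint8, red, green, blue), "intrinsics" (3x3 intrinsics, pixels), "dist_coeffs" ([k1, k2, p1, p2, k3] as OpenCV has them; the pictures are not rectified), "origin" and "orientation" of the camera in the world. Camera axes: x right, y up, looking along -z (the intrinsics and any distortion apply to the point x, -y, -z); pixel columns grow to the right and rows downward; lengths in m; the calibration is good to about 2 mm. A picture is of the moment at which its call begins. There is no depth.
- env.hand_in(): hands the job in, once; it reports no verdict.
The state is a dict: "time_s": time; "qpos": joint angles; "qvel": joint speeds; "joint_torque": joint torques, N m; "eef_pos": TCP position; "orientation": TCP orientation; "ft_force": force on the tool from outside, world axes, zero at the start; "torque": the same for the moment, N m; "finger_gap": finger opening in m.
Only numpy, scipy, OpenCV 4.12 (cv2) and the standard library are available. Lean on these libraries where they do the work, as an engineer would, in place of code of your own. Each camera call takes 0.05 s, during which the arm holds its last target.

## Working session

There is one attempt and no reset: what is moved stays moved. The work goes in short steps, Python scripts to look and compute and a shell command to move; the robot and the scene stay as the last step left them, time stands still between calls to the robot, and variables do not carry over. Pictures are saved under pics/ and viewed, and the job is handed in when it is done.

```bash
mkdir -p pics; ls; python3 - <<'E'
from bench import env
import cv2,json
s=env.sense()
for k,v in s.items(): print(k,v)
for n in("scene","top"):
    d=env.snapshot(n)
    cv2.imwrite(f"pics/{n}0.png",d["image"][:,:,::-1])
    print(n,d["intrinsics"],d["dist_coeffs"],d["origin"],d["orientation"])
E
```

```text
pics
time_s 0.0
qpos [-1.21769332e+00  3.08993549e-01  1.63520312e+00  1.85063187e-05
  1.19973169e+00 -6.96866287e-02]
qvel [-2.79040858e-04 -2.07077627e-03 -1.55379838e-03  7.74773714e-04
  8.22899613e-07  7.41781824e-05]
joint_torque [ 3.85080293e-04 -4.15259242e+01 -2.76664710e+01 -2.96881772e-04
  1.01943736e-02 -1.63098207e-06]
eef_pos [ 0.25613829 -0.56918414  0.23004634]
orientation [-0.14847605  0.69218443 -0.69054766  0.14825486]
ft_force [ 0.65375715 -0.20900088  1.25889565]
torque [-0.04984358 -0.00807278  0.03680857]
finger_gap 0.08542185946281287
scene [[459.20935598   0.         319.63797531]
 [  0.         459.20935598 241.74686945]
 [  0.           0.           1.        ]] [-0.08117463  0.          0.          0.          0.        ] [ 1.13776055 -0.56629425  1.08218175] [0.30237975 0.13639663 0.36460893 0.87007056]
top [[445.48469197   0.         318.40912982]
 [  0.         445.48469197 239.97277474]
 [  0.           0.           1.        ]] [0.03353634 0.         0.         0.         0.        ] [ 0.39760773 -0.01579271  1.14144558] [-0.04192407  0.04215557  0.71508001 -0.69650977]
```

View pics/scene0.png

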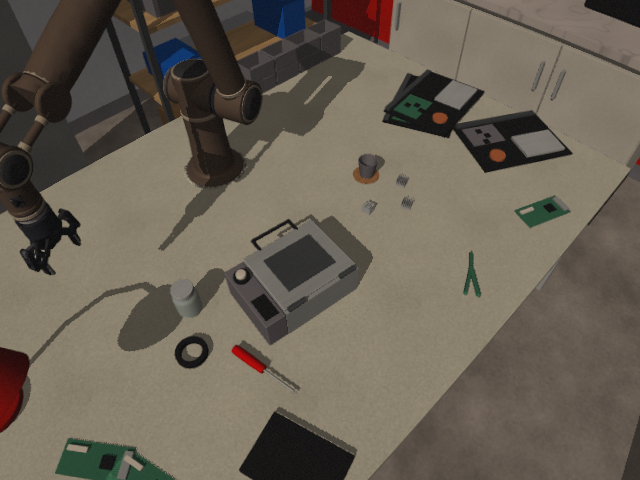

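View pics/top0.png

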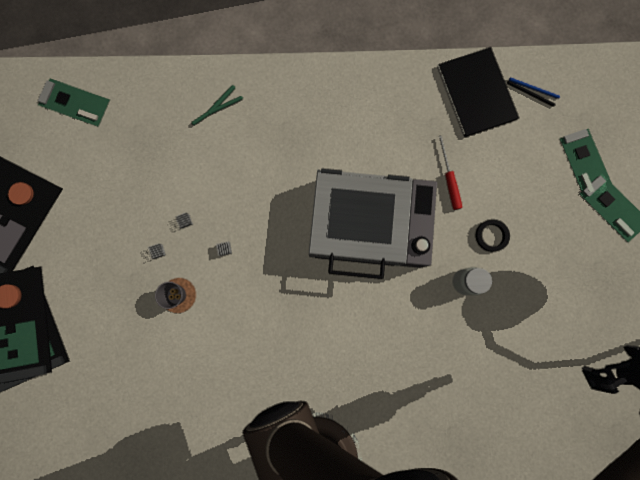

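The pictures show three heat sinks (top: 180,221; 152,252; 221,249). The cup is on the pad's left part (175,293 and 180,295). The cover is nearly shut and its bar is at about (357,270). The jar is at (476,281), the tape at (492,236) and the driver at (450,175). Next I'll build helpers and zoom in.

```bash
cat > h.py <<'E'
import numpy as np, cv2, json
from scipy.spatial.transform import Rotation as R
from bench import env
D={}
def snap(n,name=None):
    d=env.snapshot(n); D[n]=d
    if name: cv2.imwrite(f"pics/{name}.png",d["image"][:,:,::-1])
    return d
def ray(d,u,v):
    p=cv2.undistortPoints(np.array([[[u,v]]],float),np.array(d["intrinsics"]),np.array(d["dist_coeffs"]))[0,0]
    w=R.from_quat(d["orientation"]).apply([p[0],-p[1],-1.0])
    return np.array(d["origin"]),w/np.linalg.norm(w)
def atz(d,u,v,z):
    o,w=ray(d,u,v); return o+w*(z-o[2])/w[2]
def tri(a,ua,b,ub):
    o1,w1=ray(a,*ua); o2,w2=ray(b,*ub)
    A=np.stack([w1,-w2],1); t=np.linalg.lstsq(A,o2-o1,rcond=None)[0]
    p=o1+w1*t[0]; q=o2+w2*t[1]
    return (p+q)/2, np.linalg.norm(p-q)
def proj(d,P):
    P=np.atleast_2d(P)
    c=R.from_quat(d["orientation"]).inv().apply(P-np.array(d["origin"]))
    c=c*[1,-1,-1]
    return cv2.projectPoints(c.reshape(-1,1,3),np.zeros(3),np.zeros(3),np.array(d["intrinsics"]),np.array(d["dist_coeffs"]))[0][:,0]
def crop(d,u0,v0,w,h,s,name):
    im=d["image"][v0:v0+h,u0:u0+w,::-1]
    cv2.imwrite(f"pics/{name}.png",cv2.resize(im,None,fx=s,fy=s,interpolation=cv2.INTER_CUBIC))
def tool():
    s=env.sense(); return np.array(s["eef_pos"]),R.from_quat(s["orientation"])
def to(P=None,Rm=None,frm=None):
    """units of tool rows from current pose to world P, rot Rm"""
    p,r=tool()
    dx=r.inv().apply(np.array(P)-p)/0.025 if P is not None else np.zeros(3)
    rv=(r.inv()*Rm).as_rotvec(degrees=True)/8 if Rm is not None else np.zeros(3)
    return np.round(dx,2),np.round(rv,2)
E
python3 - <<'E'
from h import *
a=snap("scene");b=snap("top")
crop(a,330,140,110,90,7,"s_sinks");crop(b,120,190,130,130,6,"t_sinks");
crop(a,210,200,160,150,5,"s_m");crop(b,290,150,160,150,5,"t_m")
p,r=tool(); print(r.as_matrix().round(3))
E
```

```text
[[-0.912 -0.     0.41 ]
 [-0.41   0.001 -0.912]
 [-0.    -1.    -0.001]]
```

View pics/s_sinks.png

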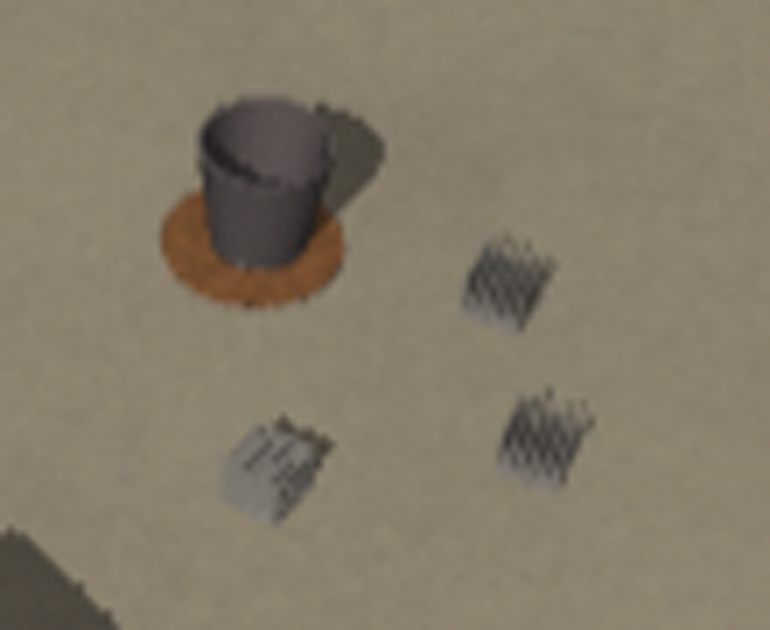

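View pics/t_sinks.png

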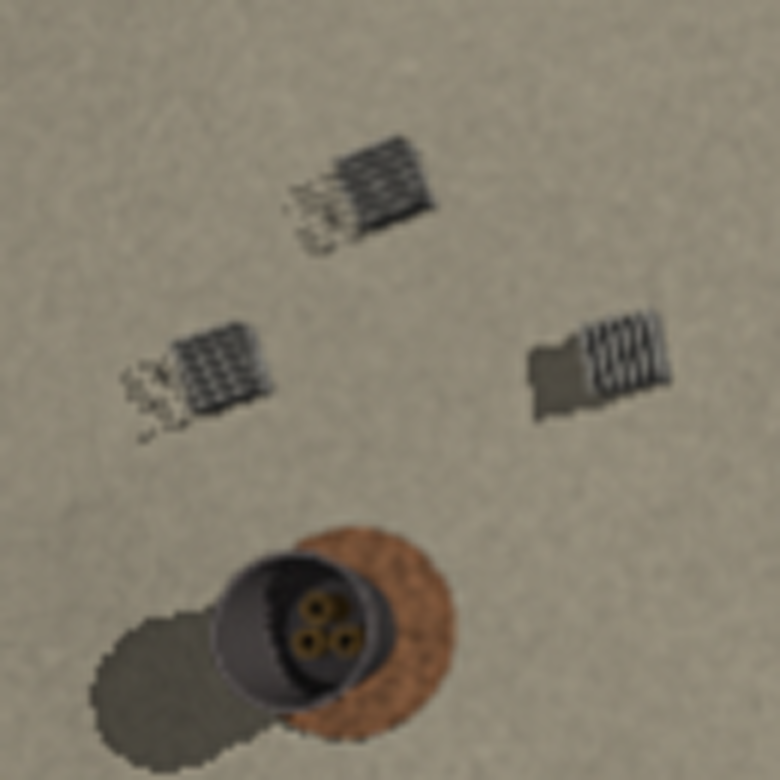

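View pics/s_m.png

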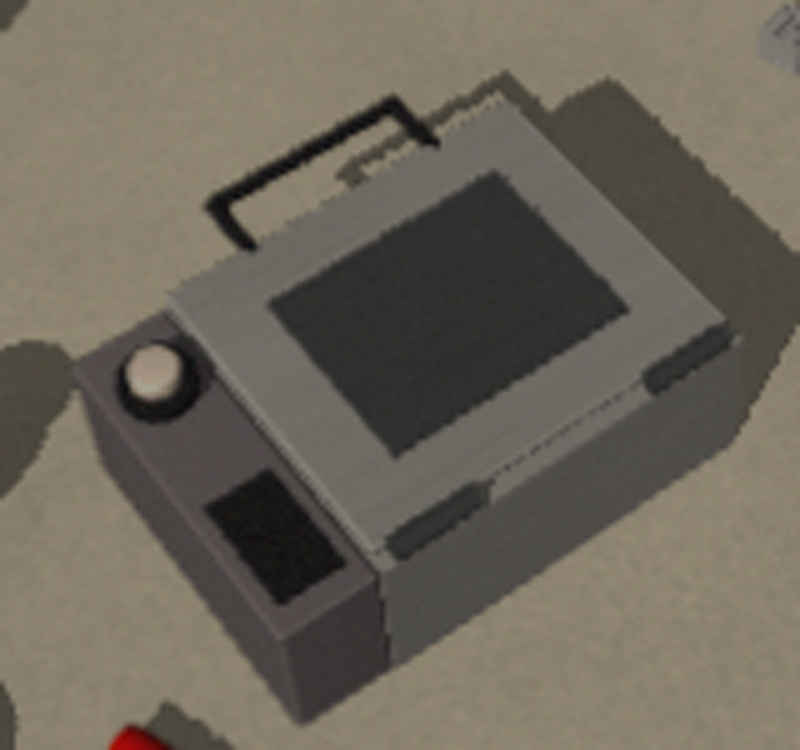

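View pics/t_m.png

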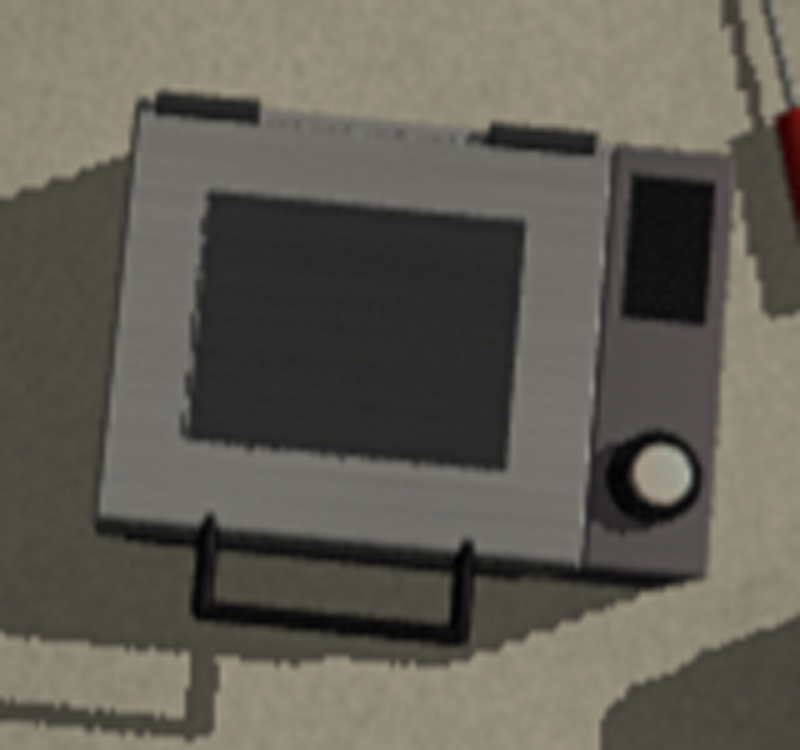

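```bash
python3 - <<'E'
from h import *
a=snap("scene");b=snap("top")
T=lambda u,v:(290+u/5,150+v/5)
S=lambda u,v:(210+u/5,200+v/5)
pts={'stripfront':((707,575),(75,365)),'stripback':((735,157),(285,640)),'barL':((199,610),(392,102)),'barR':((463,634),(214,205)),'button':((662,473),(155,368)),
'hingeRend':((597,143),(390,548)),'hingeLend':((157,104),(735,330))}
for k,(t,s) in pts.items():
    p,e=tri(b,T(*t),a,S(*s)); print(k,p.round(4),round(e,4))
TS=lambda u,v:(120+u/6,190+v/6)
SS=lambda u,v:(330+u/7,140+v/7)
for k,t,s in [('sinkA',(385,183),(508,285)),('sinkB',(222,368),(545,440)),('sinkC',(625,352),(273,470)),('cuprim',(305,632),(266,142)),('pad',(349,633),(253,246))]:
    p,e=tri(b,TS(*t),a,SS(*s)); print(k,p.round(4),round(e,4))
E
```

```text
stripfront [ 0.4578 -0.2785  0.0973] 0.0044
stripback [ 0.6579 -0.3035  0.0948] 0.005
barL [ 0.4463 -0.0416  0.1064] 0.0015
barR [ 0.4328 -0.1622  0.1073] 0.0042
button [ 0.5036 -0.2559  0.1185] 0.0029
hingeRend [ 0.6626 -0.2365  0.1075] 0.002
hingeLend [ 0.69   -0.0252  0.1078] 0.0103
sinkA [0.5771 0.2969 0.118 ] 0.0109
sinkB [ 0.5282  0.4396 -0.1187] 0.0011
sinkC [0.5185 0.2247 0.0132] 0.0063
cuprim [0.4046 0.341  0.0656] 0.0073
pad [ 0.4026  0.3433 -0.0032] 0.003
```

```bash
python3 - <<'E'
from h import *
from scipy.optimize import least_squares
a=snap("scene");b=snap("top")
T=lambda u,v:(290+u/5,150+v/5)
S=lambda u,v:(210+u/5,200+v/5)
def bar(th,y,dx=.238): return [.105-dx*np.cos(th),y,.106+dx*np.sin(th)]
obs=[(lambda q:[-.095,-.175,.1],(707,575),(75,365)),(lambda q:[.11,-.175,.1],(735,157),(285,640)),
(lambda q:bar(q,.06),(199,610),(392,102)),(lambda q:bar(q,-.06),(463,634),(214,205))]
def W(p,P):
    c,s=np.cos(p[2]),np.sin(p[2]); return np.array([p[0]+c*P[0]-s*P[1],p[1]+s*P[0]+c*P[1],P[2]])
def f(p):
    r=[]
    for g,t,s in obs:
        P=W(p,g(p[3])); r+=list(proj(b,P)[0]-T(*t)); r+=list(proj(a,P)[0]-S(*s))
    return np.array(r)
o=least_squares(f,[.56,-.12,-.1,0.02],loss='soft_l1'); print(o.x.round(4),f(o.x).round(1))
p=o.x
for n,P in [('wide',[.0,.0+.0,.04]),('hinge',[.105,0,.106]),('bar',bar(p[3],0)),('cornerFL',[-.095,.115,.1]),('BL',[.11,.115,.1])]: print(n,W(p,P).round(4),proj(b,W(p,P)),proj(a,W(p,P)))
TS=lambda u,v:(120+u/6,190+v/6)
SS=lambda u,v:(330+u/7,140+v/7)
for k,t,s in [('sinkA',(385,183),(545,440)),('sinkB',(222,368),(508,285)),('sinkC',(625,352),(273,470))]:
    q,e=tri(b,TS(*t),a,SS(*s)); print(k,q.round(4),round(e,4),atz(b,*TS(*t),.02).round(4))
print(b["image"][244,422],a["image"][273,241])
E
```

```text
[ 0.5714 -0.117  -0.1159  0.0026] [ 0.  -0.2 -1.6 -0.5 -0.4 -2.1 -0.6 -0.3 -0.1 -0.2 -0.4  0.1 -1.2 -0.3
 -0.5 -0.1]
wide [ 0.5714 -0.117   0.04  ] [[357.57774285 222.19440777]] [[299.67221548 275.0659103 ]]
hinge [ 0.6757 -0.1291  0.106 ] [[363.48545367 174.36674316]] [[322.75900636 287.14857381]]
bar [ 0.4393 -0.1016  0.1066] [[355.51311404 274.13801784]] [[270.44289113 230.50905922]]
cornerFL [0.4904 0.0082 0.1   ] [[307.68373374 253.68281788]] [[311.66200397 220.83582918]]
BL [ 0.694  -0.0155  0.1   ] [[315.57144979 168.84508875]] [[358.57641679 266.85875235]]
sinkA [0.5938 0.3267 0.0128] 0.0064 [0.5905 0.3218 0.02  ]
sinkB [0.5165 0.3949 0.0117] 0.0066 [0.5136 0.3891 0.02  ]
sinkC [0.5185 0.2247 0.0132] 0.0063 [0.5158 0.2207 0.02  ]
[157 152 137] [158 142 126]
```

```bash
python3 - <<'E'
from h import *
a=-.1159
def down(az): # tool z azimuth
    z=np.array([np.cos(az),np.sin(az),0]);y=np.array([0,0,-1.]);return R.from_matrix(np.stack([np.cross(y,z),y,z],1))
print(to([.4393,-.1016,.17],down(a)))
b=snap("top");print("jar",atz(b,476,281,.1),"tape",atz(b,492,236,.018))
E
```

```text
(array([-14.36,   2.45, -14.08]), array([ 0.  , -7.39, -0.  ]))
jar [ 0.4167246 -0.3803665  0.1      ] tape [ 0.53042349 -0.45697034  0.018     ]
```

```bash
python3 -m inch '[[[-0.7,0,-0.7,0,-0.4,0,0.4],[-1.8,0,-1.8,0,-1,0,0.4],[-3,0,-3,0,-1.6,0,0.4],[-4.3,0,-4.3,0,-2.3,0,0.4],[-5.6,0.1,-5.6,0,-3,0,0.4],[-7,0.2,-7,0,-3.7,0,0.4],[-8.4,0.4,-8.4,0,-4.4,0,0.4],[-9.8,0.7,-9.7,0,-5.2,0,0.4],[-11,1.0,-10.9,0,-5.9,0,0.4],[-12,1.3,-11.9,0,-6.5,0,0.4]]]' 30
python3 - <<'E'
from h import *
a=-.1159
z=np.array([np.cos(a),np.sin(a),0]);y=np.array([0,0,-1.]);D=R.from_matrix(np.stack([np.cross(y,z),y,z],1))
print(to([.4393,-.1016,.16],D)); print(env.sense()['qpos'],env.sense()['ft_force'])
E
```

```text
time_s: 1.45
eef_pos: [0.4085, -0.1735, 0.1989]
orientation: [0.437, -0.555, 0.556, -0.438]
ft_force: [0.9, 0.1, 0.4]
finger_gap: 0.0343
(array([-3.08,  1.56,  0.52]), array([-0.01, -0.86,  0.  ]))
[-5.00038936e-01 -1.24977568e-02  2.07317728e+00  3.41301941e-04
  1.07979709e+00 -2.64378259e-01] [0.85743364 0.09080956 0.36410221]
```

```bash
python3 -m inch '[[[-0.7,0.2,0.1,0,-0.2,0,0.4],[-1.4,0.5,0.2,0,-0.4,0,0.4],[-2.1,0.8,0.3,0,-0.6,0,0.4],[-2.7,1.1,0.4,0,-0.8,0,0.4],[-3.08,1.4,0.5,0,-0.86,0,0.4],[-3.08,1.56,0.52,0,-0.86,0,0.4],[-3.08,1.56,0.52,0,-0.86,0,0.4],[-3.08,1.56,0.52,0,-0.86,0,0.4],[-3.08,1.56,0.52,0,-0.86,0,0.4],[-3.08,1.56,0.52,0,-0.86,0,0.4]]]'
python3 - <<'E'
from h import *
a=-.1159
z=np.array([np.cos(a),np.sin(a),0]);y=np.array([0,0,-1.]);D=R.from_matrix(np.stack([np.cross(y,z),y,z],1))
print(to([.4393,-.1016,.092],D)); 
a=snap("scene");b=snap("top"); crop(a,200,150,160,120,5,"s1");crop(b,290,200,120,100,6,"t1")
p,_=tool();print(proj(a,p),proj(b,p))
E
```

```text
time_s: 2.45
eef_pos: [0.439, -0.1045, 0.1602]
orientation: [0.469, -0.529, 0.53, -0.469]
ft_force: [-0.0, 0.8, 0.3]
finger_gap: 0.034
(array([-0.12,  2.73, -0.01]), array([-0.01, -0.04,  0.  ]))
[[267.63356325 218.19646591]] [[358.70859219 273.22092439]]
```

View pics/s1.png

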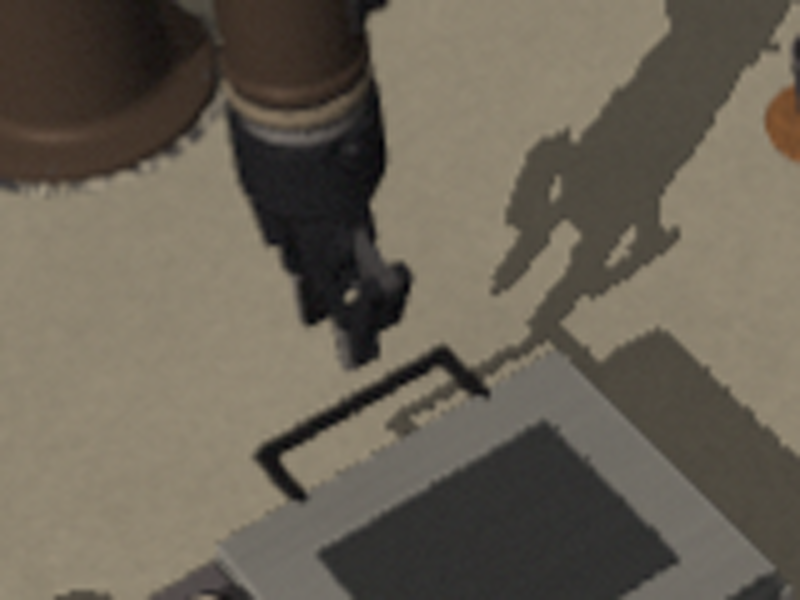

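View pics/t1.png

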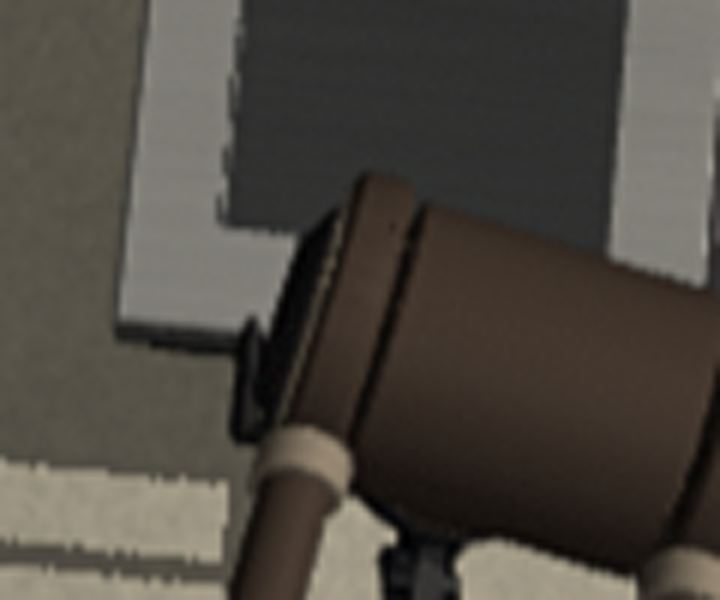

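```bash
python3 -m inch '[[[-0.1,0.4,0,0,0,0,0.4],[-0.1,0.8,0,0,0,0,0.4],[-0.1,1.2,0,0,0,0,0.4],[-0.1,1.6,0,0,0,0,0.4],[-0.1,1.9,0,0,0,0,0.4],[-0.1,2.1,0,0,0,0,0.4],[-0.1,2.2,0,0,0,0,0.4],[-0.1,2.2,0,0,0,0,0.4],[-0.1,2.2,0,0,0,0,0.4],[-0.1,2.2,0,0,0,0,0.4]]]'
python3 - <<'E'
from h import *
a=snap("scene");crop(a,200,150,160,120,5,"s2")
E
```

```text
time_s: 3.55
eef_pos: [0.4396, -0.1016, 0.1052]
orientation: [0.469, -0.529, 0.529, -0.469]
ft_force: [0.8, -0.1, -0.6]
finger_gap: 0.0344
```

View pics/s2.png

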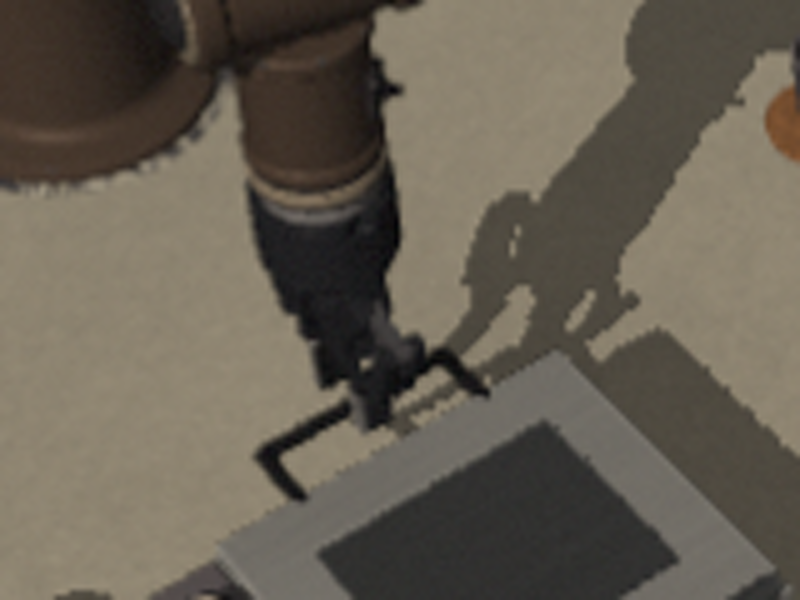

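The finger at (375,425) in the crop sits in the gap between bar and cover, as planned.

```bash
python3 -m inch '[[[0,0.2,0,0,0,0,0.4],[0,0.4,0,0,0,0,0.4],[0,0.56,0,0,0,0,0.4],[0,0.56,0,0,0,0,0.4],[0,0.56,0,0,0,0,0],[0,0.56,0,0,0,0,0],[0,0.56,0,0,0,0,0],[0,0.56,0,0,0,0,0],[0,0.56,0,0,0,0,0],[0,0.56,0,0,0,0,0]]]' 30
python3 - <<'E'
from h import *
s=env.sense();print(s['finger_gap'],s['ft_force'])
p,r=tool(); M=r.as_matrix();print(M.round(3))
# arc in tool axes: z=machine x, y=down
for th in np.arange(0,1.76,.1):
    print(round(th,2), "y",round(-.238*np.sin(th)/.025,2),"z",round(.238*(1-np.cos(th))/.025,2))
E
```

```text
time_s: 4.6
eef_pos: [0.4406, -0.1016, 0.0911]
orientation: [0.468, -0.528, 0.53, -0.47]
ft_force: [4.8, 0.4, -4.5]
finger_gap: 0.0087
0.00871911818308472 [ 4.81825603  0.44520896 -4.46866153]
[[-0.12   0.003  0.993]
 [-0.993 -0.    -0.12 ]
 [ 0.    -1.     0.003]]
0.0 y -0.0 z 0.0
0.1 y -0.95 z 0.05
0.2 y -1.89 z 0.19
0.3 y -2.81 z 0.43
0.4 y -3.71 z 0.75
0.5 y -4.56 z 1.17
0.6 y -5.38 z 1.66
0.7 y -6.13 z 2.24
0.8 y -6.83 z 2.89
0.9 y -7.46 z 3.6
1.0 y -8.01 z 4.38
1.1 y -8.48 z 5.2
1.2 y -8.87 z 6.07
1.3 y -9.17 z 6.97
1.4 y -9.38 z 7.9
1.5 y -9.5 z 8.85
1.6 y -9.52 z 9.8
1.7 y -9.44 z 10.75
```

```bash
python3 -m inch '[[[0,-0.25,0,0,0,0,0],[0,-0.7,0.03,0,0,0,0],[0,-1.2,0.08,0,0,0,0],[0,-1.7,0.16,0,0,0,0],[0,-2.2,0.27,0,0,0,0],[0,-2.7,0.4,0,0,0,0],[0,-3.2,0.56,0,0,0,0],[0,-3.7,0.75,0,0,0,0],[0,-4.1,0.95,0,0,0,0],[0,-4.56,1.17,0,0,0,0]]]' 30
python3 - <<'E'
from h import *
s=env.sense();print(s['ft_force'],s['torque'],s['qpos'].round(3))
a=snap("scene");crop(a,200,150,160,120,5,"s3")
E
```

```text
time_s: 5.6
eef_pos: [0.468, -0.105, 0.2041]
orientation: [-0.469, 0.529, -0.529, 0.469]
ft_force: [5.6, -1.5, -8.2]
finger_gap: 0.0089
[ 5.56287295 -1.508085   -8.21054057] [-0.26242559 -0.87799491 -0.10105255] [-3.110e-01  5.600e-02  1.992e+00 -1.000e-03  1.095e+00 -1.910e-01]
```

View pics/s3.png

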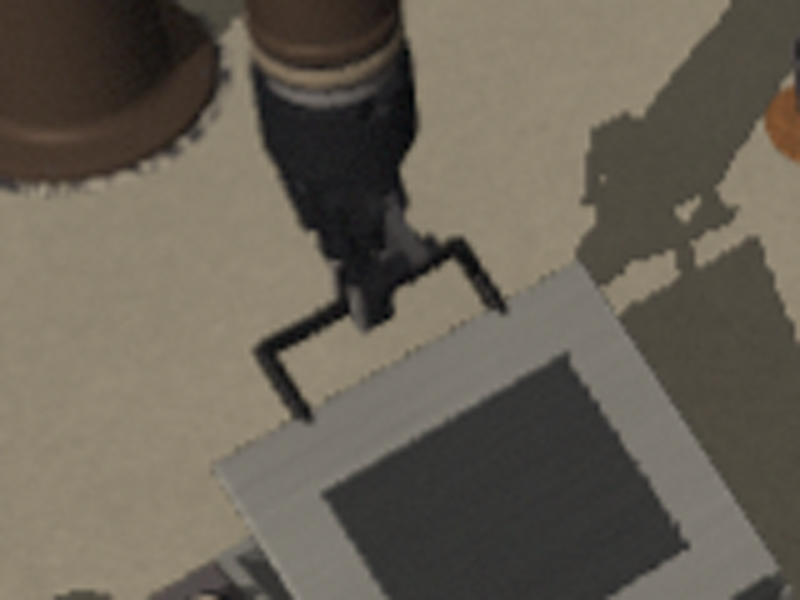

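```bash
python3 -m inch '[[[0,-0.41,0.24,0,0,0,0],[0,-0.82,0.49,0,0,0,0],[0,-1.2,0.77,0,0,0,0],[0,-1.57,1.07,0,0,0,0],[0,-1.93,1.39,0,0,0,0],[0,-2.27,1.72,0,0,0,0],[0,-2.59,2.07,0,0,0,0],[0,-2.9,2.43,0,0,0,0],[0,-3.18,2.81,0,0,0,0],[0,-3.45,3.21,0,0,0,0]]]'
python3 - <<'E'
from h import *
s=env.sense();print(s['ft_force'],s['torque'],s['qpos'].round(3))
a=snap("scene");crop(a,200,100,160,120,5,"s4")
E
```

```text
time_s: 6.65
eef_pos: [0.5462, -0.1148, 0.293]
orientation: [-0.471, 0.53, -0.528, 0.467]
ft_force: [-9.7, -1.6, 6.0]
finger_gap: 0.0087
[-9.71134285 -1.56158832  6.04814958] [-0.25184518  1.68578203 -0.0621448 ] [-0.284  0.131  1.723 -0.002  1.294 -0.163]
```

View pics/s4.png

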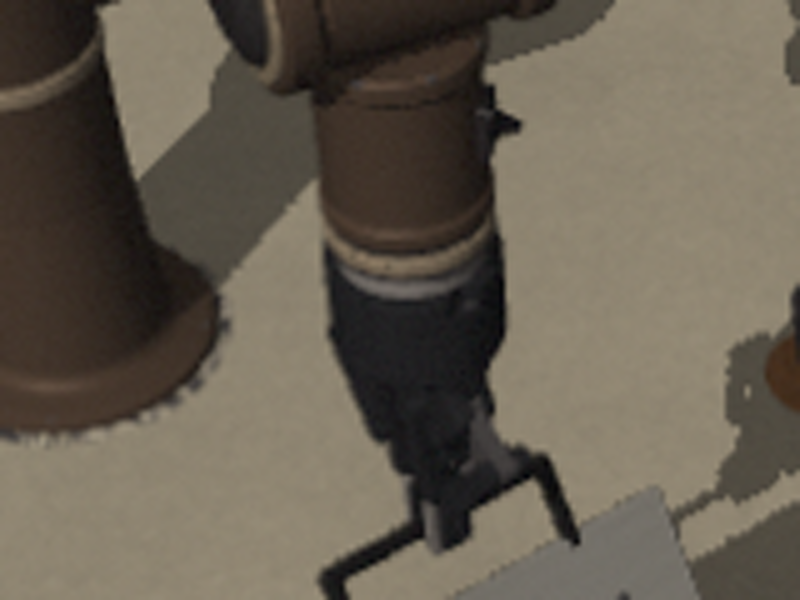

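```bash
python3 -m inch '[[[0,-0.24,0.41,0,0,0,0],[0,-0.47,0.82,0,0,0,0],[0,-0.67,1.25,0,0,0,0],[0,-0.86,1.69,0,0,0,0],[0,-1.02,2.13,0,0,0,0],[0,-1.16,2.59,0,0,0,0],[0,-1.27,3.05,0,0,0,0],[0,-1.37,3.52,0,0,0,0],[0,-1.44,3.99,0,0,0,0],[0,-1.48,4.4,0,0,0,0]]]'
python3 - <<'E'
from h import *
s=env.sense();print(s['ft_force'],s['torque'],s['qpos'].round(3))
h=np.array([.6757,-.1291,.106]);p,_=tool();g=p+[0,0,.0135];u=(h-g);print(np.hypot(*(g-h)),np.arctan2(g[2]-h[2],np.dot((h-g)[:2],[.993,-.116])))
a=snap("scene");cv2.imwrite("pics/s5.png",a["image"][:,:,::-1])
E
```

```text
time_s: 7.7
eef_pos: [0.658, -0.1287, 0.3319]
orientation: [0.469, -0.528, 0.53, -0.469]
ft_force: [-4.8, -2.8, 6.2]
finger_gap: 0.0087
[-4.82364843 -2.77698932  6.1905332 ] [-0.40743285  0.89228549 -0.0633605 ] [-0.257  0.327  1.407 -0.002  1.405 -0.136]Traceback (most recent call last):
  File "<stdin>", line 3, in <module>
TypeError: return arrays must be of ArrayType
```

```bash
python3 -m inch '[[[0,-0.02,0.25,0,0,0,0],[0,-0.03,0.5,0,0,0,0],[0,-0.03,0.75,0,0,0,0],[0,-0.03,1.0,0,0,0,0],[0,-0.01,1.25,0,0,0,0],[0,0,1.5,0,0,0,0],[0,0.03,1.75,0,0,0,0],[0,0.06,2,0,0,0,0],[0,0.09,2.25,0,0,0,0],[0,0.12,2.45,0,0,0,0]]]'
python3 - <<'E'
from h import *
s=env.sense();print(s['ft_force'],s['torque'],s['qpos'].round(3))
h=np.array([.6757,-.1291,.106]);p,_=tool();g=p+[0,0,.0135];u=(h-g);print(np.linalg.norm(g-h),np.arctan2(g[2]-h[2],np.dot((h-g)[:2],[.993,-.116])))
a=snap("scene","s5")
E
```

```text
time_s: 8.7
eef_pos: [0.719, -0.1364, 0.3275]
orientation: [0.469, -0.528, 0.531, -0.469]
ft_force: [-8.8, -2.7, 11.1]
finger_gap: 0.0084
[-8.84946669 -2.72576815 11.12222696] [-0.42193425  2.05120279 -0.04765906] [-0.246  0.455  1.242 -0.002  1.442 -0.125]
0.23908587293126937 1.755113646134548
```

View pics/s5.png

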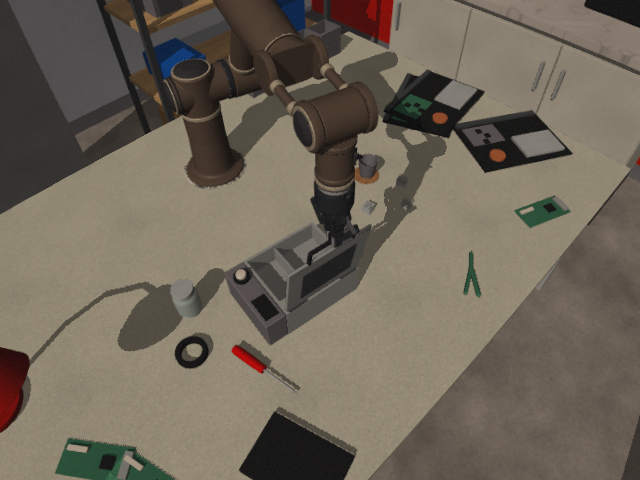

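```bash
python3 -m inch '[[[0,0,0.1,0,0,0,0],[0,0,0.15,0,0,0,0],[0,0,0.15,0,0,0,0],[0,0,0.1,0,0,0,0.4],[0,0,0.1,0,0,0,0.4],[0,0,0.1,0,0,0,0.4],[0,-0.4,0.1,0,0,0,0.4],[0,-0.9,0.1,0,0,0,0.4],[0,-1.5,0.1,0,0,0,0.4],[0,-2.1,0.1,0,0,0,0.4]]]'
python3 - <<'E'
from h import *
s=env.sense();print(s['ft_force'],s['torque'],s['qpos'].round(3))
a=snap("scene");b=snap("top","t6");crop(a,200,100,200,150,4,"s6")
E
```

```text
time_s: 9.75
eef_pos: [0.7209, -0.1354, 0.3798]
orientation: [0.469, -0.529, 0.53, -0.469]
ft_force: [0.5, 0.5, -0.6]
finger_gap: 0.0347
[ 0.4939851   0.45865144 -0.61648399] [0.00997875 0.022791   0.01999558] [-0.245  0.443  1.159  0.     1.538 -0.125]
```

View pics/s6.png

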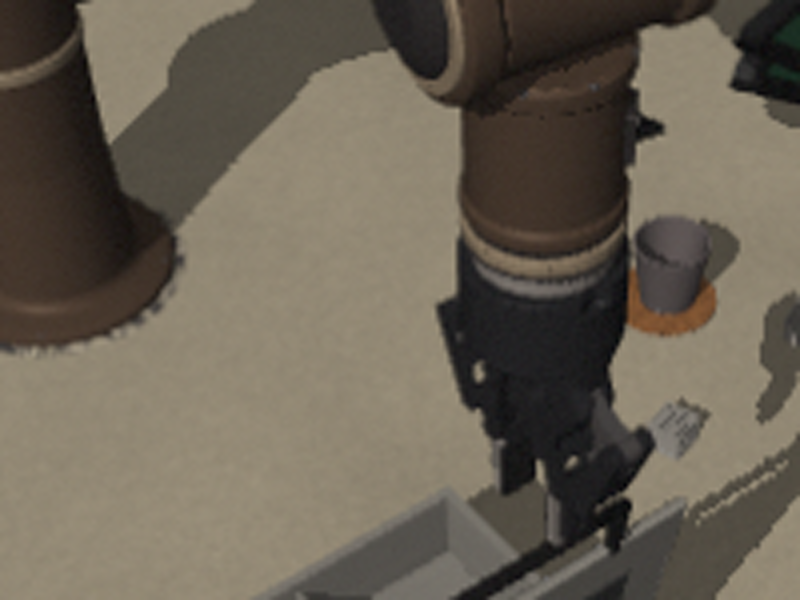

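View pics/t6.png

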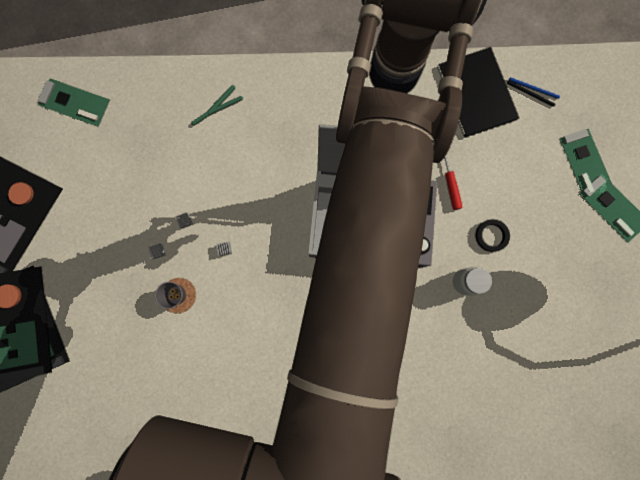

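```bash
cat >> h.py <<'E'
def down(az): # az degrees of tool z
    az=np.radians(az);z=np.array([np.cos(az),np.sin(az),0]);y=np.array([0,0,-1.]);return R.from_matrix(np.stack([np.cross(y,z),y,z],1))
MO=np.array([.5714,-.117]);MY=-.1159
def mach(x,y,z):
    c,s=np.cos(MY),np.sin(MY);return np.array([MO[0]+c*x-s*y,MO[1]+s*x+c*y,z])
E
python3 - <<'E'
from h import *
print(to([.517,.2235,.12],down(-76)))
E
```

```text
(array([-13.29,  10.42,  -9.95]), array([-0.05,  8.64, -0.03]))
```

```bash
python3 -m inch '[[[0,0,-1,0,0.5,0,0.5],[-0.5,0.2,-2.6,0,1.2,0,0.6],[-1.7,0.7,-4,0,2,0,0.7],[-3,1.5,-5.1,0,3,0,0.8],[-4.3,2.4,-6,0,4,0,0.8],[-5.7,3.4,-6.8,0,5,0,0.8],[-7,4.4,-7.5,0,6,0,0.8],[-8.2,5.4,-8.1,0,6.8,0,0.8],[-9.3,6.4,-8.7,0,7.5,0,0.8],[-10.4,7.3,-9.2,0,8,0,0.8]]]'
python3 - <<'E'
from h import *
print(to([.517,.2235,.12],down(-76)),env.sense()['qpos'].round(2))
b=snap("top");crop(b,120,190,130,130,6,"t7")
E
```

```text
time_s: 10.85
eef_pos: [0.5222, 0.1515, 0.1941]
orientation: [-0.116, 0.698, -0.697, 0.116]
ft_force: [1.2, 1.1, 0.1]
finger_gap: 0.0686
(array([-0.74,  2.96, -2.79]), array([0.  , 0.62, 0.  ])) [0.2  0.19 1.86 0.   1.09 1.44]
```

View pics/t7.png

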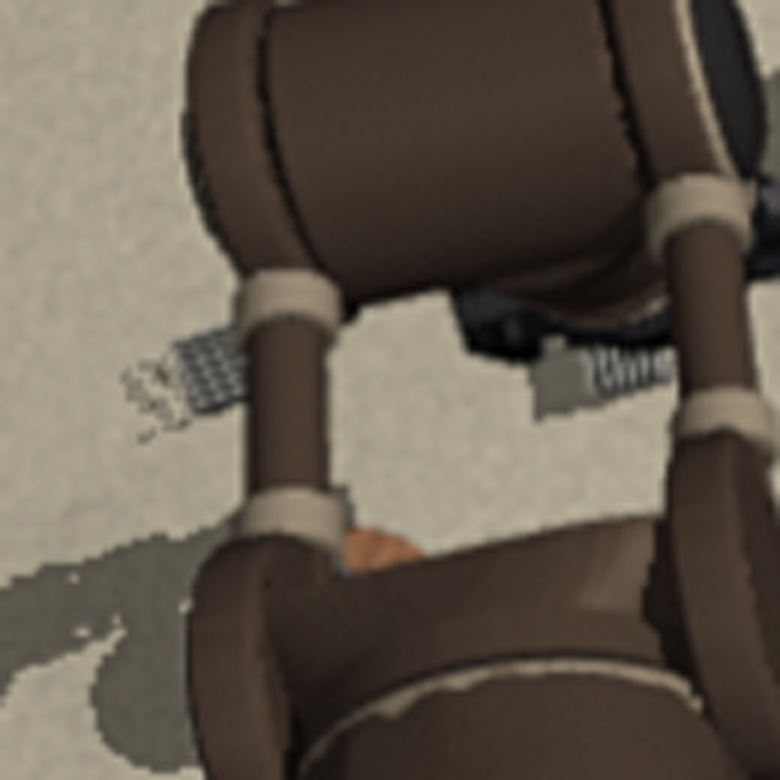

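```bash
python3 -m inch '[[[-0.1,0.6,-0.5,0,0.1,0,0.8],[-0.2,1.2,-1,0,0.2,0,0.8],[-0.4,1.8,-1.6,0,0.4,0,0.8],[-0.5,2.4,-2.2,0,0.5,0,0.8],[-0.6,3,-2.5,0,0.6,0,0.8],[-0.7,3.6,-2.7,0,0.62,0,0.8],[-0.7,4,-2.7,0,0.62,0,0.8],[-0.7,4,-2.7,0,0.62,0,0.8],[-0.7,4,-2.7,0,0.62,0,0.8],[-0.7,4,-2.7,0,0.62,0,0.8]]]'
python3 - <<'E'
from h import *
print(to([.517,.2235,.005],down(-76)),env.sense()['qpos'].round(2))
a=snap("scene");crop(a,320,130,120,90,6,"s8")
print(proj(a,tool()[0])-[320,130])
E
```

```text
time_s: 11.9
eef_pos: [0.5186, 0.2196, 0.0958]
orientation: [-0.086, 0.702, -0.702, 0.087]
ft_force: [-1.1, -0.0, -0.3]
finger_gap: 0.0685
(array([ 0.03,  3.63, -0.17]), array([ 0.  ,  0.01, -0.01])) [ 0.32  0.36  1.88 -0.    0.91  1.65]
[[48.70596772 59.58605148]]
```

View pics/s8.png

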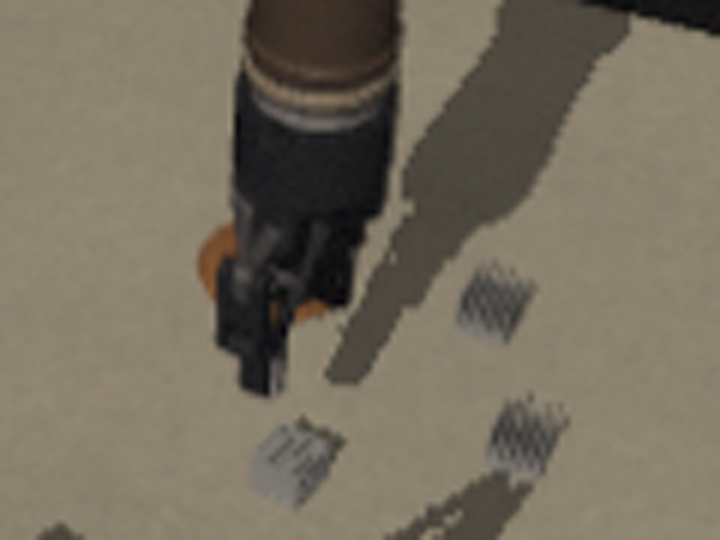

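```bash
python3 -m inch '[[[0,0.7,-0.1,0,0,0,0.8],[0,1.4,-0.17,0,0,0,0.8],[0,2.1,-0.17,0,0,0,0.8],[0,2.8,-0.17,0,0,0,0.8],[0,3.3,-0.17,0,0,0,0.8],[0,3.6,-0.17,0,0,0,0.8],[0,3.6,-0.17,0,0,0,0.8],[0,3.6,-0.17,0,0,0,0],[0,3.6,-0.17,0,0,0,0],[0,3.6,-0.17,0,0,0,0]]]' 40
python3 - <<'E'
from h import *
a=snap("scene");crop(a,320,130,120,90,6,"s9")
E
```

```text
time_s: 12.95
eef_pos: [0.5178, 0.2243, 0.0063]
orientation: [-0.086, 0.702, -0.702, 0.088]
ft_force: [0.7, 0.5, -0.8]
finger_gap: 0.0291
```

View pics/s9.png

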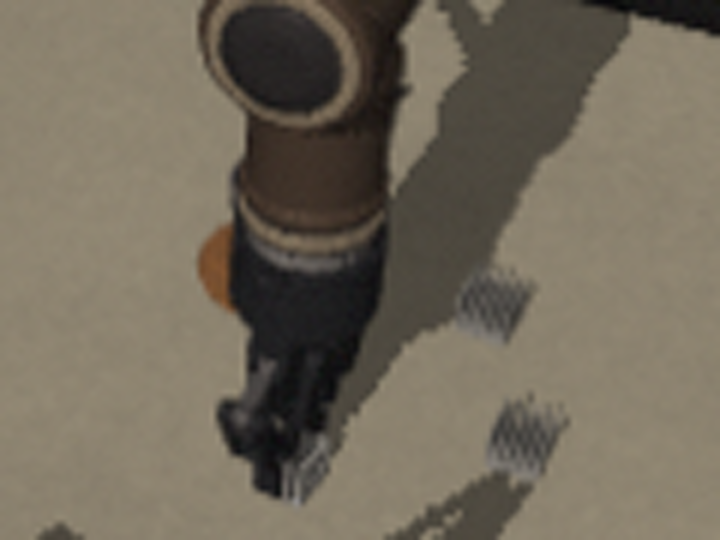

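```bash
python3 - <<'E'
from h import *
P=mach(.045,.0445,.16);print(P,to(P,down(-96.6)))
E
```

```text
[ 0.62124411 -0.07800238  0.16      ] (array([-1.07, -6.15, 12.74]), array([ 0.  ,  2.59, -0.02]))
```

```bash
python3 -m inch '[[[0,-1,0,0,0,0,0],[0,-2.4,0.3,0,0,0,0],[0,-4,1.3,0,0.3,0,0],[-0.2,-5.4,2.8,0,0.8,0,0],[-0.4,-6.2,4.5,0,1.3,0,0],[-0.5,-6.4,6.2,0,1.8,0,0],[-0.7,-6.4,7.9,0,2.2,0,0],[-0.8,-6.3,9.5,0,2.6,0,0],[-0.9,-6.2,11,0,2.6,0,0],[-1,-6.2,12,0,2.6,0,0]]]'
python3 - <<'E'
from h import *
P=mach(.045,.0445,.16);print(P,to(P,down(-96.6)),env.sense()['finger_gap'])
E
```

```text
time_s: 14.0
eef_pos: [0.6144, -0.0635, 0.16]
orientation: [-0.042, -0.706, 0.706, 0.042]
ft_force: [0.7, 0.2, -0.3]
finger_gap: 0.0294
[ 0.62124411 -0.07800238  0.16      ] (array([-0.34, -0.  ,  0.54]), array([-0.  , -0.02, -0.  ])) 0.029438936037895228
```

```bash
python3 -m inch '[[[-0.1,0,0.2,0,0,0,0],[-0.2,0,0.3,0,0,0,0],[-0.3,0.2,0.4,0,0,0,0],[-0.3,0.5,0.4,0,0,0,0],[-0.3,0.8,0.4,0,0,0,0],[-0.3,1,0.4,0,0,0,0],[-0.3,1,0.4,0,0,0,0],[-0.3,1,0.4,0,0,0,0],[-0.3,1,0.4,0,0,0,0],[-0.3,1,0.4,0,0,0,0]]]'
python3 - <<'E'
from h import *
P=mach(.045,.0445,.05);print(P,to(P,down(-96.6)),env.sense()['finger_gap'])
a=snap("scene");crop(a,220,130,160,120,5,"s10")
E
```

```text
time_s: 15.0
eef_pos: [0.6209, -0.0717, 0.1355]
orientation: [-0.041, -0.706, 0.706, 0.041]
ft_force: [-0.2, 0.7, 0.1]
finger_gap: 0.0292
[ 0.62124411 -0.07800238  0.05      ] (array([-0.04,  3.42,  0.25]), array([-0.  , -0.01, -0.01])) 0.029228102879340235
```

View pics/s10.png

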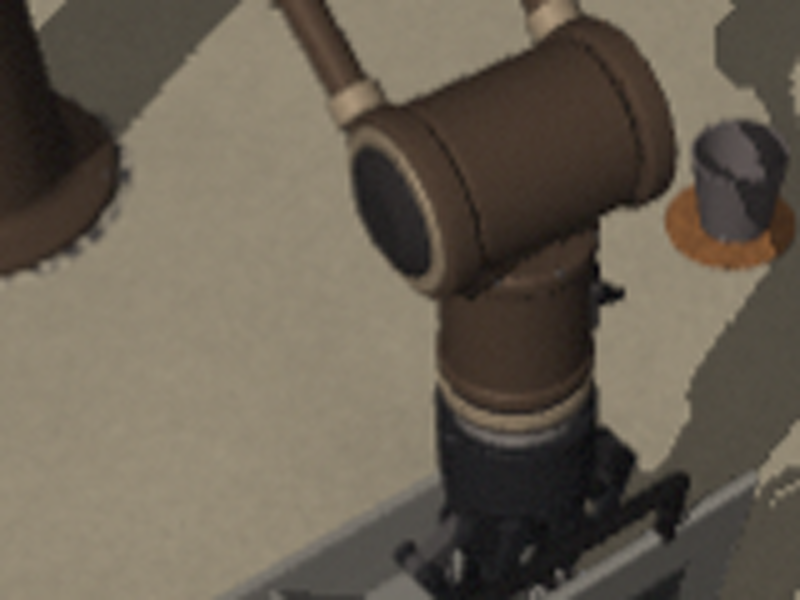

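```bash
python3 -m inch '[[[0,0.7,0.1,0,0,0,0],[0,1.4,0.2,0,0,0,0],[0,2.1,0.25,0,0,0,0],[0,2.7,0.25,0,0,0,0],[0,3.2,0.25,0,0,0,0],[0,3.4,0.25,0,0,0,0],[0,3.4,0.25,0,0,0,0.6],[0,3.4,0.25,0,0,0,0.6],[0,3.2,0.25,0,0,0,0.6],[0,2.2,0.25,0,0,0,0.6]]]'
python3 -m inch '[[[0,-1.5,0,0,0,0,0.6],[-0.1,-3,-0.5,0,-0.1,0,0.7],[-0.1,-4,-2,0,-0.4,0,0.8],[0,-4,-4,0,-0.8,0,0.8],[0.1,-4,-6,0,-1.2,0,0.8],[0.2,-4,-8,0,-1.6,0,0.8],[0.3,-4,-10,0,-2,0,0.8],[0.4,-3.5,-12,0,-2.4,0,0.8],[0.5,-2.5,-13.5,0,-2.7,0,0.8],[0.6,-1.5,-14.5,0,-3,0,0.8]]]'
python3 - <<'E'
from h import *
b=snap("top","t11");a=snap("scene","s11")
print(to([.592,.324,.10],down(-70)),env.sense()['finger_gap'])
E
```

```text
time_s: 16.05
eef_pos: [0.6176, -0.0774, 0.0784]
orientation: [0.039, 0.706, -0.706, -0.043]
ft_force: [0.3, -0.3, -0.2]
finger_gap: 0.0516
time_s: 17.05
eef_pos: [0.6481, 0.2881, 0.1196]
orientation: [-0.106, 0.699, -0.698, 0.11]
ft_force: [0.3, -1.0, -0.8]
finger_gap: 0.0683
(array([ 1.52,  0.57, -2.03]), array([ 0.01, -0.3 ,  0.04])) 0.06817745818922612
```

View pics/s11.png

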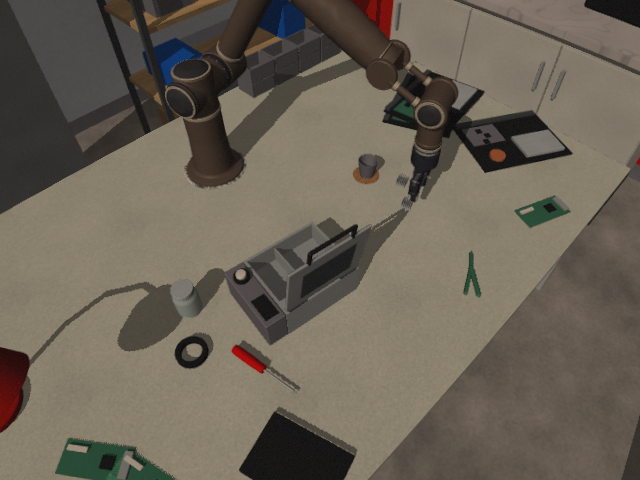

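View pics/t11.png

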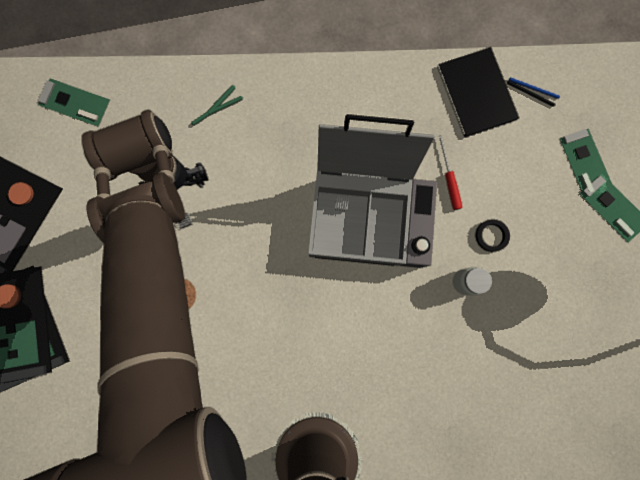

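Sink C lies in the wide bay (top 342,205) and the cover is fully open. Next is sink A.

```bash
python3 -m inch '[[[0.4,0,-0.4,0,-0.1,0,0.8],[0.9,0.2,-1,0,-0.2,0,0.8],[1.3,0.4,-1.5,0,-0.3,0,0.8],[1.5,0.6,-1.9,0,-0.3,0,0.8],[1.5,0.8,-2,0,-0.3,0,0.8],[1.5,1.2,-2,0,-0.3,0,0.8],[1.5,1.6,-2,0,-0.3,0,0.8],[1.5,1.6,-2,0,-0.3,0,0.8],[1.5,1.6,-2,0,-0.3,0,0.8],[1.5,1.6,-2,0,-0.3,0,0.8]]]'
python3 - <<'E'
from h import *
b=snap("top");a=snap("scene");crop(a,340,130,120,90,6,"s12");crop(b,120,160,130,130,6,"t12")
p,_=tool();print(to([.592,.324,.005],down(-70)),proj(a,p)-[340,130],(proj(b,p)-[120,160])*6)
E
```

```text
time_s: 18.15
eef_pos: [0.5967, 0.3203, 0.0776]
orientation: [-0.121, 0.697, -0.697, 0.121]
ft_force: [-0.4, 0.4, -0.4]
finger_gap: 0.0683
(array([ 0.14,  2.92, -0.2 ]), array([ 0.  , -0.03, -0.01])) [[69.11098456 60.09928851]] [[345.03343147 323.96604068]]
```

View pics/s12.png

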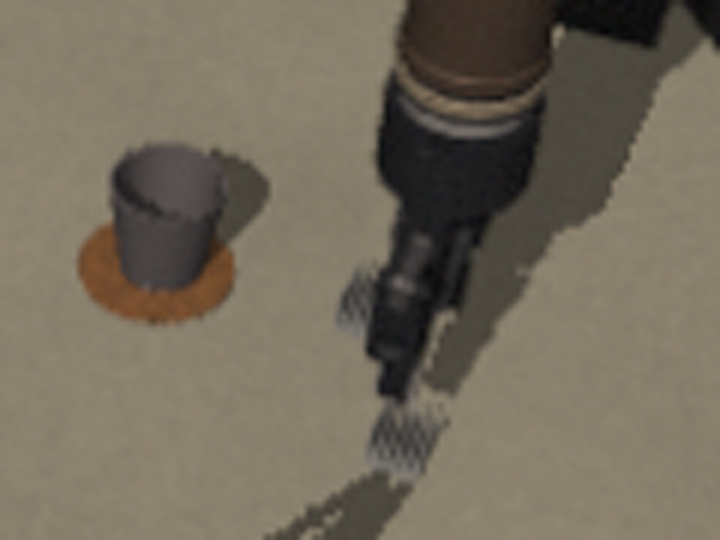

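View pics/t12.png

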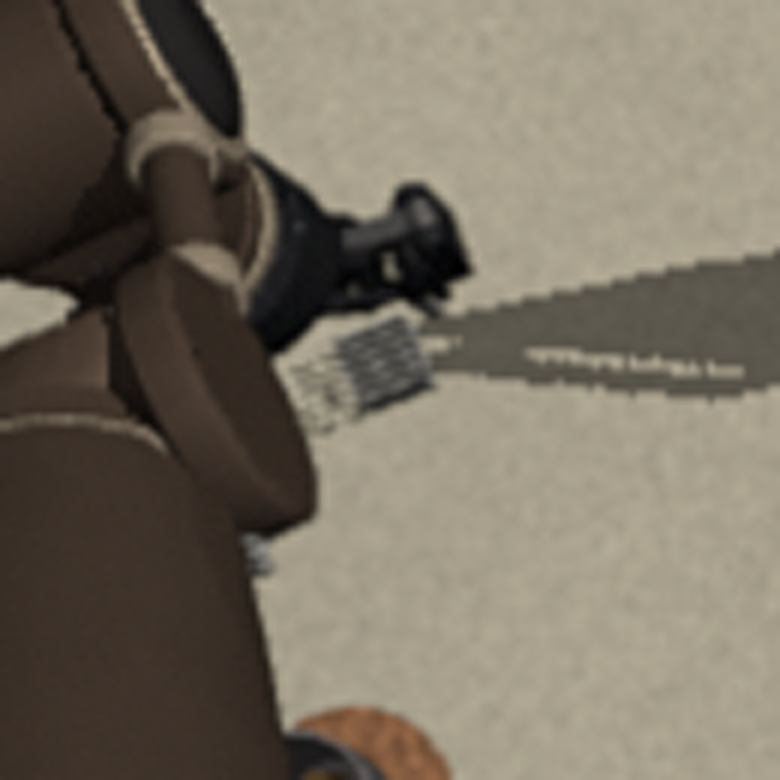

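```bash
python3 -m inch '[[[0.1,0.6,-0.1,0,0,0,0.8],[0.14,1.2,-0.2,0,0,0,0.8],[0.14,1.8,-0.2,0,0,0,0.8],[0.14,2.4,-0.2,0,0,0,0.8],[0.14,2.8,-0.2,0,0,0,0.8],[0.14,2.92,-0.2,0,0,0,0.8],[0.14,2.92,-0.2,0,0,0,0],[0.14,2.92,-0.2,0,0,0,0],[0.14,2.92,-0.2,0,0,0,0],[0.14,2.92,-0.2,0,0,0,0]]]' 40
python3 - <<'E'
from h import *
P=mach(.0,.0445,.15);print(P,to(P,down(-96.6)))
b=snap("top");crop(b,120,160,130,130,6,"t13")
E
```

```text
time_s: 19.25
eef_pos: [0.5921, 0.3244, 0.0056]
orientation: [-0.121, 0.697, -0.696, 0.122]
ft_force: [-0.1, -0.3, 3.8]
finger_gap: 0.0294
[ 0.57654601 -0.07279855  0.15      ] (array([ 5.94, -5.79, 14.74]), array([ 0.  ,  3.29, -0.01]))
```

View pics/t13.png

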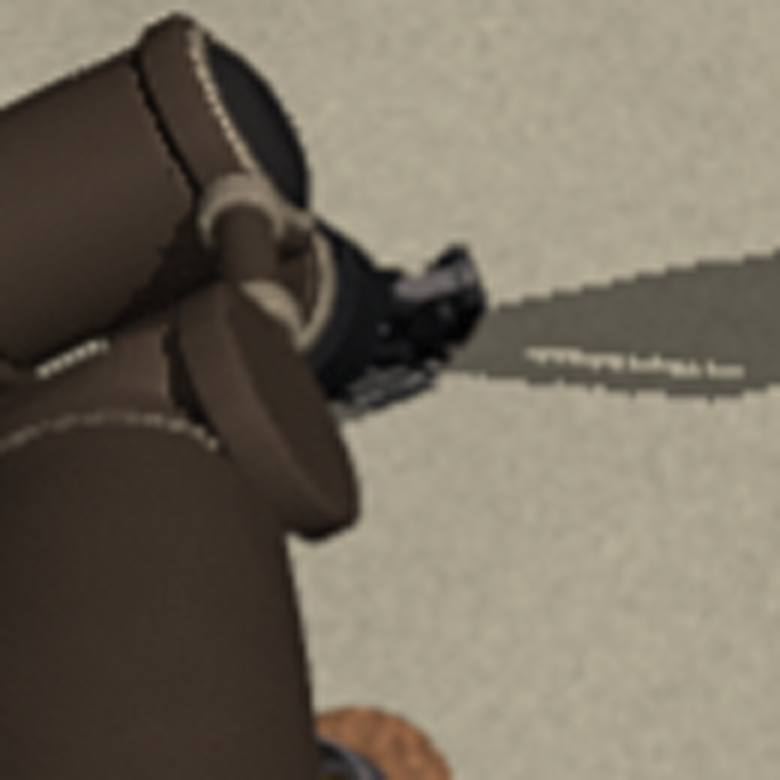

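```bash
python3 -m inch '[[[0,-1,0,0,0,0,0],[0.2,-2.5,0.4,0,0.1,0,0],[0.7,-4,1.5,0,0.5,0,0],[1.4,-5.2,3,0,1,0,0],[2,-5.8,4.7,0,1.5,0,0],[2.7,-6,6.4,0,2,0,0],[3.4,-6,8.1,0,2.4,0,0],[4.1,-6,9.8,0,2.8,0,0],[4.7,-6,11.4,0,3.2,0,0],[5.2,-6,12.7,0,3.29,0,0]]]'
python3 - <<'E'
from h import *
P=mach(.0,.0445,.14);print(P,to(P,down(-96.6)),env.sense()['finger_gap'])
E
```

```text
time_s: 20.3
eef_pos: [0.5757, -0.0211, 0.1549]
orientation: [-0.042, -0.706, 0.706, 0.041]
ft_force: [0.0, -0.2, -0.7]
finger_gap: 0.0294
[ 0.57654601 -0.07279855  0.14      ] (array([-0.28,  0.6 ,  2.05]), array([-0.  , -0.01, -0.  ])) 0.029386809067052582
```

```bash
python3 -m inch '[[[-0.1,0,0.6,0,0,0,0],[-0.2,0,1.1,0,0,0,0],[-0.25,0.2,1.5,0,0,0,0],[-0.25,0.4,1.75,0,0,0,0],[-0.25,0.6,1.8,0,0,0,0],[-0.25,0.6,1.8,0,0,0,0],[-0.25,0.6,1.8,0,0,0,0],[-0.25,0.6,1.8,0,0,0,0],[-0.25,0.6,1.8,0,0,0,0],[-0.25,0.6,1.8,0,0,0,0]]]'
python3 - <<'E'
from h import *
P=mach(.0,.0445,.05);print(P,to(P,down(-96.6)),env.sense()['finger_gap'])
E
```

```text
time_s: 21.3
eef_pos: [0.5774, -0.0639, 0.1398]
orientation: [-0.041, -0.706, 0.706, 0.04]
ft_force: [0.5, 0.7, -1.4]
finger_gap: 0.0294
[ 0.57654601 -0.07279855  0.05      ] (array([-0.  ,  3.59,  0.36]), array([ 0.  ,  0.01, -0.  ])) 0.029367824193400286
```

```bash
python3 -m inch '[[[0,0.7,0.2,0,0,0,0],[0,1.4,0.36,0,0,0,0],[0,2.1,0.36,0,0,0,0],[0,2.8,0.36,0,0,0,0],[0,3.3,0.36,0,0,0,0],[0,3.55,0.36,0,0,0,0],[0,3.55,0.36,0,0,0,0.6],[0,3.55,0.36,0,0,0,0.6],[0,3.3,0.36,0,0,0,0.6],[0,2.3,0.36,0,0,0,0.6]]]'
python3 - <<'E'
from h import *
print(to([.515,.392,.12],down(-70)))
E
```

```text
time_s: 22.3
eef_pos: [0.5742, -0.0727, 0.0809]
orientation: [0.039, 0.706, -0.706, -0.042]
ft_force: [-0.5, -0.5, -0.2]
finger_gap: 0.0511
(array([  4.49,  -1.54, -18.2 ]), array([ 0.01, -3.32,  0.03]))
```

```bash
python3 -m inch '[[[0,-1.5,0,0,0,0,0.6],[0.1,-3,-0.6,0,-0.1,0,0.7],[0.5,-3.5,-2.4,0,-0.4,0,0.8],[1,-3.5,-4.3,0,-0.8,0,0.8],[1.4,-3.5,-6.2,0,-1.2,0,0.8],[1.8,-3.5,-8.1,0,-1.6,0,0.8],[2.3,-3.5,-10,0,-2,0,0.8],[2.7,-3.2,-11.9,0,-2.4,0,0.8],[3.2,-2.8,-13.7,0,-2.8,0,0.8],[3.6,-2.2,-15.4,0,-3.2,0,0.8]]]'
python3 - <<'E'
from h import *
print(to([.515,.392,.08],down(-70)))
b=snap("top");a=snap("scene");crop(b,110,160,300,180,2.6,"t14");crop(a,340,130,120,90,6,"s14")
E
```

```text
time_s: 23.3
eef_pos: [0.5317, 0.3227, 0.1396]
orientation: [-0.116, 0.698, -0.697, 0.12]
ft_force: [1.1, -0.0, -0.6]
finger_gap: 0.0681
(array([-0.27,  2.39, -2.84]), array([ 0.01, -0.1 , -0.04]))
```

View pics/t14.png

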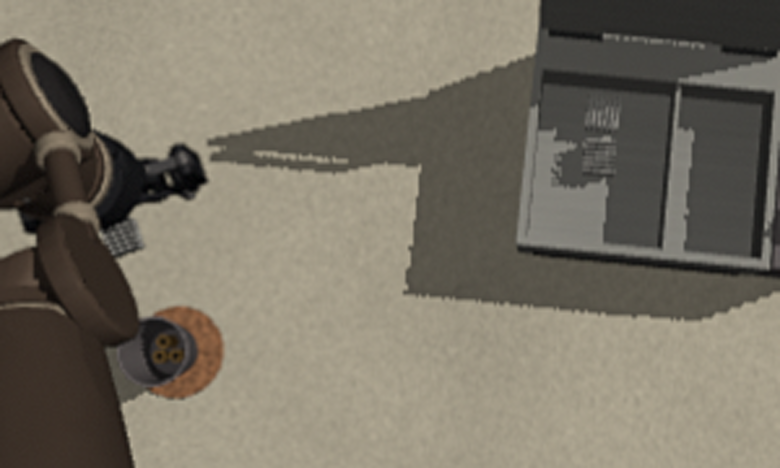

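View pics/s14.png

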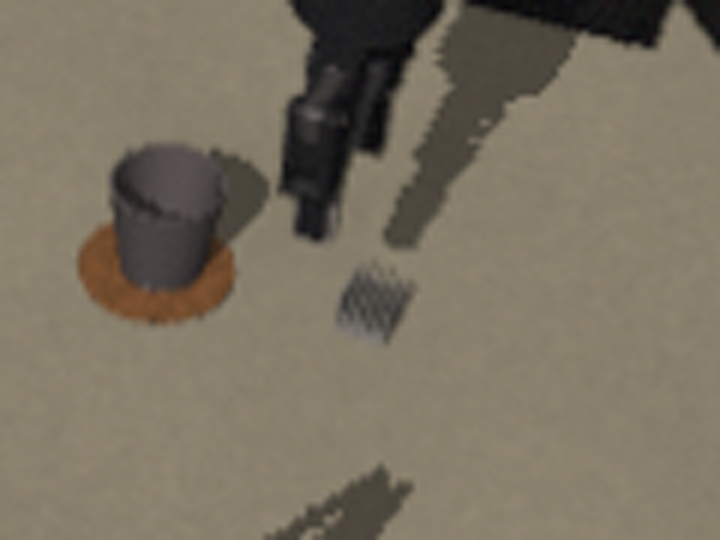

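```bash
python3 -m inch '[[[-0.1,0.3,-0.7,0,0,0,0.8],[-0.2,0.8,-1.4,0,-0.1,0,0.8],[-0.25,1.4,-2,0,-0.1,0,0.8],[-0.25,2,-2.4,0,-0.1,0,0.8],[-0.25,2.4,-2.5,0,-0.1,0,0.8],[-0.25,2.4,-2.5,0,-0.1,0,0.8],[-0.25,2.4,-2.5,0,-0.1,0,0.8],[-0.25,2.4,-2.5,0,-0.1,0,0.8],[-0.25,2.4,-2.5,0,-0.1,0,0.8],[-0.25,2.4,-2.5,0,-0.1,0,0.8]]]'
python3 - <<'E'
from h import *
print(to([.515,.392,.005],down(-70)))
E
```

```text
time_s: 24.4
eef_pos: [0.5171, 0.3807, 0.0779]
orientation: [-0.121, 0.697, -0.696, 0.122]
ft_force: [-0.4, 0.1, -0.3]
finger_gap: 0.0682
(array([-0.07,  2.92, -0.45]), array([ 0.  , -0.03, -0.01]))
```

```bash
python3 -m inch '[[[0,0.6,-0.2,0,0,0,0.8],[-0.07,1.2,-0.45,0,0,0,0.8],[-0.07,1.8,-0.45,0,0,0,0.8],[-0.07,2.4,-0.45,0,0,0,0.8],[-0.07,2.8,-0.45,0,0,0,0.8],[-0.07,2.92,-0.45,0,0,0,0.8],[-0.07,2.92,-0.45,0,0,0,0],[-0.07,2.92,-0.45,0,0,0,0],[-0.07,2.92,-0.45,0,0,0,0],[-0.07,2.92,-0.45,0,0,0,0]]]' 40
python3 - <<'E'
from h import *
P=mach(-.045,.0445,.15);print(P,to(P,down(-96.6)))
E
```

```text
time_s: 25.4
eef_pos: [0.5151, 0.3925, 0.0051]
orientation: [-0.121, 0.697, -0.696, 0.122]
ft_force: [1.0, -0.9, 4.2]
finger_gap: 0.0293
[ 0.53184791 -0.06759471  0.15      ] (array([ 5.6 , -5.82, 17.54]), array([ 0.01,  3.3 , -0.01]))
```

```bash
python3 -m inch '[[[0,-1,0,0,0,0,0],[0.2,-2.5,0.5,0,0.1,0,0],[0.7,-4,1.7,0,0.4,0,0],[1.3,-5.2,3.2,0,0.8,0,0],[1.9,-5.8,5,0,1.2,0,0],[2.5,-6,6.8,0,1.6,0,0],[3,-6,8.6,0,2,0,0],[3.6,-6,10.4,0,2.4,0,0],[4.1,-6,12.2,0,2.8,0,0],[4.6,-6,13.9,0,3.2,0,0]]]'
python3 - <<'E'
from h import *
P=mach(-.045,.0445,.14);print(P,to(P,down(-96.6)),env.sense()['finger_gap'])
E
```

```text
time_s: 26.4
eef_pos: [0.5238, 0.0241, 0.1547]
orientation: [-0.037, -0.706, 0.706, 0.036]
ft_force: [0.6, 0.6, -0.9]
finger_gap: 0.0293
[ 0.53184791 -0.06759471  0.14      ] (array([-0.7 ,  0.59,  3.61]), array([ 0.  ,  0.09, -0.01])) 0.02927201009186764
```

```bash
python3 -m inch '[[[-0.1,0,0.8,0,0,0,0],[-0.3,0,1.6,0,0.1,0,0],[-0.4,0.1,2.3,0,0.1,0,0],[-0.5,0.2,2.9,0,0.1,0,0],[-0.6,0.4,3.2,0,0.1,0,0],[-0.6,0.6,3.3,0,0.1,0,0],[-0.6,0.6,3.3,0,0.1,0,0],[-0.6,0.6,3.3,0,0.1,0,0],[-0.6,0.6,3.3,0,0.1,0,0],[-0.6,0.6,3.3,0,0.1,0,0]]]'
python3 - <<'E'
from h import *
P=mach(-.045,.0445,.05);print(P,to(P,down(-96.6)),env.sense()['finger_gap'])
E
```

```text
time_s: 27.4
eef_pos: [0.5306, -0.057, 0.1392]
orientation: [0.04, 0.706, -0.706, -0.04]
ft_force: [0.7, -0.3, -0.4]
finger_gap: 0.0293
[ 0.53184791 -0.06759471  0.05      ] (array([-0.1 ,  3.57,  0.42]), array([ 0.  ,  0.01, -0.  ])) 0.02933534348526862
```

```bash
python3 -m inch '[[[0,0.7,0.2,0,0,0,0],[0,1.4,0.4,0,0,0,0],[0,2.1,0.4,0,0,0,0],[0,2.8,0.4,0,0,0,0],[0,3.3,0.4,0,0,0,0],[0,3.55,0.4,0,0,0,0],[0,3.55,0.4,0,0,0,0.6],[0,3.55,0.4,0,0,0,0.6],[0,3.3,0.4,0,0,0,0.6],[0,2.3,0.4,0,0,0,0.6]]]'
python3 -m inch '[[[0,-1.5,0,0,0,0,0.6],[0,-3,0,0,0,0,0.7],[0,-4.5,-0.3,0,0,0,1],[0,-5.5,-1.3,0,0,0,1],[0,-6,-3,0,0,0,1],[0,-6,-4.8,0,0,0,1],[0,-6,-6.6,0,0,0,1],[0,-6,-8.4,0,0,0,1],[0,-6,-9.5,0,0,0,1],[0,-6,-10,0,0,0,1]]]'
python3 - <<'E'
from h import *
b=snap("top");a=snap("scene");crop(b,110,160,300,180,2.6,"t15");crop(a,200,150,200,150,4,"s15")
s=env.sense();print(s["qpos"].round(3),s["eef_pos"].round(3))
E
```

```text
time_s: 28.4
eef_pos: [0.5275, -0.0671, 0.0806]
orientation: [0.039, 0.706, -0.706, -0.042]
ft_force: [-0.3, 0.3, -0.4]
finger_gap: 0.0511
time_s: 29.4
eef_pos: [0.5584, 0.1836, 0.2331]
orientation: [0.04, 0.706, -0.706, -0.039]
ft_force: [-0.3, 0.0, -0.4]
finger_gap: 0.0852
[ 0.241  0.234  1.725 -0.     1.181  1.925] [0.558 0.182 0.232]
```

View pics/t15.png

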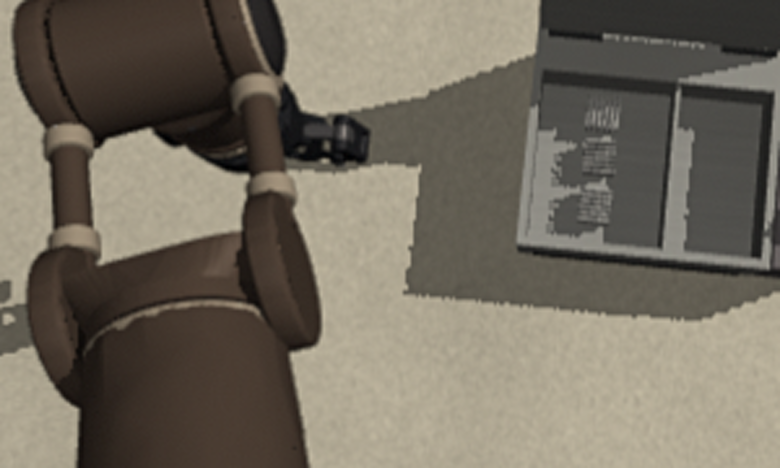

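View pics/s15.png

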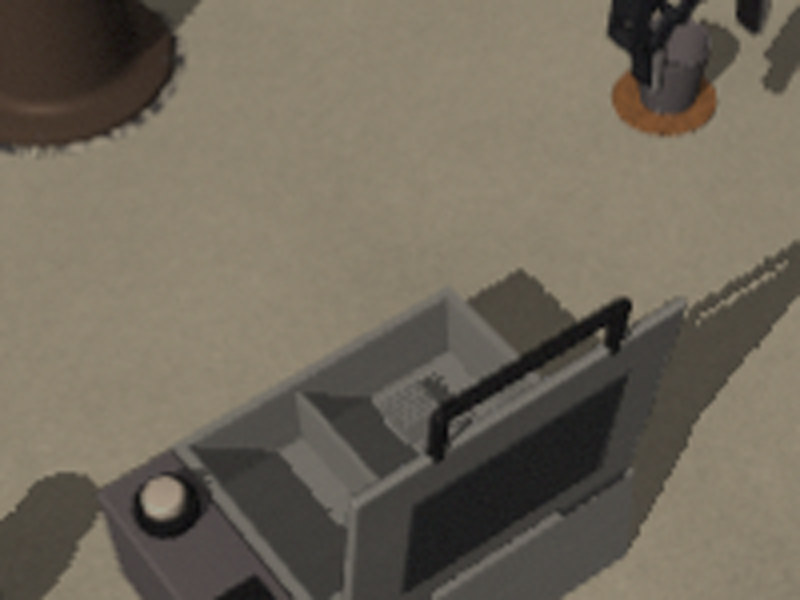

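All three sinks lie in the wide bay (crop column 600, rows 115, 157 and 205). Next is a small tilt to learn the wrist kinematics for the pour.

```bash
python3 -m inch '[[[0,0,0,-0.7,0,0,1],[0,0,0,-1.4,0,0,1],[0,0,0,-2.2,0,0,1],[0,0,0,-3,0,0,1],[0,0,0,-3.5,0,0,1],[0,0,0,-4,0,0,1],[0,0,0,-4,0,0,1],[0,0,0,-4,0,0,1],[0,0,0,-4,0,0,1],[0,0,0,-4,0,0,1]]]'
python3 - <<'E'
from h import *
from scipy.optimize import least_squares
s=env.sense();print(s["qpos"].round(4),s["eef_pos"].round(4)); r=R.from_quat(s["orientation"]).as_matrix();print(r.round(3))
data=[([-1.218,.309,1.6352,0,1.1997,-.0697],(.2561,-.5692,.2300)),([-.245,.443,1.159,0,1.538,-.125],(.7209,-.1354,.3798)),([.241,.234,1.725,0,1.181,1.925],(.558,.182,.232)),
([-.246,.455,1.242,-.002,1.442,-.125],(.719,-.1364,.3275)),([-.311,.056,1.992,-.001,1.095,-.191],(.468,-.105,.2041)),([-.284,.131,1.723,-.002,1.294,-.163],(.5462,-.1148,.293)),([-.257,.327,1.407,-.002,1.405,-.136],(.658,-.1287,.3319)),
(list(s["qpos"]),tuple(s["eef_pos"]))]
np.save("q0.npy",s["qpos"])
def fk(q,k,s4):
    h,L2,e,L3,L5=k
    Rz=R.from_euler('z',q[0]);Ry=lambda t:R.from_euler('y',t)
    r2=Rz*Ry(q[1]);r3=r2*Ry(q[2]);r4=r3*R.from_euler('z',s4*q[3]);r5=r4*Ry(q[4])
    p=np.array([0,0,h])+r2.apply([0,0,L2])+r3.apply([e,0,L3])+r5.apply([0,0,L5])
    return p,r5
for s4 in(1,-1):
    f=lambda k:np.concatenate([fk(q,k,s4)[0]-p for q,p in data])
    o=least_squares(f,[.3,.35,0,.35,.25]);print(s4,o.x.round(4),np.abs(o.fun).max())
    print(fk(s["qpos"],o.x,s4)[1].as_matrix()[:,2], r[:,1])
E
```

```text
time_s: 30.5
eef_pos: [0.5582, 0.1812, 0.2322]
orientation: [0.05, 0.873, -0.484, -0.027]
ft_force: [0.5, 0.7, 1.2]
finger_gap: 0.0852
[-0.0542  0.1954  1.8782  0.6281  1.1181  1.3336] [0.5582 0.1812 0.2322]
[[-0.994  0.061 -0.096]
 [ 0.114  0.526 -0.843]
 [-0.001 -0.848 -0.529]]
1 [0.4112 0.469  0.0451 0.5326 0.3934] 0.04231665671717513
[ 0.06125681  0.52586812 -0.84835743] [ 0.06125681  0.52586812 -0.84835743]
-1 [-0.5166  0.5837 -0.0297  0.4793 -0.353 ] 0.08160918519479216
[ 0.00403704 -0.52940852 -0.84835743] [ 0.06125681  0.52586812 -0.84835743]
```

```bash
cat > kin.py <<'E'
from h import *
from scipy.optimize import least_squares
def fk(q,k):
    h,L2,e,L3,L5,oy=k
    Rz=R.from_euler('z',q[0]);Ry=lambda t:R.from_euler('y',t)
    r2=Rz*Ry(q[1]);r3=r2*Ry(q[2]);r4=r3*R.from_euler('z',q[3]);r5=r4*Ry(q[4]);r6=r5*R.from_euler('z',q[5])
    p=np.array([0,0,h])+Rz.apply([0,oy,0])+r2.apply([0,0,L2])+r3.apply([e,0,L3])+r5.apply([0,0,L5])
    return p,r6
E
python3 - <<'E'
from kin import *
s=env.sense();r=R.from_quat(s["orientation"])
data=[([-1.218,.309,1.6352,0,1.1997,-.0697],(.2561,-.5692,.2300)),([-.245,.443,1.159,0,1.538,-.125],(.7209,-.1354,.3798)),([.241,.234,1.725,0,1.181,1.925],(.558,.182,.232)),
([-.246,.455,1.242,-.002,1.442,-.125],(.719,-.1364,.3275)),([-.311,.056,1.992,-.001,1.095,-.191],(.468,-.105,.2041)),([-.284,.131,1.723,-.002,1.294,-.163],(.5462,-.1148,.293)),([-.257,.327,1.407,-.002,1.405,-.136],(.658,-.1287,.3319)),
(list(s["qpos"]),tuple(s["eef_pos"]))]
for q,p in data[:]:pass
f=lambda k:np.concatenate([fk(q,k)[0]-p for q,p in data])
o=least_squares(f,[.3,.35,0,.35,.25,.04]);print(o.x.round(4),np.abs(o.fun).max());np.save("k.npy",o.x)
# tool offset rotation: r = r6*X
X=fk(s["qpos"],o.x)[1].inv()*r;print(X.as_matrix().round(3))
E
```

```text
[0.3166 0.4807 0.0375 0.5271 0.3173 0.0435] 0.0006768121713318365
[[-0.  0. -1.]
 [-1.  0.  0.]
 [ 0.  1.  0.]]
```

```bash
cat >> kin.py <<'E'
K=np.load("k.npy");X=R.from_matrix([[0,0,-1],[-1,0,0],[0,1,0]])
LO=np.array([-3.06,-.79,.05,-1.19,.05,-2.94]);HI=np.array([3.06,1.96,2.63,4.34,2.64,2.94])
def ik(P,Rt,seed):
    def f(q):
        p,r=fk(q,K); r=r*X
        return np.concatenate([(p-P)*5,(r.inv()*Rt).as_rotvec()])
    o=least_squares(f,np.clip(seed,LO+.01,HI-.01),bounds=(LO,HI))
    return o.x,np.abs(o.fun).max()
def orient(al,be,roll):
    """tool y at azimuth al, be deg below horizontal; z horizontal rotated by roll deg about tool y (roll=0: z = azimuth al-90)"""
    a,b=np.radians([al,be]);y=np.array([np.cos(a)*np.cos(b),np.sin(a)*np.cos(b),-np.sin(b)])
    z=np.array([np.sin(a),-np.cos(a),0]);M=R.from_matrix(np.stack([np.cross(y,z),y,z],1))
    return M*R.from_euler('y',roll,degrees=True)
E
python3 - <<'E'
from kin import *
s=env.sense();q0=np.array(s["qpos"])
C=np.array([.4045,.342,.046]) # grip point
G=.019
B=mach(.0,-.0645,.175)
for al in(50,70,90,110):
  for fl in(0,180):
    be=20
    Rt=orient(al,be,fl);t=Rt.apply([0,1,0]);q,e=ik(C+G*t,Rt,q0+[0,0,0,.6,0,fl and -2])
    print("G",al,fl,q.round(2),round(e,4))
for al in(70,83,95):
  for be in (0,10):
   for roll in(-140,-40,40,140):
    Rt=orient(al,be,roll);t=Rt.apply([0,1,0])
    for sd in(-2,0,2):
      q,e=ik(B+G*t,Rt,[-.7,.4,1.7,1.6,1.5,sd])
      if e<1e-3: print("P",al,be,roll,q.round(2));break
    else: print("P",al,be,roll,"none",round(e,3))
E
```

```text
G 50 0 [ 0.35  0.74  2.46  2.63  1.27 -1.6 ] 0.0
G 50 180 [ 0.62  0.2   2.32  1.21  0.05 -2.94] 0.6158
G 70 0 [ 0.11  0.72  2.35  2.01  1.19 -1.51] 0.0
G 70 180 [ 0.53  0.21  2.26  0.96  0.29 -2.94] 0.6747
G 90 0 [ 0.04  0.74  2.17  1.53  1.22 -1.33] 0.0
G 90 180 [ 0.48  0.27  2.15  0.76  0.55 -2.94] 0.7394
G 110 0 [ 0.07  0.8   1.96  1.18  1.35 -1.2 ] 0.0
G 110 180 [ 0.46  0.38  2.    0.6   0.82 -2.94] 0.775
P 70 0 -140 [-0.85  0.88  1.63  1.15  1.86  2.84]
P 70 0 -40 [-0.85  0.88  1.63  1.15  1.86 -1.7 ]
P 70 0 40 [-0.85  0.88  1.63  1.15  1.86 -0.3 ]
P 70 0 140 [-0.85  0.88  1.63  1.15  1.86  1.44]
P 70 10 -140 [-0.85  0.79  1.66  1.07  1.74  2.88]
P 70 10 -40 [-0.85  0.79  1.66  1.07  1.74 -1.66]
P 70 10 40 [-0.85  0.79  1.66  1.07  1.74 -0.26]
P 70 10 140 [-0.85  0.79  1.66  1.07  1.74  1.48]
P 83 0 -140 [-0.8   0.95  1.47  1.03  1.99  2.87]
P 83 0 -40 [-0.8   0.95  1.47  1.03  1.99 -1.67]
P 83 0 40 [-0.8   0.95  1.47  1.03  1.99 -0.27]
P 83 0 140 [-0.8   0.95  1.47  1.03  1.99  1.47]
P 83 10 -140 [-0.79  0.86  1.5   0.95  1.88  2.88]
P 83 10 -40 [-0.79  0.86  1.5   0.95  1.88 -1.65]
P 83 10 40 [-0.79  0.86  1.5   0.95  1.88 -0.26]
P 83 10 140 [-0.79  0.86  1.5   0.95  1.88  1.49]
P 95 0 -140 [-0.74  1.01  1.33  0.92  2.12  2.87]
P 95 0 -40 [-0.74  1.01  1.33  0.92  2.12 -1.66]
P 95 0 40 [-0.74  1.01  1.33  0.92  2.12 -0.27]
P 95 0 140 [-0.74  1.01  1.33  0.92  2.12  1.48]
P 95 10 -140 [-0.73  0.93  1.37  0.83  2.01  2.87]
P 95 10 -40 [-0.73  0.93  1.37  0.83  2.01 -1.67]
P 95 10 40 [-0.73  0.93  1.37  0.83  2.01 -0.27]
P 95 10 140 [-0.73  0.93  1.37  0.83  2.01  1.47]
```

```bash
python3 - <<'E'
from kin import *
b=snap("top");a=snap("scene")
s=env.sense();q0=np.array(s["qpos"])
C=np.array([.4045,.342,.046]);G=.026
Rt=orient(83,20,0);t=Rt.apply([0,1,0])
Pg=C+G*t
print("t",t,"Pg",Pg)
q,e=ik(Pg,Rt,[.06,.74,2.2,1.6,1.2,-1.4]);print("grasp",q.round(2),e)
for d in(.06,.12):
    q,e=ik(Pg-d*t,Rt,q);print(d,q.round(2),e)
print(to(Pg-.12*t,Rt)); print((R.from_quat(s["orientation"]).inv()*Rt).magnitude())
# elbow/wrist positions
# pour
c_t=Rt.inv().apply([0,0,1])
for roll in(90,120,140,155):
    Rp=Rt*R.from_euler('y',roll,degrees=True);d=Rp.apply(c_t)
    lip=.020*d; # from grip pt to mouth centre; lowest rim pt
    w=np.array([0,0,-1])-d*(-d[2]);w/=np.linalg.norm(w)
    print(roll,"tilt",np.degrees(np.arccos(d[2])).round(0),"d",d.round(2),"lip rel grip (world)",(lip+.033*w).round(3),"mouth ctr",lip.round(3))
crop(a,330,130,110,90,6,"s16");crop(b,120,220,130,110,6,"t16")
E
```

```text
t [ 0.11451972  0.93268829 -0.34202014] Pg [0.40747751 0.3662499  0.03710748]
grasp [ 0.07  0.74  2.23  1.7   1.19 -1.39] 5.551115123125783e-16
0.06 [-0.08  0.68  2.28  1.54  1.22 -1.37] 2.9837243786801082e-15
0.12 [-0.24  0.62  2.3   1.38  1.26 -1.34] 4.773959005888173e-14
(array([6.87, 6.35, 1.43]), array([ -3.68, -10.75,   3.75]))
1.6712624515779366
90 tilt 83.0 d [ 0.89 -0.43  0.12] lip rel grip (world) [ 0.021 -0.01  -0.03 ] mouth ctr [ 0.018 -0.009  0.002]
120 tilt 109.0 d [ 0.75 -0.58 -0.32] lip rel grip (world) [ 0.006 -0.005 -0.038] mouth ctr [ 0.015 -0.012 -0.006]
140 tilt 124.0 d [ 0.53 -0.64 -0.56] lip rel grip (world) [-0.001  0.001 -0.039] mouth ctr [ 0.011 -0.013 -0.011]
155 tilt 133.0 d [ 0.32 -0.66 -0.68] lip rel grip (world) [-0.003  0.007 -0.038] mouth ctr [ 0.006 -0.013 -0.014]
```

View pics/s16.png

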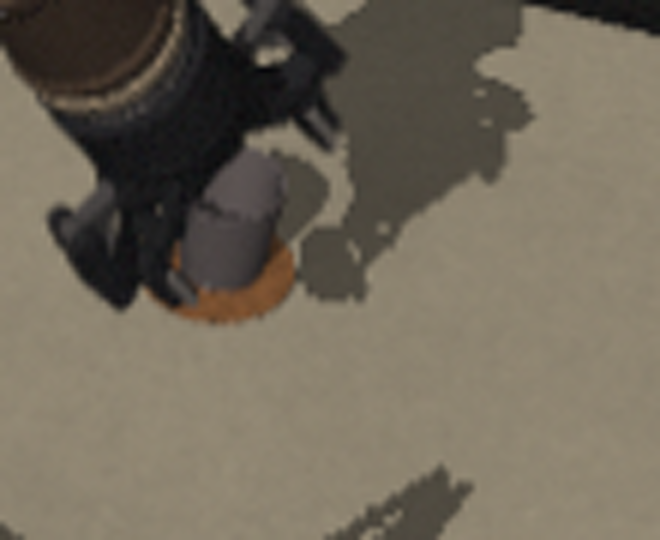

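```bash
python3 - <<'E'
from kin import *
Rt=orient(83,20,0)
print(to([.40,.20,.20],Rt))
s=env.sense();r0=R.from_quat(s["orientation"]);q=np.array(s["qpos"]);p0=s["eef_pos"]
rv=(r0.inv()*Rt).as_rotvec()
for f in np.linspace(0,1,11):
    q,e=ik(p0+f*(np.array([.40,.20,.20])-p0),r0*R.from_rotvec(rv*f),q);print(q.round(2),round(e,4))
E
```

```text
(array([6.37, 1.09, 0.66]), array([ -3.68, -10.75,   3.75]))
[-0.05  0.2   1.88  0.63  1.12  1.33] 0.0
[-0.08  0.15  1.96  0.71  1.07  1.1 ] 0.0
[-0.11  0.12  2.04  0.81  1.04  0.86] 0.0
[-0.14  0.09  2.11  0.9   1.04  0.6 ] 0.0
[-0.18  0.08  2.17  0.99  1.05  0.34] 0.0
[-0.22  0.09  2.22  1.07  1.09  0.09] 0.0
[-0.26  0.1   2.26  1.13  1.14 -0.16] 0.0
[-0.3   0.14  2.29  1.17  1.2  -0.4 ] 0.0
[-0.33  0.18  2.31  1.19  1.27 -0.62] 0.0
[-0.36  0.23  2.32  1.19  1.34 -0.83] 0.0
[-0.37  0.28  2.32  1.18  1.4  -1.04] 0.0
```

Smooth path, so go.

```bash
python3 -m inch '[[[0.5,0.1,0,-0.3,-0.9,0.3,1],[1,0.2,0.1,-0.6,-1.8,0.6,1],[1.6,0.3,0.2,-0.9,-2.7,0.95,1],[2.1,0.4,0.2,-1.2,-3.6,1.26,1],[2.6,0.5,0.3,-1.5,-4.5,1.57,1],[3.2,0.6,0.3,-1.85,-5.4,1.9,1],[3.7,0.6,0.4,-2.16,-6.3,2.2,1],[4.2,0.7,0.4,-2.46,-7.2,2.5,1],[4.8,0.8,0.5,-2.77,-8.1,2.83,1],[5.3,0.9,0.55,-3.08,-9,3.14,1]]]'
python3 -m inch '[[[0.2,0,0.2,0,-0.6,0,1],[0.4,0.2,0.4,0,-1.2,0,1],[0.5,0.3,0.5,0,-1.6,0,1],[0.5,0.3,0.5,0,-1.6,0,1],[0.5,0.3,0.5,0,-1.6,0,1],[0.5,0.3,0.5,0,-1.6,0,1],[0.5,0.3,0.5,0,-1.6,0,1],[0.5,0.3,0.5,0,-1.6,0,1],[0.5,0.3,0.5,0,-1.6,0,1],[0.5,0.3,0.5,0,-1.6,0,1]]]'
python3 - <<'E'
from kin import *
Rt=orient(83,20,0);t=Rt.apply([0,1,0]);Pg=np.array([.4045,.342,.046])+.026*t
print(to(Pg-.12*t,Rt),env.sense()["qpos"].round(2))
a=snap("scene");b=snap("top");crop(a,300,110,140,110,5.5,"s17");crop(b,100,200,200,150,4,"t17")
E
```

```text
time_s: 31.6
eef_pos: [0.4255, 0.1967, 0.2052]
orientation: [-0.061, 0.768, -0.231, 0.594]
ft_force: [-0.1, 0.6, 0.1]
finger_gap: 0.0857
time_s: 32.6
eef_pos: [0.4358, 0.1948, 0.1886]
orientation: [-0.085, 0.699, -0.224, 0.673]
ft_force: [-1.0, 0.9, 0.2]
finger_gap: 0.0854
(array([ 3.12,  3.69, -2.16]), array([-0.53, -0.16,  0.67])) [-0.34  0.25  2.29  1.21  1.28 -0.96]
```

View pics/s17.png

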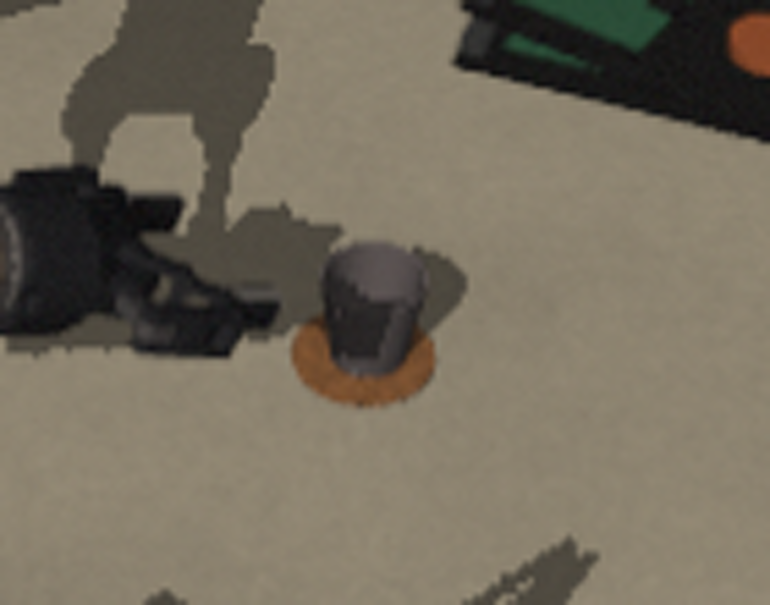

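View pics/t17.png

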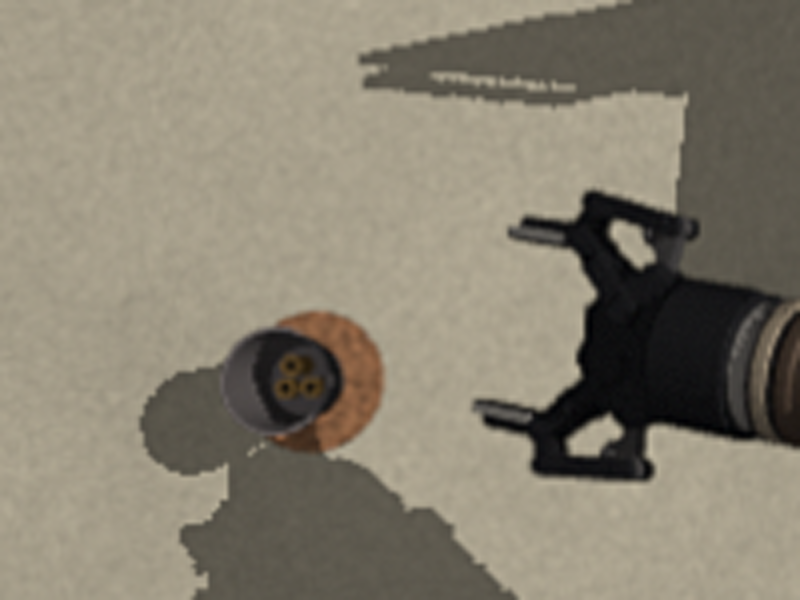

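```bash
python3 -m inch '[[[0.6,0,-0.4,-0.1,0,0.1,1],[1.2,0.3,-0.9,-0.2,0,0.2,1],[1.8,0.8,-1.4,-0.3,-0.1,0.4,1],[2.3,1.4,-1.8,-0.4,-0.15,0.5,1],[2.7,2,-2,-0.53,-0.16,0.67,1],[3,2.7,-2.16,-0.53,-0.16,0.67,1],[3.12,3.3,-2.16,-0.53,-0.16,0.67,1],[3.12,3.6,-2.16,-0.53,-0.16,0.67,1],[3.12,3.6,-2.16,-0.53,-0.16,0.67,1],[3.12,3.6,-2.16,-0.53,-0.16,0.67,1]]]'
python3 - <<'E'
from kin import *
Rt=orient(83,20,0);t=Rt.apply([0,1,0]);Pg=np.array([.4045,.342,.046])+.026*t
print(to(Pg,Rt),env.sense()["qpos"].round(2))
a=snap("scene");b=snap("top");crop(a,300,110,140,110,5.5,"s18");crop(b,100,230,150,110,5,"t18")
for d,o in((a,(300,110)),(b,(100,230))):
    p,_=tool();print((proj(d,p)-o)*(5.5 if d is a else 5),(proj(d,p+.1*t)-o)*(5.5 if d is a else 5))
E
```

```text
time_s: 33.7
eef_pos: [0.3934, 0.2522, 0.0794]
orientation: [-0.08, 0.702, -0.165, 0.688]
ft_force: [-0.2, -0.5, -0.1]
finger_gap: 0.0853
(array([ 0.02,  4.9 , -0.  ]), array([-0.,  0.,  0.])) [-0.24  0.61  2.31  1.37  1.26 -1.34]
[[253.53599436 323.20288208]] [[371.47309718 300.65468766]]
[[527.59964923 340.12359754]] [[352.92844642 321.16296344]]
```

View pics/s18.png

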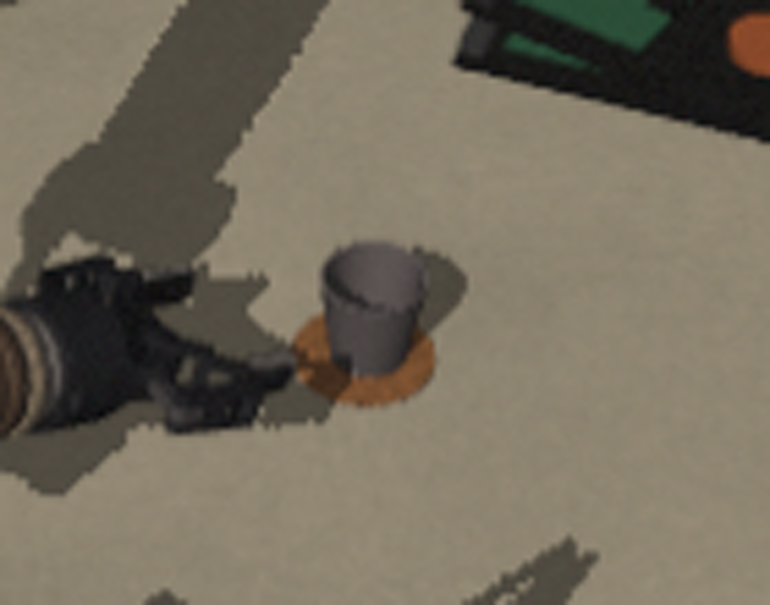

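View pics/t18.png

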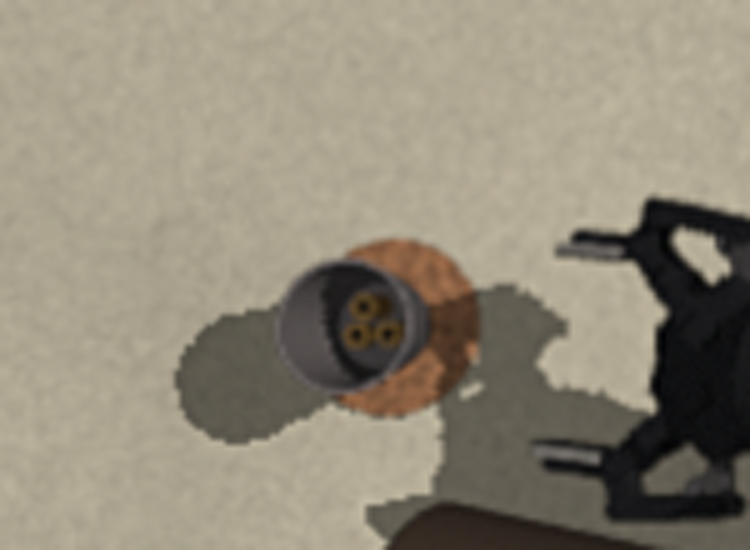

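Aligned: the approach line passes through the cup's centre at about (352,324) in the crop. Advance and grip.

```bash
python3 -m inch '[[[0,0.7,0,0,0,0,1],[0,1.4,0,0,0,0,1],[0,2.1,0,0,0,0,1],[0,2.8,0,0,0,0,1],[0,3.5,0,0,0,0,1],[0,4.1,0,0,0,0,1],[0,4.6,0,0,0,0,1],[0,4.85,0,0,0,0,1],[0,4.85,0,0,0,0,1],[0,4.85,0,0,0,0,1]]]' 
python3 -m inch '[[[0,0,0,0,0,0,0.9],[0,0,0,0,0,0,0.8],[0,0,0,0,0,0,0.7],[0,0,0,0,0,0,0.6],[0,0,0,0,0,0,0.5],[0,0,0,0,0,0,0.4],[0,0,0,0,0,0,0.3],[0,0,0,0,0,0,0.2],[0,0,0,0,0,0,0.1],[0,0,0,0,0,0,0]]]' 50
python3 - <<'E'
from kin import *
a=snap("scene");b=snap("top");crop(a,300,110,140,110,5.5,"s19");crop(b,100,230,150,110,5,"t19")
E
```

```text
time_s: 34.8
eef_pos: [0.4074, 0.3651, 0.0379]
orientation: [-0.08, 0.703, -0.165, 0.687]
ft_force: [0.6, -0.1, 0.2]
finger_gap: 0.0853
time_s: 35.8
eef_pos: [0.4075, 0.3655, 0.0381]
orientation: [-0.079, 0.703, -0.165, 0.688]
ft_force: [0.9, -1.3, 4.9]
finger_gap: 0.0608
```

View pics/s19.png

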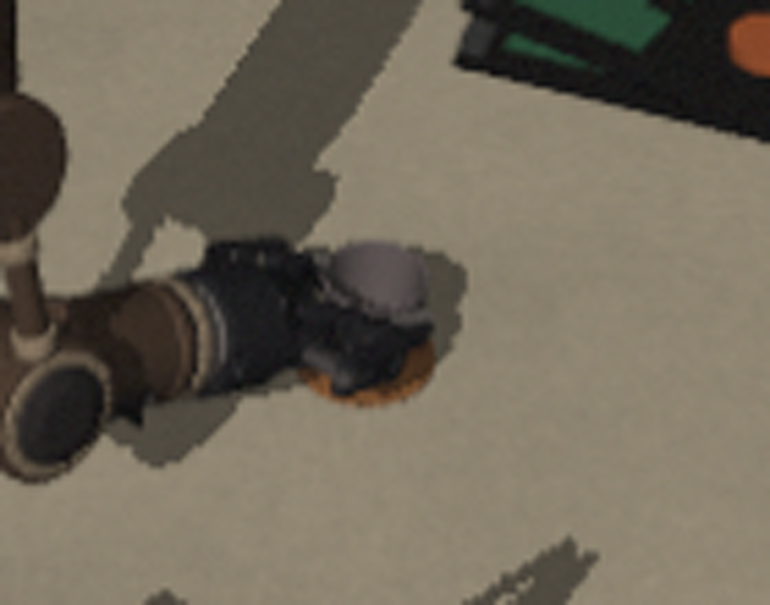

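View pics/t19.png

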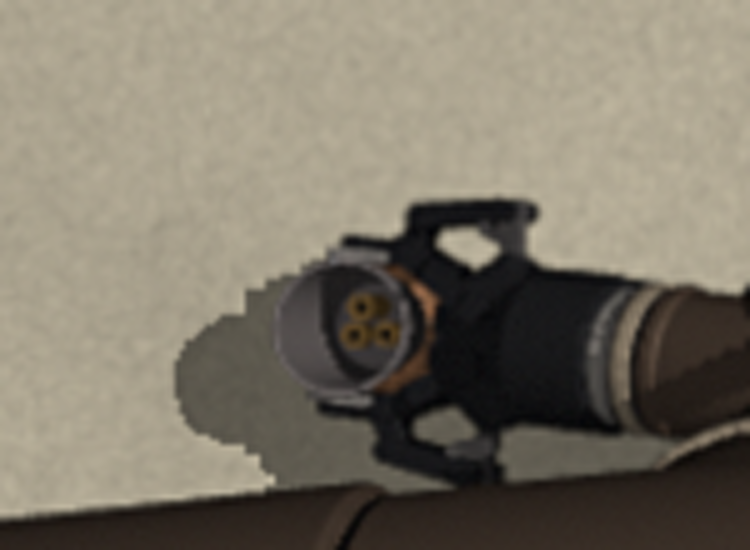

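```bash
python3 - <<'E'
from kin import *
print(to([.4075,.3655,.24]))
Rt=orient(83,20,0);t=Rt.apply([0,1,0])
Rp=orient(83,0,0);tp=Rp.apply([0,1,0])
g=mach(-.015,-.060,.20)
for roll in(0,90,120,135,145):
    Rr=orient(83,0,roll);q,e=ik(g+.026*tp,Rr,[-.8,.9,1.5,1,2,-1+roll/57]);print(roll,q.round(2),round(e,4))
    d=Rr.apply(Rt.inv().apply([0,0,1]));w=np.array([0,0,-1])+d*d[2];w/=np.linalg.norm(w);print("  tilt",np.degrees(np.arccos(d[2])).round(),d.round(2),"lip",(.02*d+.033*w).round(3))
print("W2",g+.026*t)
E
```

```text
(array([-7.59, -2.75, -0.  ]), array([0., 0., 0.]))
0 [-0.8   0.88  1.54  1.03  2.   -0.97] 0.0
  tilt 20.0 [-0.04 -0.34  0.94] lip [-0.005 -0.038  0.008]
90 [-0.8   0.88  1.54  1.03  2.    0.6 ] 0.0
  tilt 90.0 [ 0.89 -0.45  0.  ] lip [ 0.018 -0.009 -0.033]
120 [-0.8   0.88  1.54  1.03  2.    1.12] 0.0
  tilt 118.0 [ 0.77 -0.44 -0.47] lip [ 0.002 -0.001 -0.039]
135 [-0.8   0.88  1.54  1.03  2.    1.39] 0.0
  tilt 132.0 [ 0.62 -0.42 -0.66] lip [-0.006  0.004 -0.038]
145 [-0.8   0.88  1.54  1.03  2.    1.56] 0.0
  tilt 140.0 [ 0.49 -0.41 -0.77] lip [-0.01   0.008 -0.036]
W2 [ 0.5525397  -0.15061296  0.19110748]
```

```bash
python3 -m inch '[[[-0.2,-0.1,0,0,0,0,0],[-0.6,-0.2,0,0,0,0,0],[-1.2,-0.43,0,0,0,0,0],[-2,-0.7,0,0,0,0,0],[-3,-1.1,0,0,0,0,0],[-4,-1.45,0,0,0,0,0],[-5.2,-1.9,0,0,0,0,0],[-6.3,-2.3,0,0,0,0,0],[-7.1,-2.57,0,0,0,0,0],[-7.5,-2.72,0,0,0,0,0]]]' 50
python3 - <<'E'
from kin import *
print(to([.555,-.148,.23]),env.sense()["finger_gap"])
b=snap("top");a=snap("scene");crop(b,100,180,200,150,4,"t20")
E
```

```text
time_s: 36.9
eef_pos: [0.407, 0.3657, 0.239]
orientation: [-0.08, 0.701, -0.166, 0.689]
ft_force: [0.5, -0.5, -1.0]
finger_gap: 0.0607
(array([  7.11, -18.35,   8.38]), array([0., 0., 0.])) 0.060657064414298294
```

View pics/t20.png

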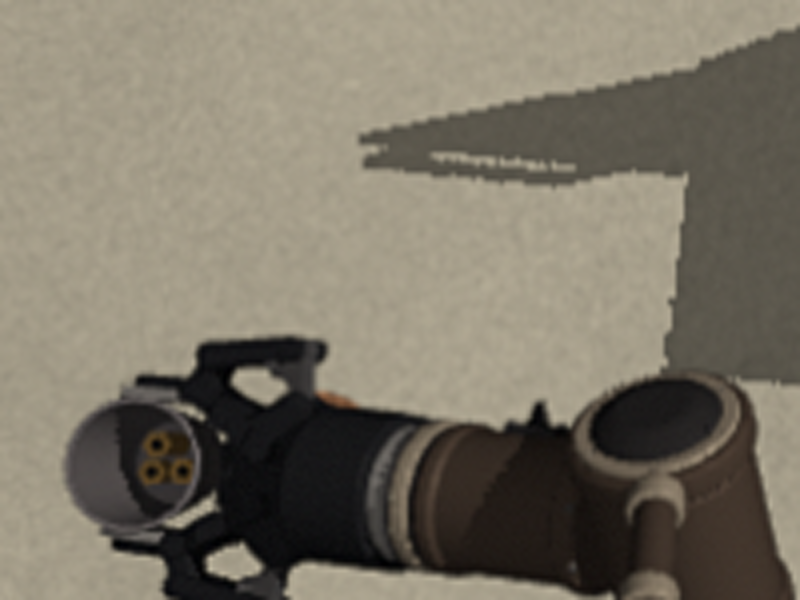

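```bash
python3 -m inch '[[[0.12,-0.3,0.14,0,0,0,0],[0.35,-0.9,0.41,0,0,0,0],[0.7,-1.8,0.82,0,0,0,0],[1.16,-3,1.37,0,0,0,0],[1.6,-4.2,1.92,0,0,0,0],[2.1,-5.4,2.47,0,0,0,0],[2.55,-6.6,3.01,0,0,0,0],[3.02,-7.8,3.56,0,0,0,0],[3.48,-9,4.11,0,0,0,0],[3.87,-10,4.57,0,0,0,0]]]'
python3 -m inch '[[[0.43,-1.1,0.5,0,0,0,0],[0.85,-2.2,1,0,0,0,0],[1.28,-3.3,1.51,0,0,0,0],[1.7,-4.4,2.01,0,0,0,0],[2.13,-5.5,2.51,0,0,0,0],[2.5,-6.5,2.97,0,0,0,0],[2.85,-7.4,3.38,0,0,0,0],[3.1,-8,3.65,0,0,0,0],[3.22,-8.3,3.79,0,0,0,0],[3.22,-8.3,3.79,0,0,0,0]]]'
python3 - <<'E'
from kin import *
Rp=orient(83,0,0);tp=Rp.apply([0,1,0]);g=mach(-.015,-.060,.20)
print(to(g+.026*tp,Rp),env.sense()["qpos"].round(2),env.sense()["finger_gap"])
b=snap("top","t21");a=snap("scene","s21")
E
```

```text
time_s: 38.0
eef_pos: [0.4878, 0.0834, 0.23]
orientation: [-0.079, 0.704, -0.166, 0.686]
ft_force: [-0.2, 0.2, -0.9]
finger_gap: 0.0607
time_s: 39.0
eef_pos: [0.5542, -0.1478, 0.2254]
orientation: [-0.079, 0.703, -0.165, 0.687]
ft_force: [-0.7, 0.6, -0.7]
finger_gap: 0.0609
(array([ 0.98,  0.29, -0.05]), array([-0.01, -0.02,  2.5 ])) [-0.77  0.66  1.59  0.88  1.8  -0.88] 0.06090887118831463
```

View pics/t21.png

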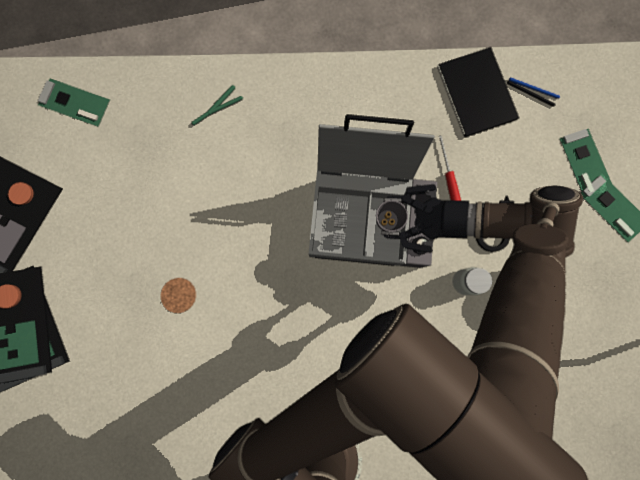

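View pics/s21.png

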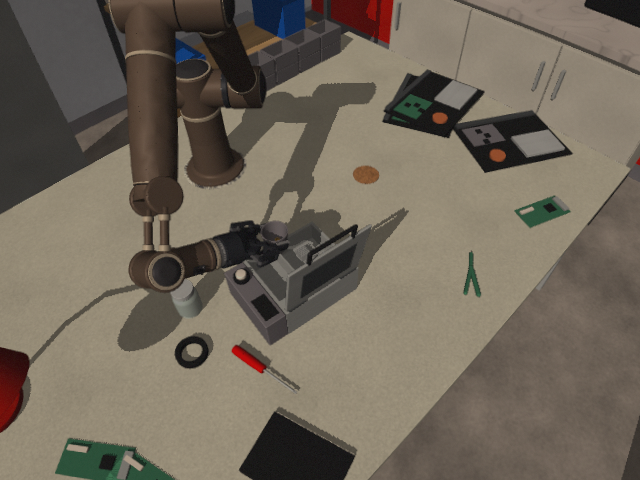

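```bash
python3 -m inch '[[[0.1,0,0,0,0,0.3,0],[0.3,0.1,0,0,0,0.8,0],[0.5,0.15,0,0,0,1.3,0],[0.7,0.2,0,0,0,1.8,0],[0.9,0.25,-0.05,0,0,2.3,0],[0.98,0.29,-0.05,0,0,2.5,0],[0.98,0.29,-0.05,0,0,2.5,0],[0.98,0.29,-0.05,0,0,2.5,0],[0.98,0.29,-0.05,0,0,2.5,0],[0.98,0.29,-0.05,0,0,2.5,0]]]'
python3 - <<'E'
from kin import *
Rp=orient(83,0,0);tp=Rp.apply([0,1,0]);g=mach(-.015,-.060,.19)
print(to(g+.026*tp,Rp),env.sense()["qpos"].round(2),env.sense()["finger_gap"])
b=snap("top");im=b["image"].astype(int);m=(im[:,:,0]-im[:,:,2]>45);m[:,:140]=0;m[:,220:]=0;m[:260]=0;m[330:]=0
v,u=np.nonzero(m);print("pad px",u.mean(),v.mean(),len(u),atz(b,u.mean(),v.mean(),.003))
a=snap("scene");im=a["image"].astype(int);m=(im[:,:,0]-im[:,:,2]>45);m[:,:340]=0;m[:,400:]=0;m[:150]=0;m[200:]=0
v2,u2=np.nonzero(m);print(u2.mean(),v2.mean(),atz(a,u2.mean(),v2.mean(),.003),tri(b,(u.mean(),v.mean()),a,(u2.mean(),v2.mean())))
crop(b,290,150,160,130,5,"t22")
E
```

```text
time_s: 40.1
eef_pos: [0.5535, -0.1484, 0.2026]
orientation: [0.043, 0.705, -0.044, 0.706]
ft_force: [0.8, 0.2, 0.2]
finger_gap: 0.0608
(array([ 0.5 , -0.03, -0.03]), array([-0.  ,  0.01,  0.01])) [-0.8   0.88  1.54  1.03  1.99 -0.97] 0.06079863928820324
pad px 177.86102719033232 294.9707955689829 993 [0.40309188 0.34086221 0.003     ]
365.43044619422574 174.3044619422572 [0.40297636 0.34084628 0.003     ] (array([0.4030675 , 0.34079412, 0.00310869]), np.float64(8.054989617843894e-05))
```

View pics/t22.png

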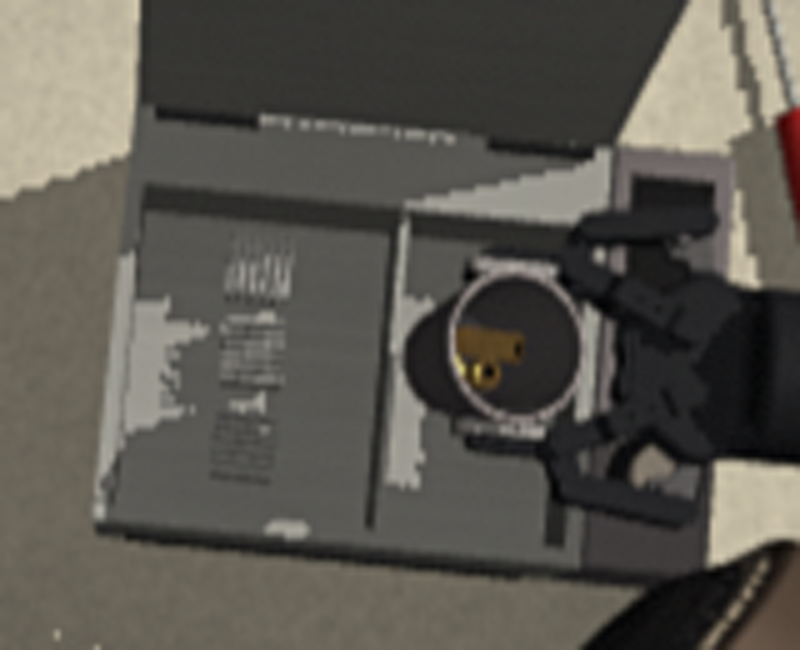

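```bash
python3 -m inch '[[[0.1,0,0,0,0.5,0,0],[0.2,0,0,0,1.4,0,0],[0.2,0,0,0,2.3,0,0],[0.2,0,0,0,3.2,0,0],[0.2,0,0,0,4.1,0,0],[0.2,0,0,0,5,0,0],[0.2,0,0,0,5.9,0,0],[0.2,0,0,0,6.8,0,0],[0.2,0,0,0,7.6,0,0],[0.2,0,0,0,8.3,0,0]]]'
python3 - <<'E'
from kin import *
Rp=orient(83,0,90);g=mach(-.015,-.060,.195)
print(to(g+.026*Rp.apply([0,1,0]),Rp),env.sense()["qpos"].round(2),env.sense()["finger_gap"])
b=snap("top");a=snap("scene");crop(b,290,150,160,130,5,"t23");crop(a,200,180,180,140,4.4,"s23")
E
```

```text
time_s: 41.2
eef_pos: [0.5532, -0.1483, 0.1969]
orientation: [0.06, 0.977, -0.013, 0.202]
ft_force: [-0.4, -0.0, -1.0]
finger_gap: 0.0606
(array([ 0.05, -0.03,  0.06]), array([-0.01,  2.92, -0.  ])) [-0.8   0.89  1.54  1.03  1.99  0.19] 0.060605442160577505
```

View pics/t23.png

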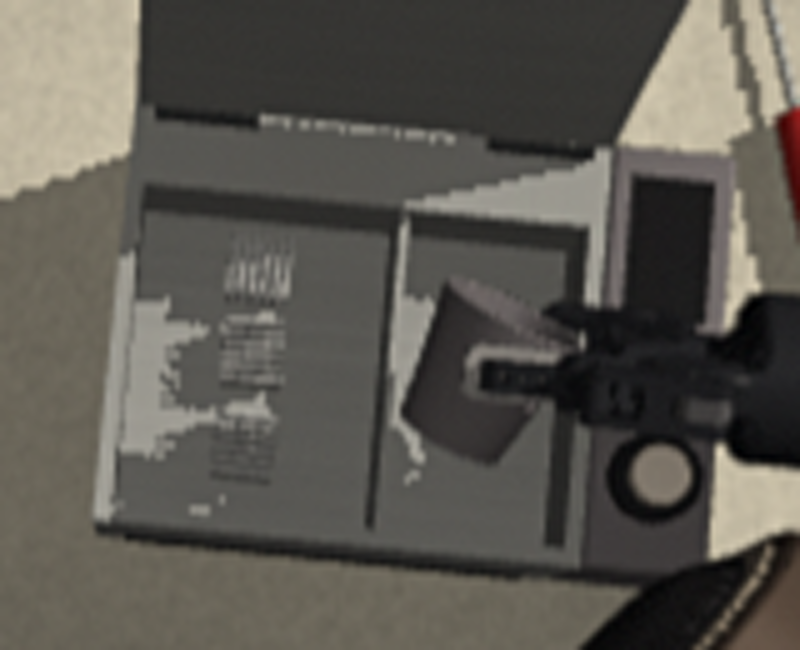

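View pics/s23.png

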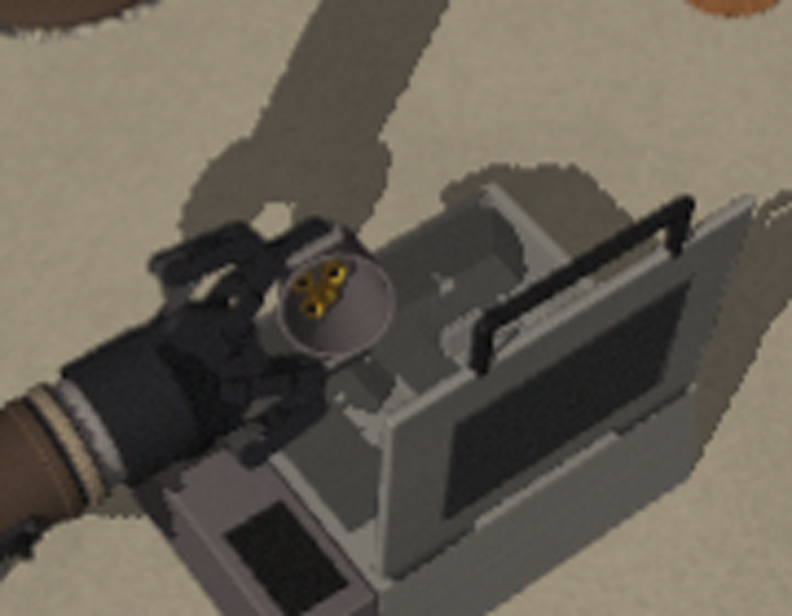

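```bash
python3 -m inch '[[[0,0.1,0,0,0.5,0,0],[0,0.15,0,0,1,0,0],[0,0.2,0,0,1.5,0,0],[0,0.2,0,0,2,0,0],[0,0.2,0,0,2.5,0,0],[0,0.2,0,0,3,0,0],[0,0.2,0,0,3.5,0,0],[0,0.2,0,0,4,0,0],[0,0.2,0,0,4.5,0,0],[0,0.2,0,0,5,0,0]]]'
python3 - <<'E'
from kin import *
b=snap("top");a=snap("scene");crop(b,290,150,160,130,5,"t24");crop(a,200,180,180,140,4.4,"s24");print(env.sense()["qpos"].round(2))
E
```

```text
time_s: 42.3
eef_pos: [0.5538, -0.1433, 0.1968]
orientation: [0.061, 0.988, 0.008, -0.143]
ft_force: [0.0, 0.4, -0.1]
finger_gap: 0.0608
[-0.79  0.88  1.55  1.03  1.99  0.88]
```

View pics/s24.png

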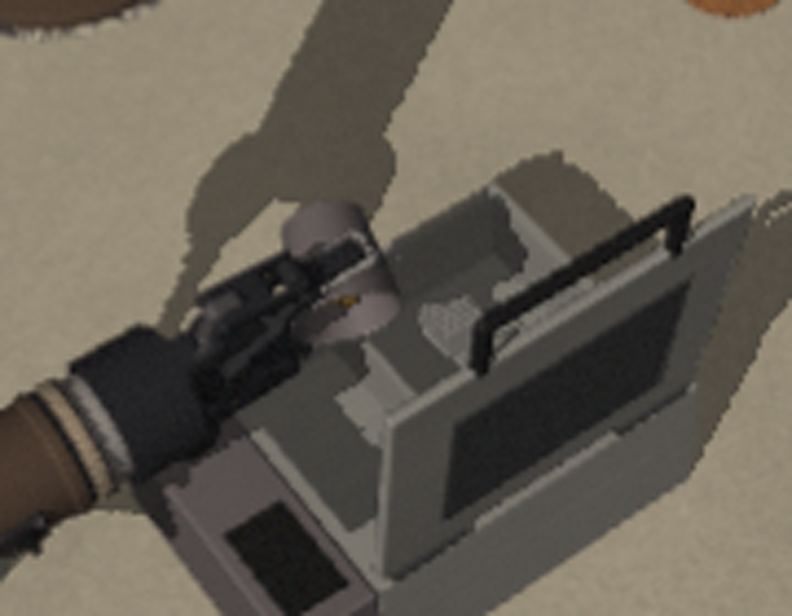

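```bash
python3 -m inch '[[[0,0,0,0,0.4,0,0],[0,0,0,0,0.8,0,0],[0,0,0,0,1.2,0,0],[0,0,0,0,1.6,0,0],[0,0,0,0,2,0,0],[0,0,0,0,2.4,0,0],[0,0,0,0,2.8,0,0],[0,0,0,0,3.2,0,0],[0,0,0,0,3.6,0,0],[0,0,0,0,4,0,0]]]'
python3 - <<'E'
from kin import *
b=snap("top");a=snap("scene");crop(b,290,150,160,130,5,"t25");crop(a,200,180,180,140,4.4,"s25");print(env.sense()["qpos"].round(2),env.sense()["finger_gap"])
E
```

```text
time_s: 43.4
eef_pos: [0.5538, -0.1433, 0.1968]
orientation: [0.056, 0.911, 0.025, -0.409]
ft_force: [0.1, 0.2, -0.9]
finger_gap: 0.0606
[-0.79  0.88  1.55  1.03  1.99  1.44] 0.06073742288687402
```

View pics/s25.png

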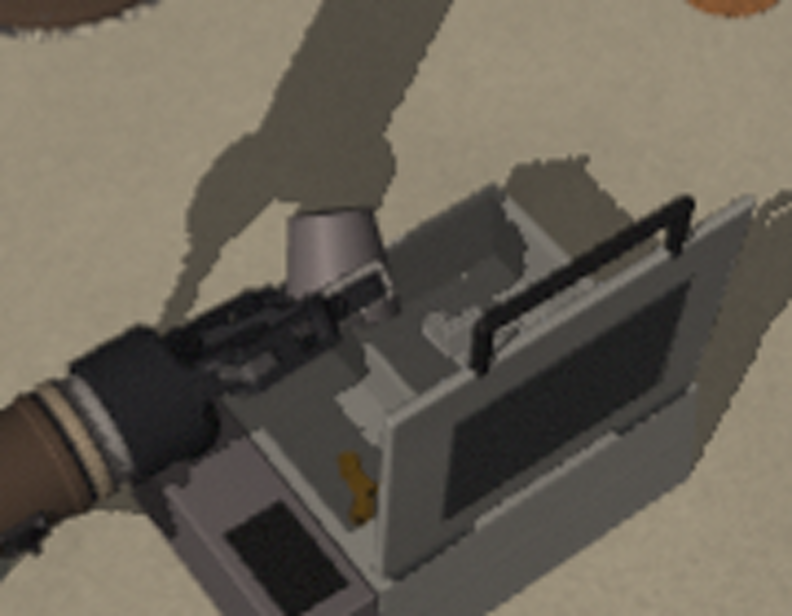

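View pics/t25.png

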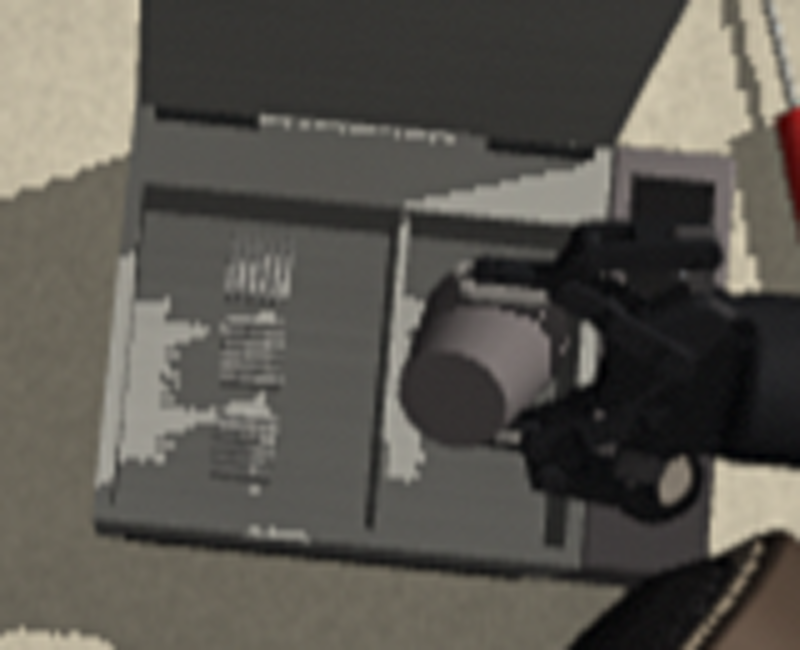

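```bash
python3 -m inch '[[[0,0,0,0,0.8,0,0],[0,0,0,0,1.4,0,0],[0,0,0,0,0.9,0,0],[0,0,0,0,1.5,0,0],[0,0,0,0,1,0,0],[0,0,0,0,1.5,0,0],[0,0,0,0,1.5,0,0],[0,0,0,0,0.7,0,0],[0,0,0,0,-0.2,0,0],[0,0,0,0,-1.1,0,0]]]'
python3 -m inch '[[[0,0,0,0,-1,0,0],[0,0,0,0,-2,0,0],[0,0,0,0,-3,0,0],[0,0,0,0,-4,0,0],[0,0,0,0,-5,0,0],[0,0,0,0,-6,0,0],[0,0,0,0,-7,0,0],[0,0,0,0,-8,0,0],[0,0,0,0,-9,0,0],[0,0,0,0,-10,0,0]]]'
python3 - <<'E'
from kin import *
b=snap("top");a=snap("scene");crop(b,290,150,160,130,5,"t26");crop(a,200,180,180,140,4.4,"s26");print(env.sense()["qpos"].round(2),env.sense()["finger_gap"])
E
```

```text
time_s: 44.5
eef_pos: [0.5538, -0.1433, 0.1966]
orientation: [0.058, 0.941, 0.02, -0.334]
ft_force: [-0.1, -0.2, -0.2]
finger_gap: 0.0606
time_s: 45.5
eef_pos: [0.5537, -0.1433, 0.1966]
orientation: [0.057, 0.935, -0.022, 0.349]
ft_force: [0.1, 0.2, 0.3]
finger_gap: 0.0605
[-0.79  0.88  1.55  1.03  1.99 -0.11] 0.06047790015876688
```

View pics/s26.png

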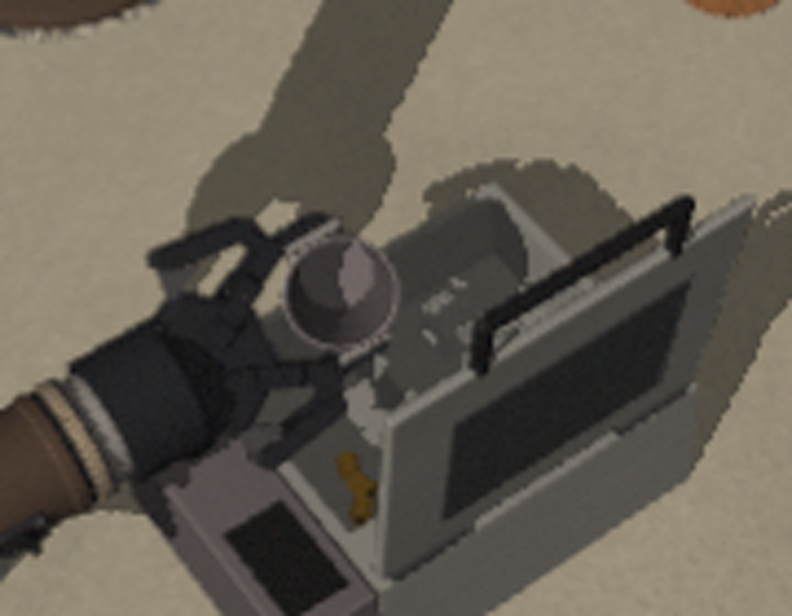

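View pics/t26.png

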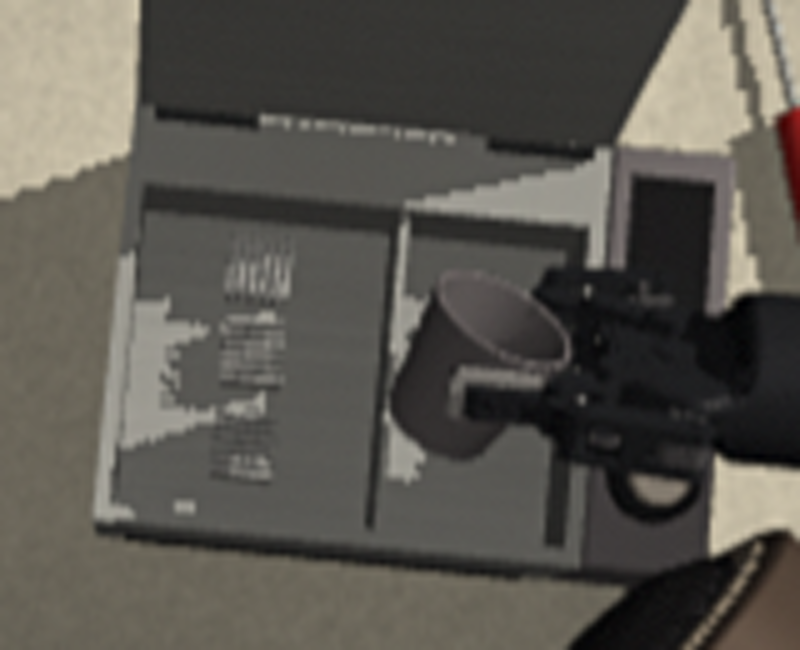

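The cup looks empty and the spacers lie in the narrow bay at about (355,485) in the scene crop. Bringing the cup back upright.

```bash
python3 - <<'E'
from kin import *
Rt=orient(83,20,0);print(to([.5438,-.13,.24],Rt))
E
```

```text
(array([-0.78,  0.48, -1.62]), array([ 1.07, -6.12, -2.34]))
```

```bash
python3 -m inch '[[[-0.1,0,-0.2,0.15,-0.8,-0.3,0],[-0.2,0.1,-0.4,0.3,-1.6,-0.6,0],[-0.3,0.2,-0.6,0.45,-2.4,-0.9,0],[-0.4,0.2,-0.8,0.6,-3.3,-1.3,0],[-0.5,0.3,-1,0.75,-4.2,-1.6,0],[-0.6,0.4,-1.3,0.9,-5.1,-1.95,0],[-0.7,0.4,-1.5,1,-5.8,-2.2,0],[-0.78,0.48,-1.62,1.07,-6.12,-2.34,0],[-0.78,0.48,-1.62,1.07,-6.12,-2.34,0],[-0.78,0.48,-1.62,1.07,-6.12,-2.34,0]]]'
python3 - <<'E'
from kin import *
Rt=orient(83,20,0);print(to([.4075,.3655,.22],Rt))
b=snap("top");a=snap("scene");crop(b,290,150,160,130,5,"t27");crop(a,200,180,180,140,4.4,"s27");print(env.sense()["qpos"].round(2),env.sense()["finger_gap"])
E
```

```text
time_s: 46.6
eef_pos: [0.5438, -0.1299, 0.24]
orientation: [-0.08, 0.704, -0.165, 0.686]
ft_force: [0.1, 0.7, 0.1]
finger_gap: 0.0606
(array([-5.71, 18.15, -7.82]), array([ 0.01, -0.03, -0.  ]))
[-0.76  0.61  1.64  0.88  1.79 -0.88] 0.06073596032893269
```

View pics/t27.png

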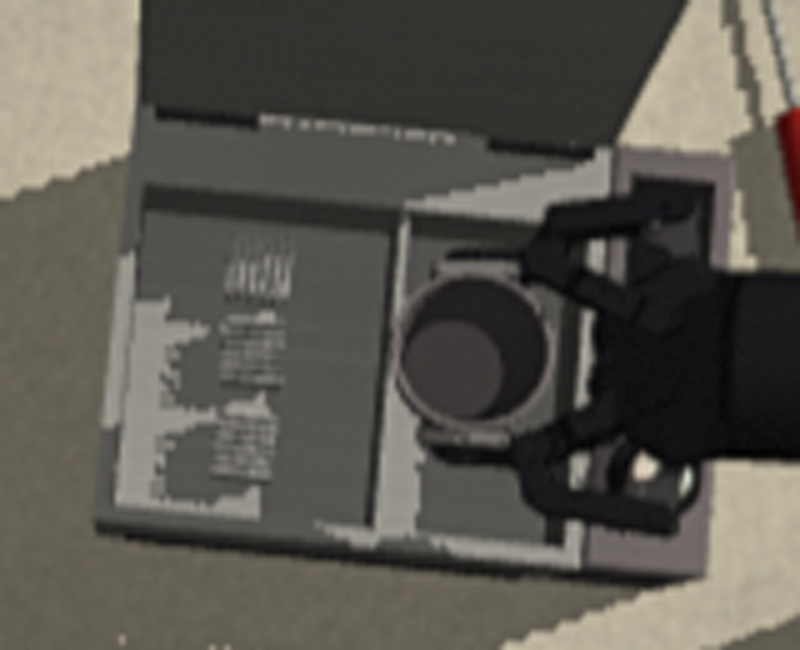

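```bash
python3 -m inch '[[[-0.2,0.6,-0.26,0,0,0,0],[-0.6,1.8,-0.78,0,0,0,0],[-1.07,3.4,-1.46,0,0,0,0],[-1.57,5,-2.15,0,0,0,0],[-2.08,6.6,-2.84,0,0,0,0],[-2.58,8.2,-3.53,0,0,0,0],[-3.08,9.8,-4.22,0,0,0,0],[-3.59,11.4,-4.91,0,0,0,0],[-4.09,13,-5.6,0,0,0,0],[-4.56,14.5,-6.25,0,0,0,0]]]'
python3 -m inch '[[[-0.38,1.2,-0.52,0,0,0,0],[-0.72,2.3,-0.99,0,0,0,0],[-0.97,3.1,-1.33,0,0,0,0],[-1.1,3.5,-1.5,0,0,0,0],[-1.15,3.65,-1.57,0,0,0,0],[-1.15,3.65,-1.57,0,0,0,0],[-1.15,3.65,-1.57,0,0,0,0],[-1.15,3.65,-1.57,0,0,0,0],[-1.15,3.65,-1.57,0,0,0,0],[-1.15,3.65,-1.57,0,0,0,0]]]'
python3 - <<'E'
from kin import *
Rt=orient(83,20,0);print(to([.4075,.3655,.07],Rt))
b=snap("top");a=snap("scene");crop(b,100,200,150,130,5,"t28");crop(a,280,60,140,130,5,"s28");print(env.sense()["qpos"].round(2),env.sense()["finger_gap"])
E
```

```text
time_s: 47.7
eef_pos: [0.4342, 0.2674, 0.2232]
orientation: [-0.08, 0.704, -0.165, 0.686]
ft_force: [1.6, 0.3, -0.5]
finger_gap: 0.0609
time_s: 48.7
eef_pos: [0.4081, 0.365, 0.2197]
orientation: [-0.08, 0.704, -0.165, 0.687]
ft_force: [-0.6, -0.1, 0.6]
finger_gap: 0.0603
(array([ 5.62,  2.06, -0.01]), array([ 0.  , -0.02, -0.  ]))
[ 0.07  0.23  2.31  1.52  1.18 -0.93] 0.060736447137919855
```

View pics/t28.png

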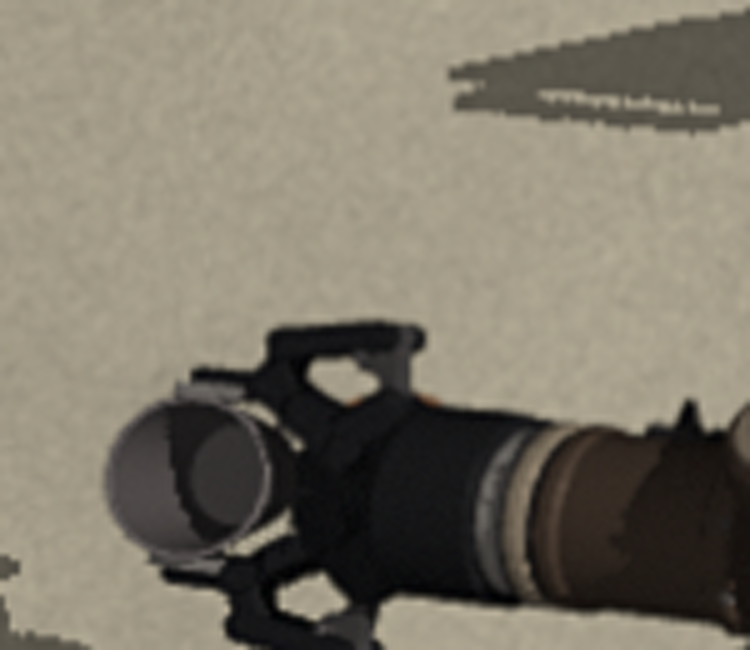

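View pics/s28.png

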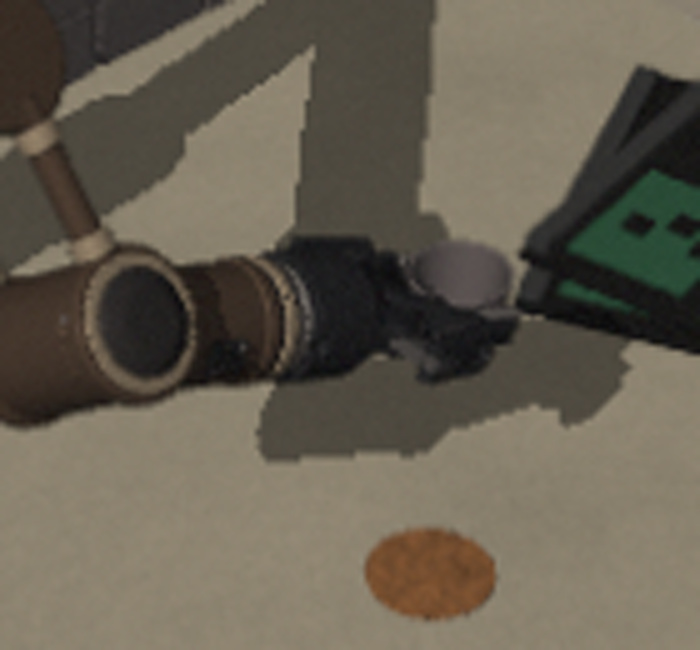

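```bash
python3 -m inch '[[[0.6,0.22,0,0,0,0,0],[1.4,0.51,0,0,0,0,0],[2.3,0.84,0,0,0,0,0],[3.2,1.17,0,0,0,0,0],[4.1,1.5,0,0,0,0,0],[4.9,1.79,0,0,0,0,0],[5.6,2.05,0,0,0,0,0],[6.1,2.22,0,0,0,0,0],[6.4,2.33,0,0,0,0,0],[6.5,2.36,0,0,0,0,0]]]'
python3 - <<'E'
from kin import *
Rt=orient(83,20,0);print(to([.4075,.3655,.0382],Rt),env.sense()["ft_force"])
a=snap("scene");crop(a,300,110,140,110,5.5,"s29")
E
```

```text
time_s: 49.8
eef_pos: [0.4071, 0.3655, 0.0461]
orientation: [-0.08, 0.704, -0.165, 0.686]
ft_force: [0.5, 0.5, -0.3]
finger_gap: 0.0605
(array([0.3 , 0.11, 0.02]), array([ 0.01, -0.03, -0.  ])) [ 0.45489083  0.4940951  -0.27065118]
```

View pics/s29.png

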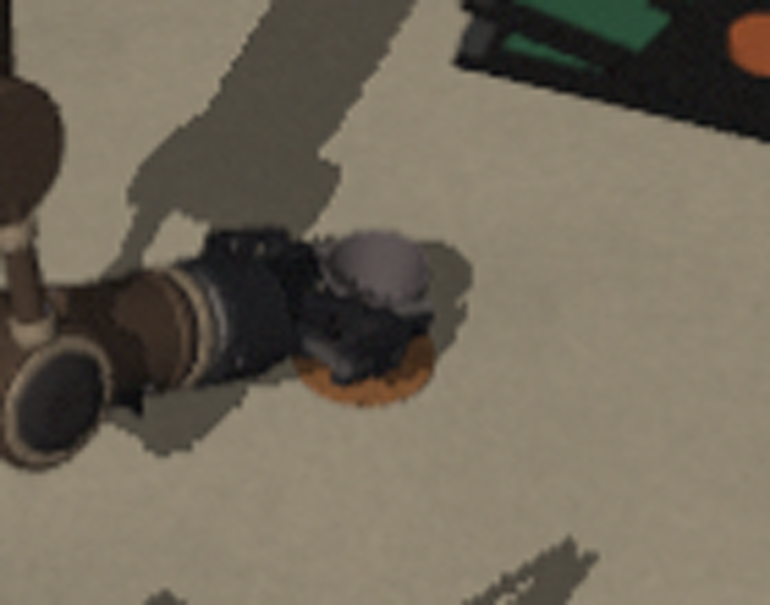

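```bash
python3 -m inch '[[[0.08,0.03,0,0,0,0,0],[0.15,0.05,0,0,0,0,0],[0.22,0.08,0,0,0,0,0],[0.28,0.1,0,0,0,0,0],[0.3,0.11,0,0,0,0,0],[0.3,0.11,0,0,0,0,0],[0.3,0.11,0,0,0,0,0],[0.3,0.11,0,0,0,0,0],[0.3,0.11,0,0,0,0,0],[0.3,0.11,0,0,0,0,0]]]'
```

```text
time_s: 50.85
eef_pos: [0.4071, 0.3656, 0.0388]
orientation: [-0.08, 0.704, -0.165, 0.687]
ft_force: [-0.3, -0.2, -0.0]
finger_gap: 0.0603
```

```bash
python3 -m inch '[[[0.02,0.01,0,0,0,0,0],[0.04,0.015,0,0,0,0,0],[0.06,0.02,0,0,0,0,0],[0.08,0.03,0,0,0,0,0],[0.08,0.03,0,0,0,0,0],[0.08,0.03,0,0,0,0,0],[0.08,0.03,0,0,0,0,0],[0.08,0.03,0,0,0,0,0],[0.08,0.03,0,0,0,0,0],[0.08,0.03,0,0,0,0,0]]]'
```

```text
time_s: 51.85
eef_pos: [0.4072, 0.3659, 0.0381]
orientation: [-0.079, 0.704, -0.163, 0.687]
ft_force: [-0.2, -0.9, 5.7]
finger_gap: 0.0609
```

```bash
python3 -m inch '[[[-0.02,-0.01,0,0,0,0,0.76],[-0.02,-0.01,0,0,0,0,0.8],[-0.02,-0.01,0,0,0,0,0.85],[-0.02,-0.01,0,0,0,0,0.9],[-0.02,-0.01,0,0,0,0,0.95],[-0.02,-0.01,0,0,0,0,1],[-0.02,-0.01,0,0,0,0,1],[-0.02,-0.3,0,0,0,0,1],[-0.02,-0.8,0,0,0,0,1],[-0.02,-1.5,0,0,0,0,1]]]'
python3 -m inch '[[[0,-0.7,0,0,0,0,1],[0,-1.5,0,0,0,0,1],[0,-2.4,0,0,0,0,1],[0,-3.4,0,0,0,0,1],[0,-4.5,0,0,0,0,1],[0,-5.5,0,0,0,0,1],[-0.5,-6.3,0,0,0,0,1],[-1.2,-6.9,0,0,0,0,1],[-2,-7.3,0,0,0,0,1],[-3,-7.7,0,0,0,0,1]]]'
python3 - <<'E'
from kin import *
b=snap("top");a=snap("scene","s30f");crop(b,110,160,330,220,2.4,"t30");crop(a,300,110,140,110,5.5,"s30");crop(a,200,180,180,140,4.4,"s30b")
print(env.sense()["qpos"].round(2))
E
```

```text
time_s: 52.85
eef_pos: [0.4023, 0.3305, 0.0501]
orientation: [-0.081, 0.704, -0.164, 0.687]
ft_force: [-1.0, -0.0, 0.1]
finger_gap: 0.0854
time_s: 53.85
eef_pos: [0.384, 0.1758, 0.1867]
orientation: [-0.08, 0.704, -0.165, 0.686]
ft_force: [0.6, -0.0, -0.4]
finger_gap: 0.0852
[-0.45  0.3   2.33  1.12  1.42 -1.09]
```

View pics/s30.png

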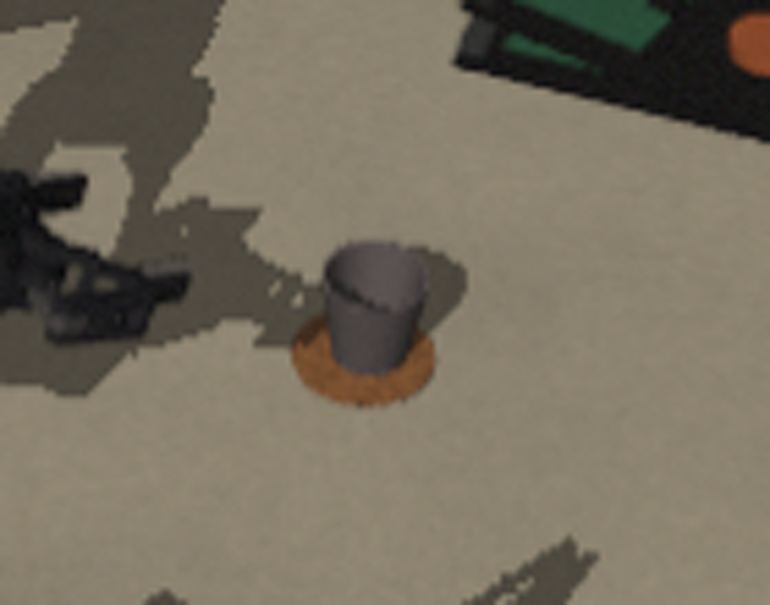

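View pics/t30.png

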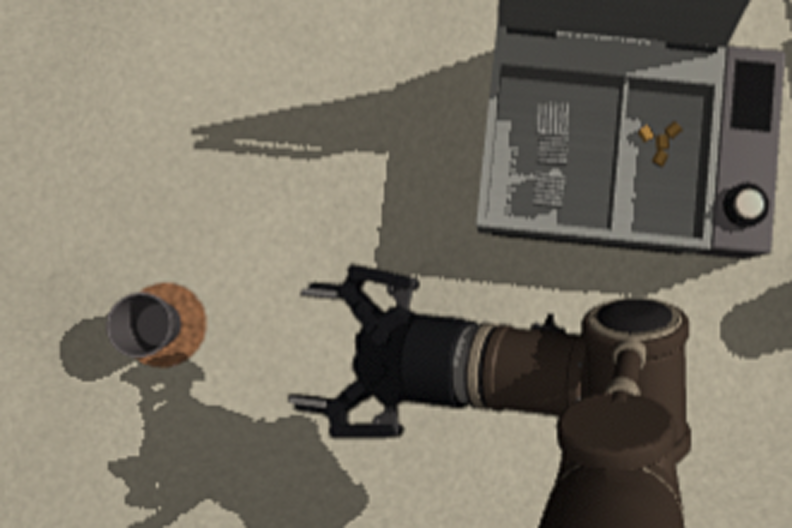

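View pics/s30b.png

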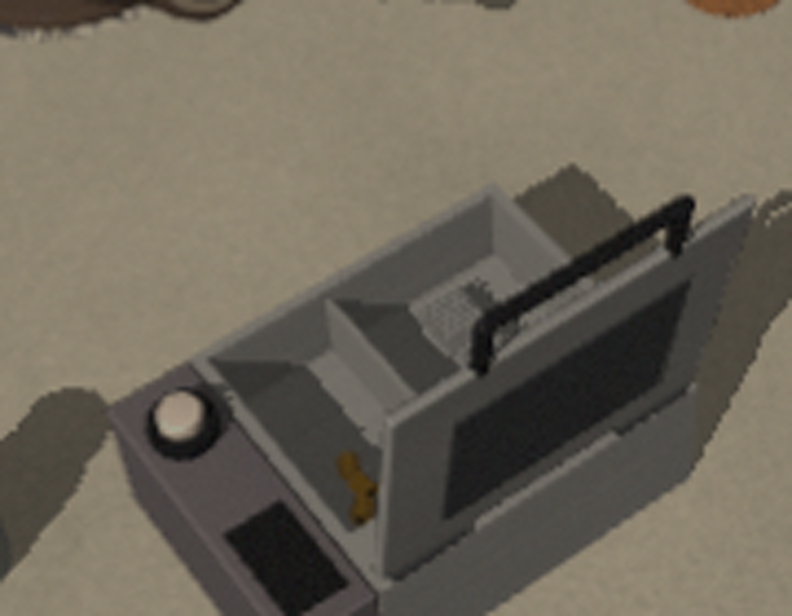

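```bash
python3 - <<'E'
from kin import *
b=snap("top");crop(b,355,170,60,90,8,"t31")
print(to([.60,-.10,.42],down(-6.6)))
s=env.sense();r0=R.from_quat(s["orientation"]);q=np.array(s["qpos"]);p0=s["eef_pos"]
rv=(r0.inv()*down(-6.6)).as_rotvec()
for f in np.linspace(0,1,9):
    q,e=ik(p0+f*(np.array([.60,-.10,.42])-p0),r0*R.from_rotvec(rv*f),q);print(q.round(2),round(e,4))
E
```

```text
(array([ -5.35, -12.49,   9.9 ]), array([-0.04, -0.04, -8.74]))
[-0.45  0.3   2.33  1.12  1.42 -1.09] 0.0
[-0.45  0.17  2.26  1.    1.39 -0.89] 0.0
[-0.44  0.08  2.16  0.87  1.38 -0.71] 0.0
[-0.41  0.04  2.04  0.74  1.39 -0.56] 0.0
[-0.38  0.03  1.93  0.6   1.4  -0.44] 0.0
[-0.35  0.04  1.8   0.45  1.42 -0.33] 0.0
[-0.31  0.07  1.68  0.3   1.45 -0.24] 0.0
[-0.27  0.12  1.55  0.15  1.5  -0.17] 0.0
[-0.24  0.17  1.43  0.    1.54 -0.12] 0.0
```

View pics/t31.png

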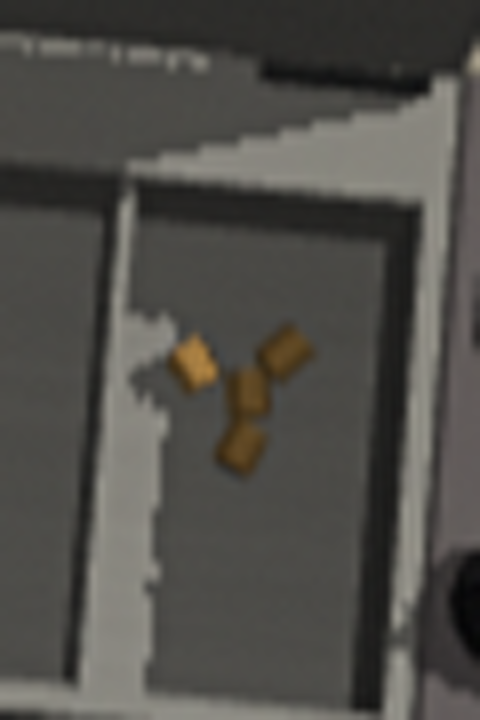

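Four spacers lie in the narrow bay, at (195,362), (285,352), (248,392) and (242,447) in the crop. Next is the cover.

```bash
python3 -m inch '[[[-0.5,-1,0.6,0,0,-0.6,0.4],[-1,-2.1,1.5,0,0,-1.4,0.4],[-1.5,-3.3,2.5,0,0,-2.2,0.4],[-2,-4.6,3.5,0,0,-3,0.4],[-2.5,-5.8,4.5,0,0,-3.9,0.4],[-3,-7,5.5,0,0,-4.8,0.4],[-3.5,-8.2,6.5,0,0,-5.7,0.4],[-4,-9.4,7.5,0,0,-6.6,0.4],[-4.5,-10.6,8.4,0,0,-7.5,0.4],[-5,-11.7,9.2,0,0,-8.3,0.4]]]' 30
python3 - <<'E'
from kin import *
print(to([.721,-.136,.41],down(-6.6)),env.sense()["eef_pos"])
E
```

```text
time_s: 55.0
eef_pos: [0.586, -0.0833, 0.4028]
orientation: [-0.454, 0.544, -0.515, 0.483]
ft_force: [-0.6, -0.7, 0.1]
finger_gap: 0.0342
(array([ 1.42, -0.39,  5.62]), array([ 0.03, -0.05, -0.42])) [ 0.58596607 -0.08329509  0.4028477 ]
```

```bash
python3 -m inch '[[[0.3,-0.1,0.8,0,0,-0.2,0.4],[0.6,-0.2,1.8,0,0,-0.3,0.4],[0.9,-0.3,2.8,0,0,-0.42,0.4],[1.2,-0.3,3.8,0,0,-0.42,0.4],[1.3,-0.3,4.6,0,0,-0.42,0.4],[1.3,-0.3,5.1,0,0,-0.42,0.4],[1.3,-0.3,5.3,0,0,-0.42,0.4],[1.3,-0.3,5.3,0,0,-0.42,0.4],[1.3,-0.3,5.3,0,0,-0.42,0.4],[1.3,-0.3,5.3,0,0,-0.42,0.4]]]'
python3 - <<'E'
from kin import *
print(to([.7209,-.1360,.328],down(-6.6)),env.sense()["eef_pos"])
a=snap("scene");crop(a,230,130,160,120,5,"s32")
E
```

```text
time_s: 56.0
eef_pos: [0.712, -0.1306, 0.4081]
orientation: [-0.468, 0.531, -0.528, 0.469]
ft_force: [-0.2, 0.1, -0.4]
finger_gap: 0.034
(array([0.19, 3.2 , 0.39]), array([ 0.02, -0.05, -0.03])) [ 0.71196765 -0.13061454  0.40805035]
```

View pics/s32.png

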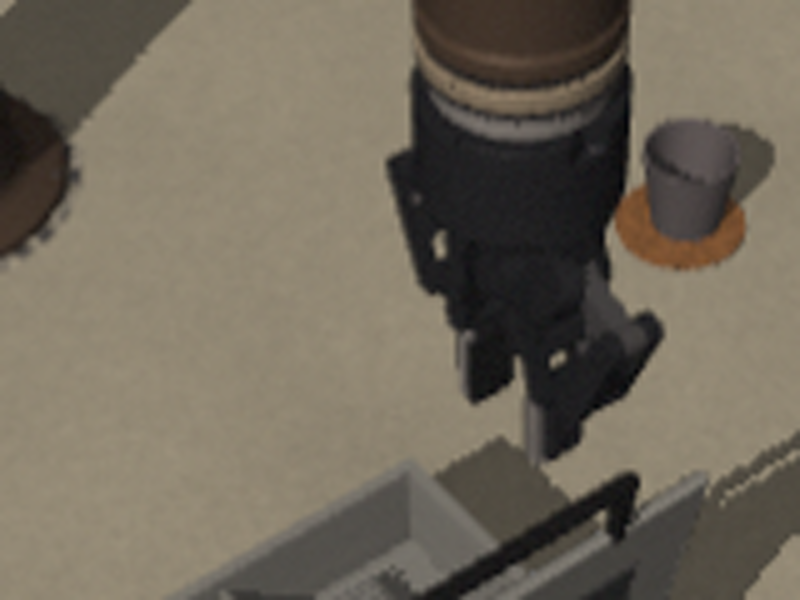

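```bash
python3 -m inch '[[[0.1,0,0.2,0,0,0,0.4],[0.19,0.2,0.39,0,0,0,0.4],[0.19,0.8,0.39,0,0,0,0.4],[0.19,1.4,0.39,0,0,0,0.4],[0.19,2,0.39,0,0,0,0.4],[0.19,2.6,0.39,0,0,0,0.4],[0.19,3,0.39,0,0,0,0.4],[0.19,3.2,0.39,0,0,0,0.4],[0.19,3.2,0.39,0,0,0,0.4],[0.19,3.2,0.39,0,0,0,0.4]]]'
python3 -m inch '[[[0,0,0,0,0,0,0.3],[0,0,0,0,0,0,0.2],[0,0,0,0,0,0,0.1],[0,0,0,0,0,0,0],[0,0,0,0,0,0,0],[0,0,0,0,0,0,0],[0,0,0,0,0,0,0],[0,0,0,0,0,0,0],[0,0,0,0,0,0,0],[0,0,0,0,0,0,0]]]' 30
python3 - <<'E'
from kin import *
a=snap("scene");crop(a,230,130,160,120,5,"s33")
h=np.array([.6757,-.1291,.106]);p,_=tool();g=p+[0,0,.0135];print(np.linalg.norm(g-h),np.arctan2(g[2]-h[2],np.dot((h-g)[:2],[.993,-.116])))
for th in np.arange(1.75,-.01,-.1):
    print(round(th,2),"y",round((.238*np.sin(1.75)-.238*np.sin(th))/.025,2),"z",round(.238*(np.cos(1.75)-np.cos(th))/.025,2))
E
```

```text
time_s: 57.05
eef_pos: [0.7218, -0.1363, 0.3287]
orientation: [-0.468, 0.531, -0.528, 0.469]
ft_force: [0.3, -0.0, 0.7]
finger_gap: 0.0336
time_s: 58.05
eef_pos: [0.7189, -0.136, 0.3291]
orientation: [-0.469, 0.533, -0.526, 0.468]
ft_force: [-7.0, -0.7, 4.1]
finger_gap: 0.0087
0.24064177093512648 1.7533272482745743
1.75 y 0.0 z 0.0
1.65 y -0.12 z -0.94
1.55 y -0.15 z -1.89
1.45 y -0.08 z -2.84
1.35 y 0.08 z -3.78
1.25 y 0.33 z -4.7
1.15 y 0.68 z -5.59
1.05 y 1.11 z -6.43
0.95 y 1.62 z -7.23
0.85 y 2.22 z -7.98
0.75 y 2.88 z -8.66
0.65 y 3.61 z -9.28
0.55 y 4.39 z -9.81
0.45 y 5.23 z -10.27
0.35 y 6.1 z -10.64
0.25 y 7.01 z -10.92
0.15 y 7.94 z -11.11
0.05 y 8.89 z -11.21
```

View pics/s33.png

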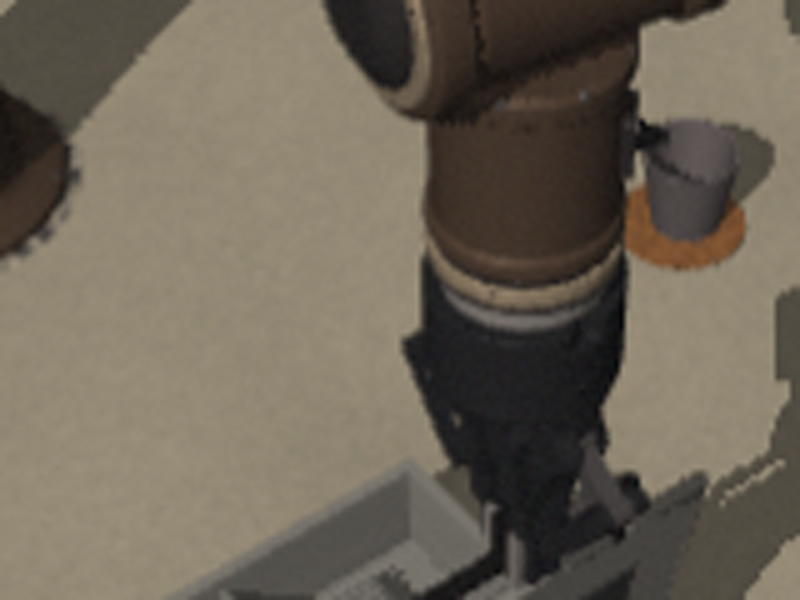

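```bash
python3 -m inch '[[[0,-0.02,-0.35,0,0,0,0],[0,-0.1,-0.8,0,0,0,0],[0,-0.13,-1.3,0,0,0,0],[0,-0.15,-1.85,0,0,0,0],[0,-0.14,-2.35,0,0,0,0],[0,-0.08,-2.9,0,0,0,0],[0,0,-3.4,0,0,0,0],[0,0.08,-3.85,0,0,0,0],[0,0.2,-4.3,0,0,0,0],[0,0.33,-4.75,0,0,0,0]]]'
python3 - <<'E'
from kin import *
print(env.sense()["ft_force"],env.sense()["finger_gap"])
h=np.array([.6757,-.1291,.106]);p,_=tool();g=p+[0,0,.0145];print(np.linalg.norm(g-h),np.arctan2(g[2]-h[2],np.dot((h-g)[:2],[.993,-.116])))
E
```

```text
time_s: 59.1
eef_pos: [0.6042, -0.1216, 0.3222]
orientation: [-0.467, 0.53, -0.529, 0.471]
ft_force: [1.9, 0.3, 3.7]
finger_gap: 0.0087
[1.9280637  0.34620089 3.67284969] 0.008729868056270124
0.24164569028073704 1.268750297578658
```

```bash
python3 -m inch '[[[0,0.17,-0.45,0,0,0,0],[0,0.35,-0.89,0,0,0,0],[0,0.56,-1.32,0,0,0,0],[0,0.78,-1.73,0,0,0,0],[0,1.03,-2.14,0,0,0,0],[0,1.29,-2.53,0,0,0,0],[0,1.58,-2.91,0,0,0,0],[0,1.89,-3.28,0,0,0,0],[0,2.21,-3.63,0,0,0,0],[0,2.55,-3.96,0,0,0,0]]]'
python3 -m inch '[[[0,0.35,-0.32,0,0,0,0],[0,0.73,-0.62,0,0,0,0],[0,1.11,-0.9,0,0,0,0],[0,1.51,-1.15,0,0,0,0],[0,1.92,-1.39,0,0,0,0],[0,2.35,-1.61,0,0,0,0],[0,2.78,-1.81,0,0,0,0],[0,3.22,-1.98,0,0,0,0],[0,3.66,-2.13,0,0,0,0],[0,4.0,-2.22,0,0,0,0]]]'
python3 - <<'E'
from kin import *
print(env.sense()["ft_force"],env.sense()["finger_gap"])
h=np.array([.6757,-.1291,.106]);p,_=tool();g=p+[0,0,.0145];print(np.linalg.norm(g-h),np.arctan2(g[2]-h[2],np.dot((h-g)[:2],[.993,-.116])))
a=snap("scene");crop(a,200,150,160,120,5,"s34")
E
```

```text
time_s: 60.1
eef_pos: [0.504, -0.1091, 0.2559]
orientation: [-0.468, 0.532, -0.527, 0.469]
ft_force: [1.8, 1.6, 0.9]
finger_gap: 0.0082
time_s: 61.1
eef_pos: [0.4493, -0.1022, 0.1556]
orientation: [-0.468, 0.531, -0.528, 0.469]
ft_force: [0.6, 1.8, 1.6]
finger_gap: 0.0086
[0.62180305 1.83707797 1.58134363] 0.008622087544169963
0.2368256258313098 0.2741250127116767
```

View pics/s34.png

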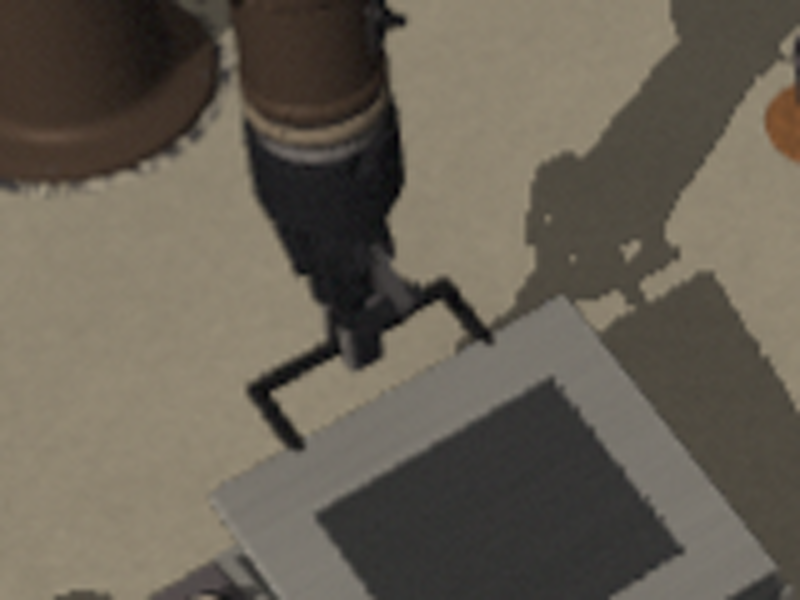

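```bash
python3 -m inch '[[[0,0.22,-0.05,0,0,0,0],[0,0.46,-0.1,0,0,0,0],[0,0.7,-0.15,0,0,0,0],[0,0.94,-0.19,0,0,0,0],[0,1.18,-0.23,0,0,0,0],[0,1.42,-0.26,0,0,0,0],[0,1.66,-0.29,0,0,0,0],[0,1.9,-0.31,0,0,0,0],[0,2.1,-0.32,0,0,0,0],[0,2.25,-0.33,0,0,0,0]]]'
python3 -m inch '[[[0,0.06,0,0,0,0,0],[0,0.12,0,0,0,0,0],[0,0.18,0,0,0,0,0],[0,0.24,0,0,0,0,0],[0,0.3,0,0,0,0,0],[0,0.34,0,0,0,0,0],[0,0.34,0,0,0,0,0],[0,0.34,0,0,0,0,0],[0,0.34,0,0,0,0,0],[0,0.34,0,0,0,0,0]]]'
python3 - <<'E'
from kin import *
print(env.sense()["ft_force"],env.sense()["finger_gap"])
a=snap("scene");crop(a,200,150,160,120,5,"s35")
E
```

```text
time_s: 62.15
eef_pos: [0.4408, -0.101, 0.0998]
orientation: [-0.469, 0.532, -0.527, 0.469]
ft_force: [-4.1, -3.4, 1.7]
finger_gap: 0.0087
time_s: 63.15
eef_pos: [0.4407, -0.101, 0.0914]
orientation: [-0.469, 0.532, -0.527, 0.469]
ft_force: [-5.2, -3.0, 0.2]
finger_gap: 0.0088
[-5.21666064 -3.03354519  0.15139422] 0.008846554108391845
```

View pics/s35.png

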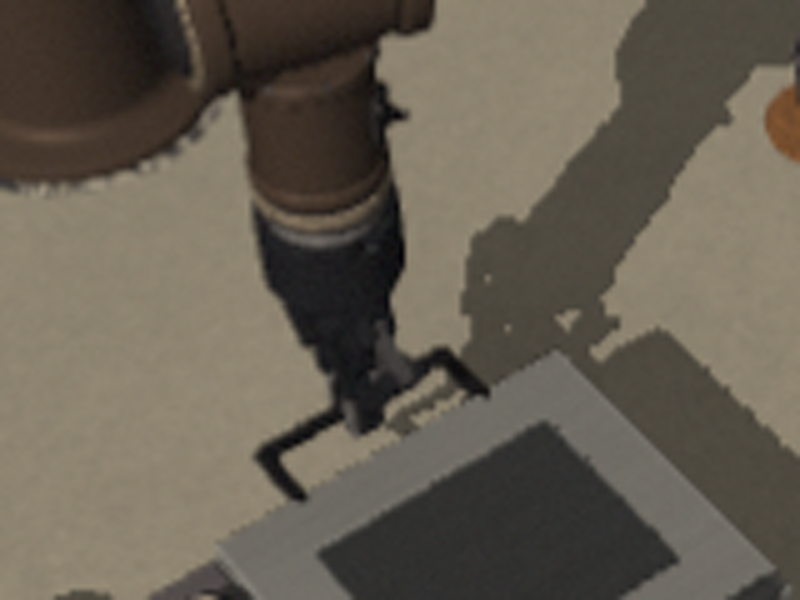

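```bash
python3 -m inch '[[[0,0.04,0,0,0,0,0],[0,0.08,0,0,0,0,0],[0,0.12,0,0,0,0,0],[0,0.15,0,0,0,0,0],[0,0.18,0,0,0,0,0],[0,0.18,0,0,0,0,0],[0,0.18,0,0,0,0,0],[0,0.18,0,0,0,0,0],[0,0.18,0,0,0,0,0],[0,0.18,0,0,0,0,0]]]'
```

```text
time_s: 64.2
eef_pos: [0.4407, -0.101, 0.0903]
orientation: [-0.469, 0.532, -0.527, 0.468]
ft_force: [-14.0, -0.3, 27.2]
finger_gap: 0.0082
```

```bash
python3 -m inch '[[[0,-0.1,0,0,0,0,0],[0,-0.12,0,0,0,0,0.2],[0,-0.12,0,0,0,0,0.4],[0,-0.12,0,0,0,0,0.4],[0,-0.12,0,0,0,0,0.4],[0,-0.6,0,0,0,0,0.4],[0,-1.4,0,0,0,0,0.4],[0,-2.4,0,0,0,0,0.4],[0,-3.4,0,0,0,0,0.2],[0,-4.4,-1,0,0,0,0]]]'
python3 - <<'E'
from kin import *
a=snap("scene");b=snap("top");crop(a,210,200,160,150,5,"s36");crop(b,290,150,160,150,5,"t36")
print(env.sense()["eef_pos"])
E
```

```text
time_s: 65.2
eef_pos: [0.4197, -0.0991, 0.2003]
orientation: [-0.467, 0.53, -0.529, 0.47]
ft_force: [0.2, -1.2, 0.4]
finger_gap: 0.0059
[ 0.41784603 -0.09871076  0.20137124]
```

View pics/s36.png

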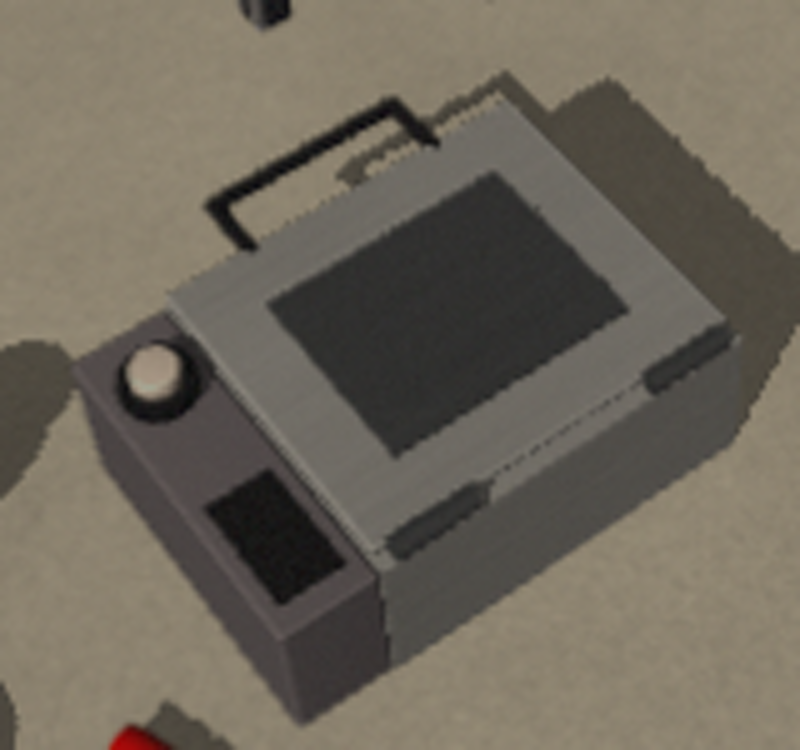

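View pics/t36.png

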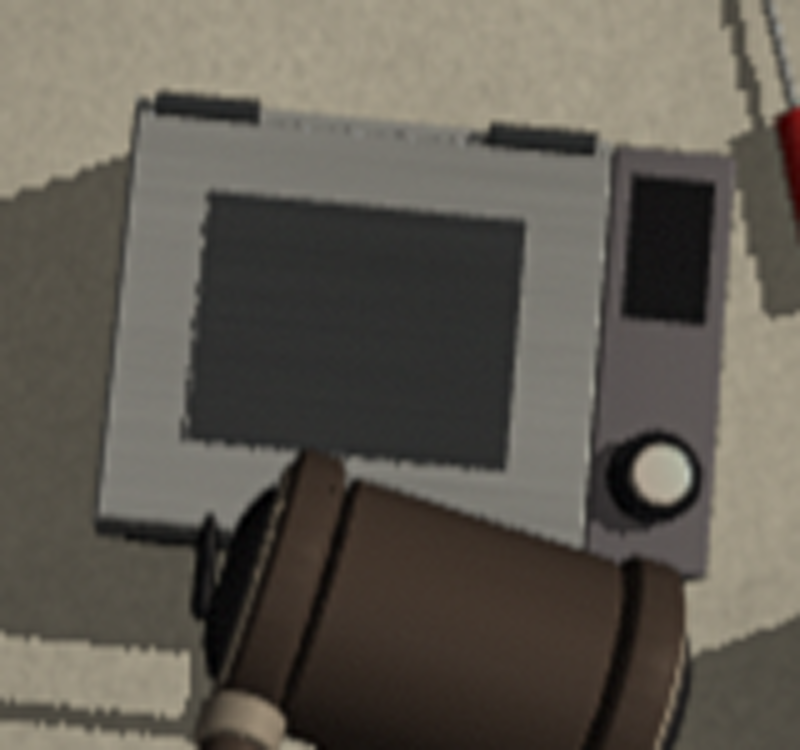

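```bash
python3 - <<'E'
from kin import *
a=snap("scene");b=snap("top")
def cen(d,u,v,n=8):
    im=d["image"][v-n:v+n+1,u-n:u+n+1].astype(int).sum(2);m=im>390
    k,l=cv2.connectedComponents(m.astype(np.uint8));m=l==l[n,n]
    y,x=np.nonzero(m);print(m.sum());return u-n+x.mean(),v-n+y.mean()
cb=cen(b,422,244);ca=cen(a,241,273);print(cb,ca,tri(b,cb,a,ca),atz(b,*cb,.117),atz(a,*ca,.117))
P=tri(b,cb,a,ca)[0];print(to([P[0],P[1],.17],down(-6.6)))
E
```

```text
94
65
(np.float64(422.1276595744681), np.float64(244.22340425531914)) (np.float64(240.03076923076924), np.float64(273.89230769230767)) (array([ 0.50356204, -0.25679626,  0.11822033]), np.float64(0.0006025738968649785)) [ 0.5038608  -0.25683297  0.117     ] [ 0.50255739 -0.25663373  0.117     ]
(array([5.87, 1.12, 4.18]), array([-0.  , -0.05, -0.03]))
```

```bash
python3 -m inch '[[[0.8,0,0.5,0,0,0,0],[1.8,0,1.2,0,0,0,0],[2.8,0.1,2,0,0,0,0],[3.8,0.2,2.7,0,0,0,0],[4.8,0.4,3.4,0,0,0,0],[5.5,0.7,3.9,0,0,0,0],[5.87,1,4.18,0,0,0,0],[5.87,1.3,4.18,0,0,0,0],[5.87,1.6,4.18,0,0,0,0],[5.87,1.6,4.18,0,0,0,0]]]'
python3 -m inch '[[[0,0,0,0,0,0,0],[0,0,0,0,0,0,0],[0,0,0,0,0,0,0],[0,0,0,0,0,0,0],[0,0,0,0,0,0,0],[0,0,0,0,0,0,0],[0,0,0,0,0,0,0],[0,0,0,0,0,0,0],[0,0,0,0,0,0,0],[0,0,0,0,0,0,0]]]'
python3 - <<'E'
from kin import *
print(to([.5035,-.2568,.122]),env.sense()["eef_pos"])
a=snap("scene");crop(a,190,180,120,110,6,"s37")
E
```

```text
time_s: 66.4
eef_pos: [0.5009, -0.2546, 0.1544]
orientation: [-0.469, 0.533, -0.526, 0.469]
ft_force: [-0.2, 0.1, -0.0]
finger_gap: -0.0001
time_s: 67.4
eef_pos: [0.5027, -0.2565, 0.1565]
orientation: [-0.468, 0.531, -0.528, 0.469]
ft_force: [0.9, -1.2, -0.8]
finger_gap: -0.0001
(array([0.01, 1.38, 0.04]), array([0., 0., 0.])) [ 0.50269181 -0.25651292  0.15654226]
```

View pics/s37.png

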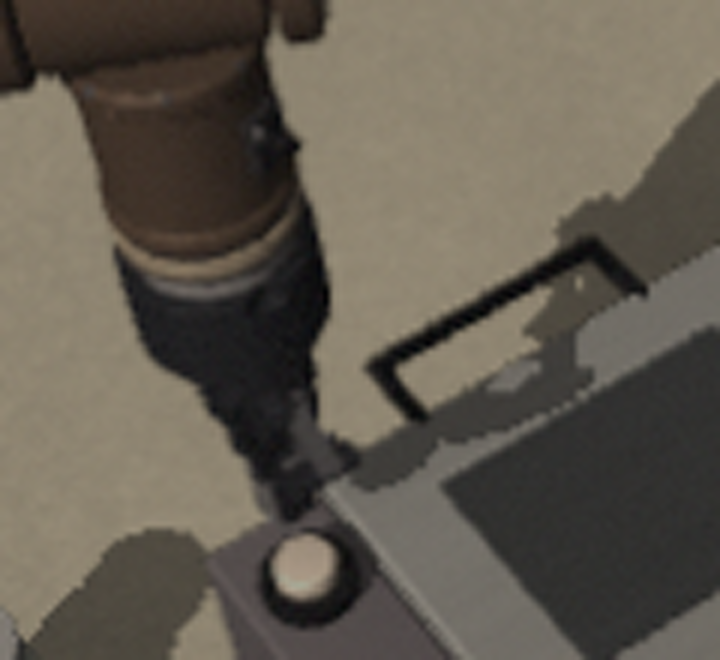

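```bash
python3 -m inch '[[[0,0.4,0.04,0,0,0,0],[0,0.8,0.04,0,0,0,0],[0,1.15,0.04,0,0,0,0],[0,1.35,0.04,0,0,0,0],[0,1.5,0.04,0,0,0,0],[0,1.62,0.04,0,0,0,0],[0,1.72,0.04,0,0,0,0],[0,1.78,0.04,0,0,0,0],[0,1.78,0.04,0,0,0,0],[0,1.78,0.04,0,0,0,0]]]'
```

```text
time_s: 68.45
eef_pos: [0.503, -0.256, 0.1158]
orientation: [-0.468, 0.532, -0.527, 0.469]
ft_force: [-8.0, 5.2, 20.9]
finger_gap: 0.0003
```

```bash
python3 - <<'E'
from kin import *
s=env.sense();print(s["eef_pos"],s["ft_force"])
a=snap("scene");b=snap("top");crop(a,210,210,80,80,9,"s38");crop(b,380,200,80,80,9,"t38")
E
```

```text
[ 0.5029658  -0.25597901  0.11577169] [-7.95272619  5.24520896 20.87576157]
```

View pics/s38.png

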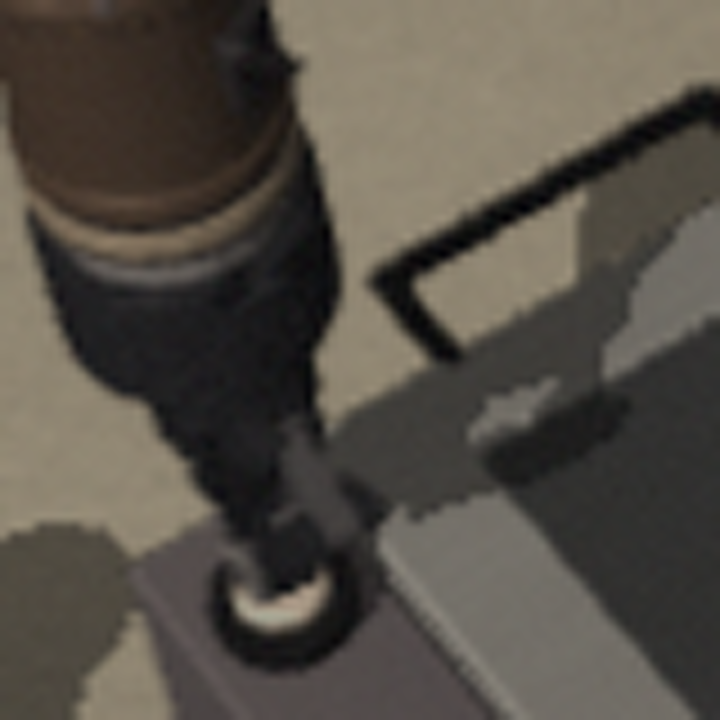

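View pics/t38.png

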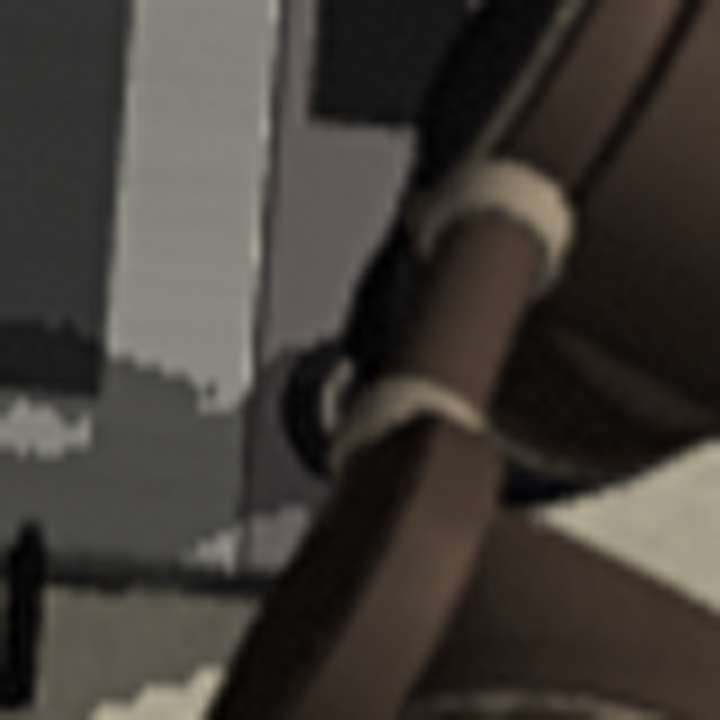

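```bash
Z='[0,-0.16,0,0,0,0,0]'; python3 -m inch '[[[0,-0.05,0,0,0,0,0],[0,-0.1,0,0,0,0,0],[0,-0.16,0,0,0,0,0],[0,-0.16,0,0,0,0,0],[0,-0.16,0,0,0,0,0],[0,-0.16,0,0,0,0,0],[0,-0.16,0,0,0,0,0],[0,-0.16,0,0,0,0,0],[0,-0.16,0,0,0,0,0],[0,-0.16,0,0,0,0,0]]]'
python3 -m inch '[[[0,-0.08,0,0,0,0,0],[0,-0.08,0,0,0,0,0],[0,-0.08,0,0,0,0,0],[0,-0.08,0,0,0,0,0],[0,-0.08,0,0,0,0,0],[0,-0.08,0,0,0,0,0],[0,-0.08,0,0,0,0,0],[0,-0.08,0,0,0,0,0],[0,-0.08,0,0,0,0,0],[0,-0.08,0,0,0,0,0]]]'
python3 -m inch '[[[0,-0.08,0,0,0,0,0],[0,-0.08,0,0,0,0,0],[0,-0.08,0,0,0,0,0],[0,-0.08,0,0,0,0,0],[0,-0.08,0,0,0,0,0],[0,-0.08,0,0,0,0,0],[0,-0.08,0,0,0,0,0],[0,-0.08,0,0,0,0,0],[0,-0.08,0,0,0,0,0],[0,-0.08,0,0,0,0,0]]]'
python3 -m inch '[[[0,-0.08,0,0,0,0,0],[0,-0.08,0,0,0,0,0],[0,-0.08,0,0,0,0,0],[0,-0.08,0,0,0,0,0],[0,-0.08,0,0,0,0,0],[0,-0.08,0,0,0,0,0],[0,-0.08,0,0,0,0,0],[0,-0.08,0,0,0,0,0],[0,-0.08,0,0,0,0,0],[0,-0.08,0,0,0,0,0]]]'
```

```text
time_s: 69.55
eef_pos: [0.5039, -0.2566, 0.1162]
orientation: [-0.468, 0.531, -0.528, 0.469]
ft_force: [-0.6, 1.0, 5.4]
finger_gap: 0.0001
time_s: 70.55
eef_pos: [0.5038, -0.2565, 0.1182]
orientation: [-0.468, 0.531, -0.528, 0.469]
ft_force: [0.2, 1.1, 3.6]
finger_gap: -0.0001
time_s: 71.55
eef_pos: [0.5038, -0.2565, 0.1201]
orientation: [-0.468, 0.531, -0.528, 0.469]
ft_force: [1.5, -1.5, 2.3]
finger_gap: 0.0
time_s: 72.55
eef_pos: [0.5033, -0.2562, 0.1219]
orientation: [-0.468, 0.532, -0.527, 0.469]
ft_force: [-1.3, 0.5, 1.8]
finger_gap: 0.0001
```

The force falls like a spring from the hard stop (5.4 N at 116.2 mm, 3.6 N at 118.2 mm), so the button was pressed fully. Retreat and check.

```bash
python3 -m inch '[[[0,-0.5,0,0,0,0,0],[0,-1.2,0,0,0,0,0],[0,-2.2,0,0,0,0,0],[0,-3.2,0,0,0,0,0],[0,-4,-0.8,0,0,0,0],[0,-4.6,-1.8,0,0,0,0],[0,-5,-3,0,0,0,0],[0,-5.2,-4.2,0,0,0,0],[0,-5.2,-5,0,0,0,0],[0,-5.2,-5.4,0,0,0,0]]]'
python3 -m inch '[[[0.8,0,0,0,0,0,0],[1.8,0,0,0,0,0,0],[2.8,0,0,0,0,0,0],[3.8,0,0,0,0,0,0],[4.5,0,0,0,0,0,0],[5,0,0,0,0,0,0],[5,0,0,0,0,0,0],[5,0,0,0,0,0,0],[5,0,0,0,0,0,0],[5,0,0,0,0,0,0]]]'
python3 - <<'E'
from kin import *
a=snap("scene","s40");b=snap("top","t40");s=env.sense();print(s["eef_pos"],s["ft_force"],s["qpos"].round(2))
E
```

```text
time_s: 73.55
eef_pos: [0.3686, -0.2403, 0.2532]
orientation: [-0.468, 0.531, -0.528, 0.469]
ft_force: [0.2, 1.3, -0.5]
finger_gap: 0.0002
time_s: 74.55
eef_pos: [0.3549, -0.3639, 0.2518]
orientation: [-0.468, 0.531, -0.527, 0.47]
ft_force: [-0.4, 0.0, 0.6]
finger_gap: 0.0
[ 0.35490568 -0.36410154  0.25195192] [ 1.12846705  0.27537009 -0.13623096] [-0.88  0.07  1.88  0.    1.2  -0.76]
```

View pics/s40.png

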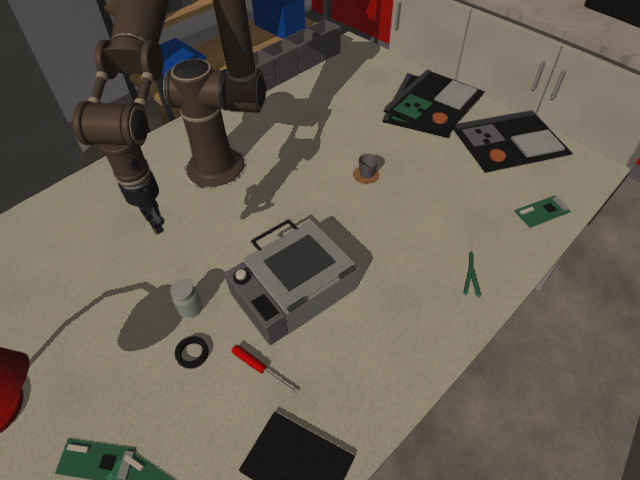

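View pics/t40.png

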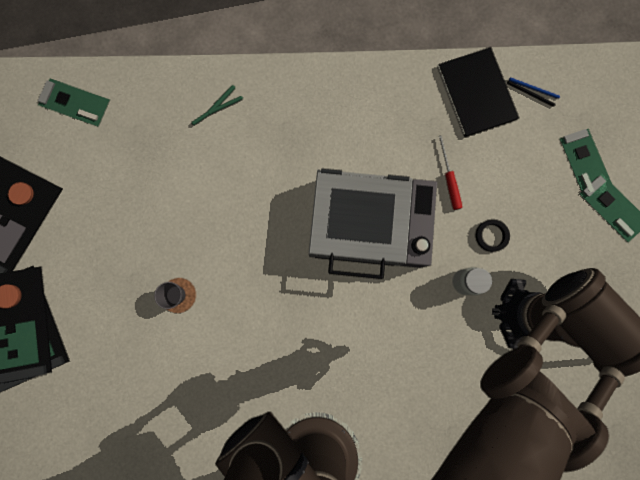

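The cover is shut with its bar in the first picture's place (scene 275,233). The cup stands on the pad (368,168), and the jar, tape and driver are unmoved. I'll compare bar and cup in numbers, then hand in.

```bash
python3 - <<'E'
from kin import *
i0=cv2.imread("pics/scene0.png").astype(int);i1=cv2.imread("pics/s40.png").astype(int)
print("bar region diff",np.abs(i0-i1)[215:255,245:300].mean(),"max",np.abs(i0-i1)[215:255,245:300].max())
print("cup region diff",np.abs(i0-i1)[150:185,350:385].mean())
print(env.hand_in())
E
```

```text
bar region diff 2.695909090909091 max 63
cup region diff 2.6342857142857143
the job is handed in; nothing more can be done
None
```

I finished the whole sequence in about 75 s and handed the job in; no verdict was reported.

**What I did**
- **Cover opened:** I lifted it by the bar onto its stop, measuring 1.755 rad from the tool position, at about 0.5 rad/s and 0.26 rad/s near the stop.
- **Heat sinks:** All three that were present went into the wide bay.
- **Spacers and cup:** I poured the four spacers into the narrow bay, then stood the empty cup back on its cork pad.
- **Cover shut:** I lowered it gently until it pushed back with 27 N at the stop.
- **Start button:** I pressed it until it bottomed out. The force rose to 21 N, and on release it fell like a spring.

**Last checks**
- **Contents:** Pictures before closing showed three sinks in the wide bay and four spacers in the narrow bay. They can't be seen now that the cover is shut.
- **Final state:** The last pictures show the cover shut, the cup upright on the middle of the pad and the arm clear. The jar, tape and screwdriver look unmoved; I judged those by eye.
- **Cover and cup position:** The bar and cup regions nearly match the starting picture, with a mean difference under 3 of 255 grey levels.
- **Button height:** The cameras put its top at 118 mm, but by touch it was about 122 mm when out and 116 mm when fully pressed. I relied on the touch reading.

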